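Put the steel stamps away in the tipped-over rack

TASK

Put the steel stamps away: first move the ring clamp off the rubber pad into the aluminium tray, then tip the standing rack over against the edge of the pad so that it lies flat on the pad with its pockets up. Drop every stamp on the cork mat into a pocket of its own, lying down in it, and when all are in set the lid squarely and level on the rack. Leave the jar and the bottle alone.

Things in the scene. Friction and masses are not known exactly. Their poses are not given: they have to be found in the camera images.
- rack: Loose wooden block, 224 mm long (own z), 110 wide (own y), 90 thick (own x), 0.9 kg, too wide to grip. It starts on end on the bench, 3 to 6 mm from the pad's near edge. Origin: centre of the end it stands on. Own x points level to the pad at the start; the -x face (dark, towards the robot) has 5 pockets and a plain 17 mm margin at each end. Centre of mass in its middle.
- rack_mid (a point): Centre of the rack. Pushed high on its pocketed face the rack turns about the pad's near top edge, passes its balance at about 25 deg and drops on its back on the pad, pockets up, its foot overhanging the edge by about 12 mm; it may slide a little. Then this point is 57 mm and the rack's upper face 102 mm above the bench.
- pad: Black rubber pad fixed to the bench, 230 (own x) x 160 (own y) x 12 mm high. Origin: centre of its underside, on the bench. Its near (-x) edge is the low stop against which the rack is tipped.
- clamp: Wooden ring clamp (a small hand vice), a bar 130 mm long (own x), 28 mm wide (own y), 22 mm high, 0.09 kg, lying flat on the rubber pad. Origin: its middle, 11 mm above its underside.
- tray: Shallow open aluminium tray fixed to the bench, outside 130 (own x) x 200 (own y) x 22 mm high, walls 4 mm, floor about 4 mm thick. Origin: centre of its underside, on the bench.
- mat: Cork mat fixed to the bench, 260 x 240 x 3 mm, on which the stamps lie. Origin: centre of its underside.
- lid: Rack lid: board 224 (own x) x 110 (own y) x 8 mm, held 16 mm up by a 10 mm batten under each end; grip rail on top 100 mm long (own x), 20 wide (own y), rising 28 mm above the board. 52 mm high, 0.25 kg. Origin: centre of its underside (batten feet). Starts on the bench, right way up. On the rack it lies along it, either way round, battens on the end margins; nothing locates it.
- stamp0: Steel stamp, 76 mm long overall (own x): a square shank 16 x 16 x 58 mm and a round nose 18 mm long and about 11 mm thick at the +x end; 0.11 kg, lying on the cork mat. Origin: half-way along its length, on its axis, 8 mm above what it lies on. All stamps are alike. May be absent.
- stamp1: Steel stamp, 76 mm long overall (own x): a square shank 16 x 16 x 58 mm and a round nose 18 mm long and about 11 mm thick at the +x end; 0.11 kg, lying on the cork mat. Origin: half-way along its length, on its axis, 8 mm above what it lies on. All stamps are alike. May be absent.
- stamp2: Steel stamp, 76 mm long overall (own x): a square shank 16 x 16 x 58 mm and a round nose 18 mm long and about 11 mm thick at the +x end; 0.11 kg, lying on the cork mat. Origin: half-way along its length, on its axis, 8 mm above what it lies on. All stamps are alike. May be absent.
- stamp3: Steel stamp, 76 mm long overall (own x): a square shank 16 x 16 x 58 mm and a round nose 18 mm long and about 11 mm thick at the +x end; 0.11 kg, lying on the cork mat. Origin: half-way along its length, on its axis, 8 mm above what it lies on. All stamps are alike. May be absent.
- stamp4: Steel stamp, 76 mm long overall (own x): a square shank 16 x 16 x 58 mm and a round nose 18 mm long and about 11 mm thick at the +x end; 0.11 kg, lying on the cork mat. Origin: half-way along its length, on its axis, 8 mm above what it lies on. All stamps are alike. May be absent.
- pocket0 (a point): centre of the floor of pocket 0 of the rack (0 nearest the end it stands on; 42 mm apart): a trough 84 mm long across the rack (rack y), 22 mm wide along the rack's length and 8 mm deep, so a stamp in it stands 8 mm proud. The point's axes are those of the rack: -x points out of the pocket (up when the rack lies).
- pocket1 (a point): centre of the floor of pocket 1 of the rack (0 nearest the end it stands on; 42 mm apart): a trough 84 mm long across the rack (rack y), 22 mm wide along the rack's length and 8 mm deep, so a stamp in it stands 8 mm proud. The point's axes are those of the rack: -x points out of the pocket (up when the rack lies).
- pocket2 (a point): centre of the floor of pocket 2 of the rack (0 nearest the end it stands on; 42 mm apart): a trough 84 mm long across the rack (rack y), 22 mm wide along the rack's length and 8 mm deep, so a stamp in it stands 8 mm proud. The point's axes are those of the rack: -x points out of the pocket (up when the rack lies).
- pocket3 (a point): centre of the floor of pocket 3 of the rack (0 nearest the end it stands on; 42 mm apart): a trough 84 mm long across the rack (rack y), 22 mm wide along the rack's length and 8 mm deep, so a stamp in it stands 8 mm proud. The point's axes are those of the rack: -x points out of the pocket (up when the rack lies).
- pocket4 (a point): centre of the floor of pocket 4 of the rack (0 nearest the end it stands on; 42 mm apart): a trough 84 mm long across the rack (rack y), 22 mm wide along the rack's length and 8 mm deep, so a stamp in it stands 8 mm proud. The point's axes are those of the rack: -x points out of the pocket (up when the rack lies).
- jar: Bystander: glass jar, 68 mm across, 100 mm high. Origin: centre of its underside.
- brown_bottle: Bystander: small brown bottle, 50 mm across, 110 mm high. Origin: centre of its underside.
Not all that is in view belongs to the job. What is shaped like the lid but purple or red is not meant. There is more than one size of the clamp; the one meant has the size given above.

How it is judged:
On the way, in this order (a step that is already met when the one before it is completed fails the run):
1. the ring clamp lies in the tray while the rack still stands (horizontal distance between clamp and tray below 0.06 m and x of clamp in the frame of tray between -0.05 and 0.05 m and height (world z) of clamp below 0.025 m and angle between clamp's own x axis and vertical between 1.45 and 1.69 rad and angle between rack's own z axis and vertical below 0.15 rad), for 0.2 s.
2. the rack lies flat on the pad, pockets up (horizontal distance between clamp and tray below 0.06 m and x of clamp in the frame of tray between -0.05 and 0.05 m and height (world z) of clamp below 0.025 m and angle between clamp's own x axis and vertical between 1.45 and 1.69 rad and angle between rack's own x axis and vertical above 3.04 rad and height (world z) of rack_mid between 0.052 and 0.064 m and linear speed of rack below 0.03 m/s), for 0.3 s.
3. every stamp lies in a pocket (angle between rack's own x axis and vertical above 3.04 rad and height (world z) of rack_mid between 0.052 and 0.064 m and linear speed of rack below 0.03 m/s and ((horizontal distance between stamp0 and pocket0 below 0.01 m and x of stamp0 in the frame of pocket0 above -0.0125 m) or (horizontal distance between stamp0 and pocket1 below 0.01 m and x of stamp0 in the frame of pocket1 above -0.0125 m) or (horizontal distance between stamp0 and pocket2 below 0.01 m and x of stamp0 in the frame of pocket2 above -0.0125 m) or (horizontal distance between stamp0 and pocket3 below 0.01 m and x of stamp0 in the frame of pocket3 above -0.0125 m) or (horizontal distance between stamp0 and pocket4 below 0.01 m and x of stamp0 in the frame of pocket4 above -0.0125 m)) and angle between the x axis of each of stamp0, stamp1, stamp2, stamp3, stamp4 and the y axis of rack, either way round below 0.2 rad and ((horizontal distance between stamp1 and pocket0 below 0.01 m and x of stamp1 in the frame of pocket0 above -0.0125 m) or (horizontal distance between stamp1 and pocket1 below 0.01 m and x of stamp1 in the frame of pocket1 above -0.0125 m) or (horizontal distance between stamp1 and pocket2 below 0.01 m and x of stamp1 in the frame of pocket2 above -0.0125 m) or (horizontal distance between stamp1 and pocket3 below 0.01 m and x of stamp1 in the frame of pocket3 above -0.0125 m) or (horizontal distance between stamp1 and pocket4 below 0.01 m and x of stamp1 in the frame of pocket4 above -0.0125 m)) and ((horizontal distance between stamp2 and pocket0 below 0.01 m and x of stamp2 in the frame of pocket0 above -0.0125 m) or (horizontal distance between stamp2 and pocket1 below 0.01 m and x of stamp2 in the frame of pocket1 above -0.0125 m) or (horizontal distance between stamp2 and pocket2 below 0.01 m and x of stamp2 in the frame of pocket2 above -0.0125 m) or (horizontal distance between stamp2 and pocket3 below 0.01 m and x of stamp2 in the frame of pocket3 above -0.0125 m) or (horizontal distance between stamp2 and pocket4 below 0.01 m and x of stamp2 in the frame of pocket4 above -0.0125 m)) and ((horizontal distance between stamp3 and pocket0 below 0.01 m and x of stamp3 in the frame of pocket0 above -0.0125 m) or (horizontal distance between stamp3 and pocket1 below 0.01 m and x of stamp3 in the frame of pocket1 above -0.0125 m) or (horizontal distance between stamp3 and pocket2 below 0.01 m and x of stamp3 in the frame of pocket2 above -0.0125 m) or (horizontal distance between stamp3 and pocket3 below 0.01 m and x of stamp3 in the frame of pocket3 above -0.0125 m) or (horizontal distance between stamp3 and pocket4 below 0.01 m and x of stamp3 in the frame of pocket4 above -0.0125 m)) and ((horizontal distance between stamp4 and pocket0 below 0.01 m and x of stamp4 in the frame of pocket0 above -0.0125 m) or (horizontal distance between stamp4 and pocket1 below 0.01 m and x of stamp4 in the frame of pocket1 above -0.0125 m) or (horizontal distance between stamp4 and pocket2 below 0.01 m and x of stamp4 in the frame of pocket2 above -0.0125 m) or (horizontal distance between stamp4 and pocket3 below 0.01 m and x of stamp4 in the frame of pocket3 above -0.0125 m) or (horizontal distance between stamp4 and pocket4 below 0.01 m and x of stamp4 in the frame of pocket4 above -0.0125 m))), for 0.2 s.
At the end, for the whole second after the job is handed in: Clamp flat inside the tray; rack flat on the pad, pockets up; every stamp present at the bottom of a pocket (within 10 mm of its centre, not on the rim); lid on the rack, centred within 12 mm, level within 0.05 rad, along the rack within 0.1 rad; all at rest (all of step 3 and horizontal distance between clamp and tray below 0.06 m and x of clamp in the frame of tray between -0.05 and 0.05 m and height (world z) of clamp below 0.025 m and angle between clamp's own x axis and vertical between 1.45 and 1.69 rad and horizontal distance between lid and rack_mid below 0.012 m and height (world z) of lid between 0.096 and 0.107 m and angle between lid's own z axis and vertical below 0.05 rad and angle between the x axis of lid and the z axis of rack, either way round below 0.1 rad and linear speed of lid below 0.02 m/s and linear speed of each of stamp0, stamp1, stamp2, stamp3, stamp4 below 0.03 m/s); the robot touches nothing.
It fails at once if the jar is shifted by more than 30 mm (distance of jar from where it was at the start of the episode above 0.03 m).
It fails at once if the brown bottle is shifted by more than 30 mm (distance of brown_bottle from where it was at the start of the episode above 0.03 m).
Of stamp0, stamp1, stamp2, stamp3, stamp4 only 3 to 5 are there at a start; the rules pass over those that are not, and their reading is None.
At some moment in a run one of stamp0, stamp1, stamp2, stamp3, stamp4 may be knocked a few centimetres aside while the robot is not near it.
Once in a run the grip may slacken for a moment while it holds something.
It also fails if it takes over 210 s, if anything falls off the work surface, if the arm or the gripper's body presses on something with over 40 N, if the wrist force passes 120 N, or if a joint passes its speed limit or range.

ROBOT

A 6-joint arm with a two-finger parallel gripper is mounted at the origin on the work surface. World frame = base frame: x ahead of the robot, y to its left, z up, the work surface at z = 0. Lengths are in m, angles in rad, forces in N, time in s.
With the tool pointing down it reaches from about 0.325 to 0.775 m from the base axis. Payload 5.5 kg.
Tool frame: the origin (TCP) lies between the finger pads; the fingertips stand 11 mm ahead of it and the grasp point (between the pads) lies 8 mm behind it (manip.tcp_to_tips is the distance from the TCP to the fingertips, in m); z points along the fingers, y is the direction in which the jaws open and shut (so a half turn about z gives the same grasp; the last joint's range is limited). The gripper opens to 85 mm and grips with 20 to 120 N. Pads are 22 mm wide; open, the fingers measure 114 mm over their backs; the gripper's body (76 mm by 85 mm) begins 54 mm behind the grasp point. The pads swing forward as they close: fully open they stand 13 mm farther back than shut.
Start: joints at [-1.285, 0.091, 1.231, -0, 1.82, -0.057], TCP at [0.202, -0.565, 0.242] pointing down, gripper open.
Joint ranges: [-2.87, 2.87], [-0.86, 2.18], [0.17, 2.46], [-1.51, 4.65], [0.06, 2.69], [-2.65, 2.65]. Speed limits (rad/s): [2.57, 2.57, 3.01, 3.14, 3.14, 3.14].

INTERFACE

Orientations are given as a unit quaternion [w, x, y, z].
In Python, from bench import manip gives the robot as it stands.
- The arm moves only by the tool play_rows, never from a script. Its argument "motion" is a list that holds one entry, the list of rows, each a list of 7 numbers: the shift along the tool's x, y, z in units of 0.02 m (1.0 is 0.02 m), then the turn, a rotation vector about the tool's x, y, z in units of 0.08 rad (1.0 is 0.08 rad), then the opening in per cent of the stroke, from 0 (shut) to 100 (fully open). A call has exactly 5 rows; each row shifts and turns the pose as measured when the row begins, along the tool's axes as they then stand; what a row does not reach is not made up. A row lasts 1/10 s, in which the tool goes at most 50 mm and 8.59 degrees, less where a joint would pass 70% of its speed; a pose out of reach is approached as far as the arm can. A call with a number of a shift or a turn outside -1 to 1 is refused whole. A call with a gripper value outside its range is refused whole. The fingers move at their own pace and stop on an object; "force" is the grip in N (left out, the last holds). Time passes only in rows, so rows that do not move let the fingers close, or fill a call up. It gives the time, the measured TCP pose, the force and the opening at its end, in the units of the state.
- manip.state(): the state, without advancing time (a new reading comes with each control period).
- manip.get_image(name): name is "side" or "top" or "wrist"; returns a dict with "pixels" (420x560x3 uint8, red, green, blue), "vfov" (degrees; the focal length in pixels is half the picture's height over the tangent of half this angle, whatever the lens; pixels are square), "cx", "cy" (the principal point, pixels), "R" (3x3) and "t" (3): a world point X has camera coordinates R X + t. Camera axes: x right, y down, z forward; pixel columns grow to the right and rows downward; lengths in m; the calibration is good to about 2 mm. A picture is of the moment at which its call begins. There is no depth.
- manip.close_job(): hands the job in, once; it reports no verdict.
The state is a dict: "time": time; "joint_pos": joint angles; "qvel": joint speeds; "joint_torque": joint torques, N m; "ee_pos": TCP position; "eef_rot": TCP orientation; "ft_force": force on the tool from outside, world axes, zero at the start; "torque": the same for the moment, N m; "gripper_width": finger opening in m.
Only numpy, scipy, OpenCV 4.12 (cv2) and the standard library are available. Lean on these libraries where they do the work, as an engineer would, in place of code of your own. Each camera call takes 0.05 s, during which the arm holds its last target.

## Working session

There is one attempt and no reset: what is moved stays moved. The work goes in short steps, Python scripts to look and compute and a tool call to move; the robot and the scene stay as the last step left them, time stands still between calls to the robot, and variables do not carry over. Pictures are saved under pics/ and viewed, and the job is handed in when it is done.

Besides the shell and the picture viewer there is one more tool, called after "Call:" by a JSON object that holds its "op" and its "data". play_rows: Moves the arm, as the interface text tells. Shifts and turns lie within -1 to 1; 1 stands for 0.02 m of shift or 0.08 rad of turn. Its arguments: {"type":"object","properties":{"motion":{"type":"array"},"force":{"type":"number"}},"required":["motion"]}

```bash
ls; mkdir -p pics; python3 - <<'E'
from bench import manip
import cv2
print(manip.state())
for n in ["side","top","wrist"]:
    d=manip.get_image(n); cv2.imwrite(f"pics/{n}0.png",d["pixels"][:,:,::-1])
    print(n,d["vfov"],d["cx"],d["cy"],d["R"],d["t"])
E
```

```text
pics
{'time': 0.0, 'joint_pos': array([-1.28466100e+00,  9.19143562e-02,  1.23192175e+00,  5.63985945e-06,
        1.81979231e+00, -5.66907755e-02]), 'qvel': array([-2.38719267e-05,  7.67848870e-04,  1.35919146e-03, -4.30871480e-05,
       -8.05837480e-04, -1.09242348e-03]), 'joint_torque': array([-7.34139630e-04, -4.58726943e+01, -4.18031895e+01, -2.36674578e-04,
        1.13308794e-02, -1.31189285e-05]), 'ee_pos': array([ 0.20162053, -0.56482911,  0.24109736]), 'eef_rot': array([-1.01150429e-03,  9.85344091e-01,  1.70575454e-01, -1.13802093e-04]), 'ft_force': array([ 0.55309098, -0.12388401, -0.13259392]), 'torque': array([-0.00575046,  0.01781283,  0.02421898]), 'gripper_width': 0.08538971267246888}
side 47.18523493788874 275.78320094812904 209.35605004841895 [[ 0.98297486 -0.18236981  0.02239806]
 [-0.09646331 -0.61596204 -0.78184756]
 [ 0.15638175  0.7663759  -0.62306719]] [-0.46169577  0.1996486   1.32446581]
top 45.443989224160475 286.84526554725727 214.18495011884661 [[-0.00475814 -0.99998783  0.00130379]
 [-0.99694701  0.00464205 -0.07794297]
 [ 0.07793596 -0.00167068 -0.99695697]] [0.07924926 0.46778617 1.62582478]
wrist 69.96936187035628 282.48551427797815 211.04791794699028 [[ 0.33627579 -0.94176006 -0.00256577]
 [-0.9029632  -0.3231941   0.28320141]
 [-0.26753702 -0.09291698 -0.95905703]] [-0.59842695 -0.03715744  0.37973947]
```

View pics/side0.png

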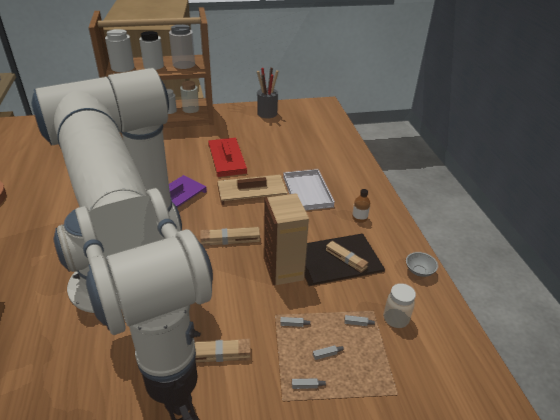

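View pics/top0.png

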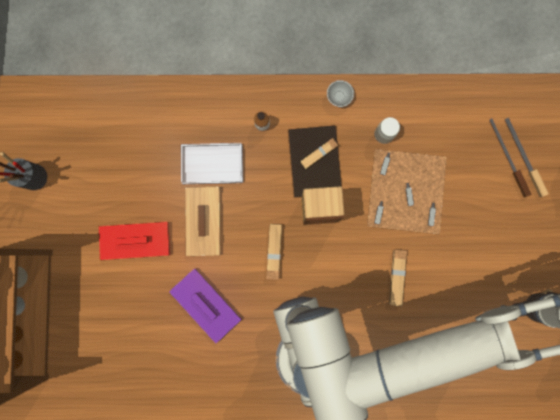

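View pics/wrist0.png

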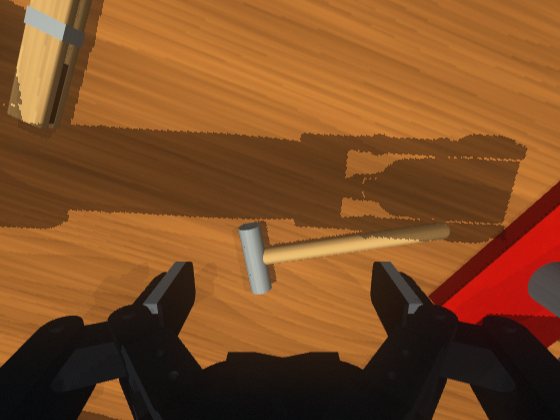

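```bash
cat > h.py <<'E'
from bench import manip
import numpy as np, cv2
from scipy.spatial.transform import Rotation as Rot
def cam(n):
    d=manip.get_image(n); d["f"]=210/np.tan(np.radians(d["vfov"])/2); d["R"]=np.array(d["R"]);d["t"]=np.array(d["t"]); return d
def p2w(d,u,v,z):
    r=d["R"].T@np.array([(u-d["cx"])/d["f"],(v-d["cy"])/d["f"],1]); o=-d["R"].T@d["t"]
    return o+r*(z-o[2])/r[2]
def w2p(d,X):
    c=np.atleast_2d(X)@d["R"].T+d["t"]; return c[:,:2]/c[:,2:]*d["f"]+[d["cx"],d["cy"]]
def tool():
    s=manip.state(); q=s["eef_rot"]; return s["ee_pos"],Rot.from_quat([q[1],q[2],q[3],q[0]]).as_matrix(),s
def crop(d,u0,v0,w,h,s,name,pts=None):
    im=d["pixels"][:,:,::-1].copy(); im=im[v0:v0+h,u0:u0+w]; im=cv2.resize(im,None,fx=s,fy=s,interpolation=cv2.INTER_CUBIC)
    if pts is not None:
        for p in pts: cv2.polylines(im,[np.int32(((np.array(p)+0.5-[u0,v0])*s-0.5)*8)],True,(0,255,0),1,cv2.LINE_AA,3)
    cv2.imwrite("pics/"+name,im)
def rectpts(cx,cy,z,yaw,L,W):
    c,s=np.cos(yaw),np.sin(yaw)
    return np.array([[cx+c*a*L/2-s*b*W/2,cy+s*a*L/2+c*b*W/2,z] for a,b in((1,1),(1,-1),(-1,-1),(-1,1))])
def go(p,yaw=None,R=None,n=1):
    """tool-down target: print rel shift in tool frame (units) and rotvec units. yaw= direction of tool x in world"""
    P,R0,s=tool()
    if R is None:
        c,sn=np.cos(yaw),np.sin(yaw); R=np.array([[c,sn,0],[sn,-c,0],[0,0,-1]])
    d=R0.T@(np.array(p)-P)/0.02; r=Rot.from_matrix(R0.T@R).as_rotvec()/0.08
    yaw0=np.arctan2(R0[1,0],R0[0,0])
    print("t",round(s["time"],2),"P",P.round(4),"yaw0",round(yaw0,3),"shift",d.round(2),"turn",r.round(2),"w",round(s["gripper_width"],4)); return d,r
E
python3 - <<'E'
from h import *
d=cam("top"); crop(d,160,120,300,160,2.6,"top1.png")
for n,u,v,z in [("base",300,370,0),("clamp",319,153,.023),("tray",212,163.5,.02),("lid",203,221,.024),("s",386,165,.011),("s",410,197,.011),("s",379,213,.011),("s",432,216,.011),("jar",390,130,.1),("bot",262,120,.1),("rack",323,203,.224),("pad",315,155,.012),("c2",275,250,.02),("c3",398,278,.02)]:
    print(n,p2w(d,u,v,z).round(3))
E
```

```text
base [-0.036  0.037  0.   ]
clamp [ 0.67  -0.03   0.023]
tray [0.637 0.323 0.02 ]
lid [0.447 0.351 0.024]
s [ 0.631 -0.253  0.011]
s [ 0.524 -0.33   0.011]
s [ 0.471 -0.227  0.011]
s [ 0.46  -0.401  0.011]
jar [ 0.727 -0.25   0.1  ]
bot [0.761 0.154 0.1  ]
rack [ 0.484 -0.027  0.224]
pad [ 0.665 -0.017  0.012]
c2 [0.351 0.116 0.02 ]
c3 [ 0.259 -0.282  0.02 ]
```

View pics/top1.png

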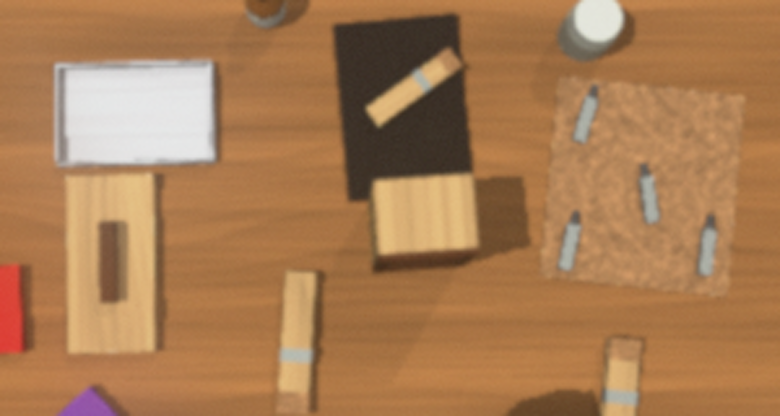

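```bash
python3 - <<'E'
from h import *
d=cam("top"); im=d["pixels"]; S=4
big=cv2.resize(im,None,fx=S,fy=S,interpolation=cv2.INTER_CUBIC)
def seg(u0,v0,u1,v1,fn,z,name):
    sub=big[v0*S:v1*S,u0*S:u1*S].astype(int); m=fn(sub).astype(np.uint8)
    n,l,st,_=cv2.connectedComponentsWithStats(m); k=1+np.argmax(st[1:,4]); ys,xs=np.nonzero(l==k)
    c,_,_=cv2.findContours((l==k).astype(np.uint8),0,2)[0:2]+(0,) 
    r=cv2.minAreaRect(max(c,key=len)); b=(cv2.boxPoints(r)+0.5)/S-0.5+[u0,v0]
    w=np.array([p2w(d,*p,z) for p in b]); e1=w[1]-w[0]; e2=w[2]-w[1]
    L=e1 if np.linalg.norm(e1)>np.linalg.norm(e2) else e2
    print(name,w.mean(0).round(4),"yaw",round(np.arctan2(L[1],L[0]),3),"size",round(np.linalg.norm(e1),4),round(np.linalg.norm(e2),4)); return b
P=[]
P.append(seg(292,125,338,172,lambda s:s.sum(2)>230,.034,"clamp"))
P.append(seg(175,135,250,185,lambda s:(s[...,2]>120),.022,"tray"))
gray=lambda s:(s[...,2]-s[...,0]>-25)&(s.sum(2)>200)
for (u,v) in [(386,165),(410,197),(379,213),(432,216)]:
    P.append(seg(u-12,v-16,u+12,v+16,lambda s:(s[...,0]-s[...,2]<25),.011,"stamp"))
P.append(seg(180,185,225,260,lambda s:(s[...,0]>190)|((s[...,0]<120)&False),.024,"lid"))
crop(d,160,120,300,160,2.6,"top2.png",P)
E
```

```text
clamp [ 0.6891 -0.0147  0.034 ] yaw -1.575 size 0.1507 0.1464
tray [0.6388 0.3267 0.022 ] yaw -1.551 size 0.206 0.136
stamp [ 0.6362 -0.2507  0.011 ] yaw -0.322 size 0.0725 0.0164
stamp [ 0.5332 -0.3264  0.011 ] yaw -3.001 size 0.0172 0.0711
stamp [ 0.4728 -0.2264  0.011 ] yaw -0.236 size 0.0709 0.0169
stamp [ 0.467 -0.4    0.011] yaw -0.153 size 0.0729 0.0164
lid [0.4477 0.3542 0.024 ] yaw -3.12 size 0.1113 0.2267
```

View pics/top2.png

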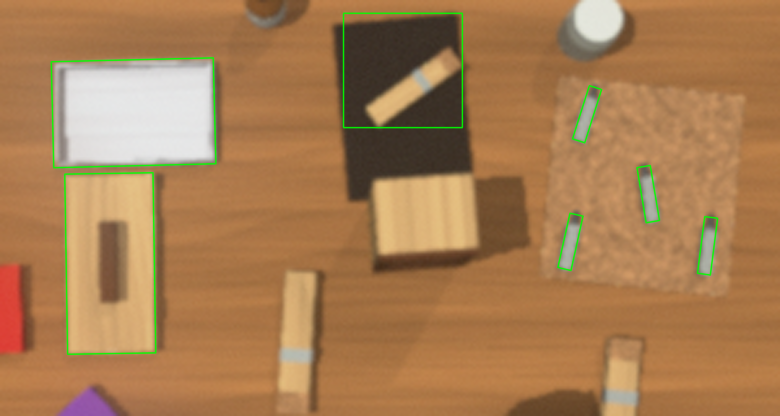

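```bash
python3 - <<'E'
from h import *
d=cam("top"); im=d["pixels"]; S=4
big=cv2.resize(im,None,fx=S,fy=S,interpolation=cv2.INTER_CUBIC)
u0,v0,u1,v1=297,133,342,174
sub=big[v0*S:v1*S,u0*S:u1*S].astype(int); m=((sub[...,0]>110)).astype(np.uint8)
n,l,st,_=cv2.connectedComponentsWithStats(m); k=1+np.argmax(st[1:,4]); 
c=max(cv2.findContours((l==k).astype(np.uint8),0,2)[0],key=len); b=(cv2.boxPoints(cv2.minAreaRect(c))+0.5)/S-0.5+[u0,v0]
w=np.array([p2w(d,*p,.034) for p in b]); print(w.mean(0),[np.linalg.norm(w[i]-w[i-1]).round(4) for i in (1,2)], [np.arctan2(*(w[i]-w[i-1])[1::-1]).round(3) for i in (1,2)])
# rack & pad by overlay
rc=(0.483,-0.028); yaw=.075
top=w2p(d,rectpts(*rc,.224,yaw,.09,.11)); bot=w2p(d,rectpts(*rc,0,yaw,.09,.11))
c_,s_=np.cos(yaw),np.sin(yaw)
pc=(rc[0]+c_*(.045+.0045+.115),rc[1]+s_*(.045+.0045+.115))
pad=w2p(d,rectpts(*pc,.012,yaw,.23,.16))
crop(d,280,115,75,110,5,"rk.png",[b,top,bot,pad])
s=cam("side"); crop(s,200,170,200,150,4,"rks.png",[w2p(s,rectpts(*rc,.224,yaw,.09,.11)),w2p(s,rectpts(*rc,0,yaw,.09,.11)),w2p(s,rectpts(*pc,.012,yaw,.23,.16)),w2p(s,w)])
P,R,_=tool()
for h in (.1,.15,.2,.25,.3,.35,.4): print(h,w2p(s,P+[0,0,h]).round(0))
print(w2p(s,[0,0,.3]),w2p(s,[0,0,.4]),w2p(s,[0,0,.5]))
E
```

```text
[ 0.66781285 -0.03504     0.034     ] [np.float64(0.1357), np.float64(0.1353)] [np.float64(-1.575), np.float64(3.128)]
0.1 [[172. 386.]]
0.15 [[168. 366.]]
0.2 [[164. 345.]]
0.25 [[159. 321.]]
0.3 [[154. 295.]]
0.35 [[148. 266.]]
0.4 [[141. 234.]]
[[ 83.46496259 194.60144354]] [[ 73.32235129 158.78274468]] [[ 61.93197074 118.55754045]]
```

View pics/rk.png

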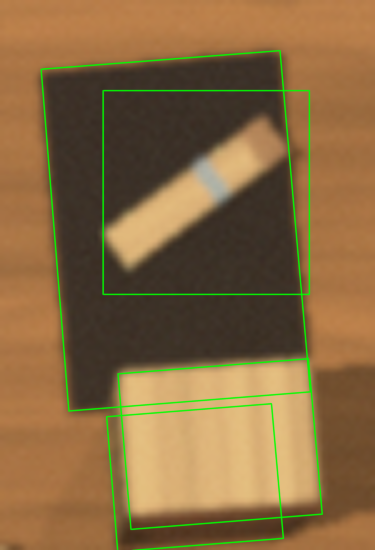

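View pics/rks.png

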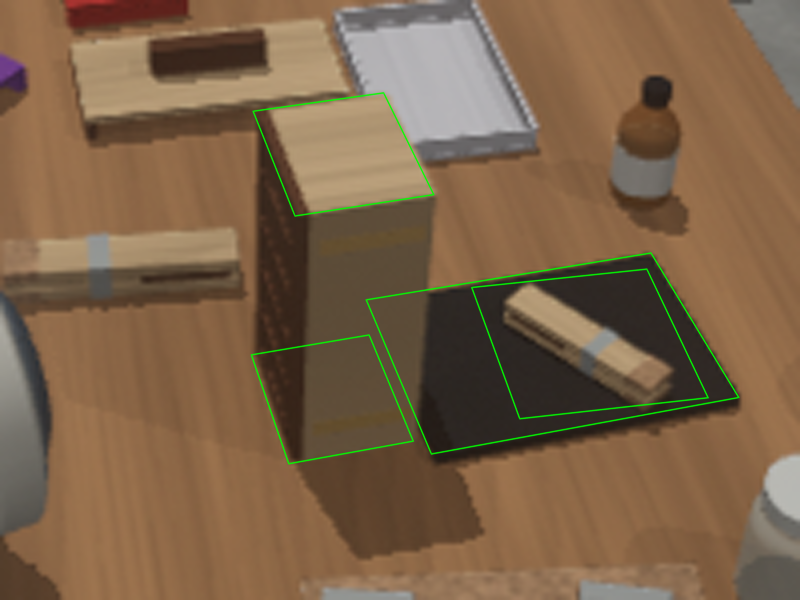

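```bash
cat >> h.py <<'E'
def Rdown(yaw):
    c,sn=np.cos(yaw),np.sin(yaw); return np.array([[c,sn,0],[sn,-c,0],[0,0,-1]])
def plan(wps,grip,step=1.0):
    """wps: list of (p,yaw or R[,n]) ; prints rows in blocks of 5"""
    P,R,s=tool(); print("t",round(s["time"],2),"P",P.round(4),"yaw",round(np.arctan2(R[1,0],R[0,0]),3),"tilt",round(np.arccos(-R[2,2]),4),"w",round(s["gripper_width"],4),"F",s["ft_force"].round(1),"q",s["joint_pos"].round(2))
    rows=[]
    for w in wps:
        p=np.array(w[0],float); T=Rdown(w[1]) if np.isscalar(w[1]) else w[1]
        rv=Rot.from_matrix(R.T@T).as_rotvec(); dp=p-P
        n=int(np.ceil(max(np.linalg.norm(dp)/.02/step,np.linalg.norm(rv)/.08/step,1)-1e-2))
        if len(w)>2: n=max(n,w[2])
        for i in range(n):
            Ri=R@Rot.from_rotvec(rv*i/n).as_matrix()
            rows.append(list((Ri.T@dp/n/.02).round(2)+0)+list((rv/n/.08).round(2)+0))
        P,R=p,T
    for i in range(0,len(rows),5):
        b=rows[i:i+5]; b+= [[0]*6]*(5-len(b))
        print("["+",".join("["+",".join("%g"%x for x in r)+",%g]"%grip for r in b)+"]")
E
python3 - <<'E'
from h import *
print(manip.tcp_to_tips)
plan([((.4,-.35,.36),1.25),((.668,-.033,.36),2.204)],100)
E
```

```text
0.011
t 0.35 P [ 0.2017 -0.5651  0.242 ] yaw 0.343 tilt 0.0004 w 0.0854 F [-0.3  0.1 -1.5] q [-1.28  0.09  1.23 -0.    1.82 -0.06]
[[0.81,-0.42,-0.37,0,0,-0.71,100],[0.83,-0.38,-0.37,0,0,-0.71,100],[0.85,-0.33,-0.37,0,0,-0.71,100],[0.87,-0.28,-0.37,0,0,-0.71,100],[0.88,-0.23,-0.37,0,0,-0.71,100]]
[[0.9,-0.18,-0.37,0,0,-0.71,100],[0.9,-0.13,-0.37,0,0,-0.71,100],[0.91,-0.08,-0.37,0,0,-0.71,100],[0.91,-0.03,-0.37,0,0,-0.71,100],[0.91,0.02,-0.37,0,0,-0.71,100]]
[[0.91,0.08,-0.37,0,0,-0.71,100],[0.91,0.13,-0.37,0,0,-0.71,100],[0.9,0.18,-0.37,0,0,-0.71,100],[0.88,0.23,-0.37,0,0,-0.71,100],[0.87,0.28,-0.37,0,0,-0.71,100]]
[[0.85,0.33,-0.37,0,0,-0.71,100],[0.92,0.37,0,0,0,-0.57,100],[0.9,0.41,0,0,0,-0.57,100],[0.88,0.45,0,0,0,-0.57,100],[0.86,0.49,0,0,0,-0.57,100]]
[[0.84,0.53,0,0,0,-0.57,100],[0.81,0.56,0,0,0,-0.57,100],[0.78,0.6,0,0,0,-0.57,100],[0.76,0.64,0,0,0,-0.57,100],[0.73,0.67,0,0,0,-0.57,100]]
[[0.7,0.7,0,0,0,-0.57,100],[0.66,0.73,0,0,0,-0.57,100],[0.63,0.76,0,0,0,-0.57,100],[0.59,0.79,0,0,0,-0.57,100],[0.56,0.82,0,0,0,-0.57,100]]
[[0.52,0.84,0,0,0,-0.57,100],[0.48,0.86,0,0,0,-0.57,100],[0.44,0.88,0,0,0,-0.57,100],[0.4,0.9,0,0,0,-0.57,100],[0.36,0.92,0,0,0,-0.57,100]]
[[0.32,0.94,0,0,0,-0.57,100],[0.27,0.95,0,0,0,-0.57,100],[0,0,0,0,0,0,100],[0,0,0,0,0,0,100],[0,0,0,0,0,0,100]]
```

Before reaching: clamp candidates in top view are the bar on the pad (319,153), and larger bars (275,250) and (398,278) – only the pad one measures ~128 mm (others ~167). Lid candidates: wood (203,221), red (135,240), purple (206,305) – the wood one is meant. Four stamps at (386,165), (410,197), (379,213), (432,216).

Call:
{"op": "play_rows", "data": {"motion": [[[0.8,-0.4,-0.4,0,0,-0.7,100],[0.85,-0.4,-0.4,0,0,-0.7,100],[0.85,-0.3,-0.4,0,0,-0.7,100],[0.85,-0.3,-0.4,0,0,-0.7,100],[0.9,-0.2,-0.4,0,0,-0.7,100]]]}}

```text
time: 0.85
ee_pos: [0.2674, -0.4931, 0.2843]
eef_rot: [-0.001, 0.949, 0.316, 0.001]
ft_force: [-0.4, -1.1, -0.1]
gripper_width: 0.0852
```

Call:
{"op": "play_rows", "data": {"motion": [[[0.9,-0.2,-0.4,0,0,-0.7,100],[0.9,-0.1,-0.4,0,0,-0.7,100],[0.9,-0.1,-0.4,0,0,-0.7,100],[0.9,0,-0.4,0,0,-0.7,100],[0.9,0,-0.4,0,0,-0.7,100]]]}}

```text
time: 1.35
ee_pos: [0.3335, -0.4151, 0.3322]
eef_rot: [0.002, 0.888, 0.459, 0.002]
ft_force: [-0.3, -0.6, -0.7]
gripper_width: 0.0858
```

Call:
{"op": "play_rows", "data": {"motion": [[[0.9,0.1,-0.4,0,0,-0.7,100],[0.9,0.1,-0.4,0,0,-0.7,100],[0.9,0.2,-0.4,0,0,-0.7,100],[0.9,0.2,-0.4,0,0,-0.7,100],[0.9,0.3,-0.4,0,0,-0.7,100]]]}}

```text
time: 1.85
ee_pos: [0.3963, -0.3329, 0.3802]
eef_rot: [0.006, 0.806, 0.592, 0.003]
ft_force: [0.3, 0.2, 0.4]
gripper_width: 0.0849
```

```bash
python3 - <<'E'
from h import *
plan([((.668,-.033,.36),2.204)],100)
E
```

```text
t 1.85 P [ 0.3963 -0.3329  0.3802] yaw 1.266 tilt 0.0136 w 0.0849 F [0.3 0.2 0.4] q [-0.77 -0.07  1.14  0.    2.05 -0.46]
[[0.88,0.4,0.05,0.01,0.01,-0.56,100],[0.86,0.44,0.05,0.01,0.01,-0.56,100],[0.84,0.48,0.05,0.01,0.01,-0.56,100],[0.81,0.52,0.05,0.01,0.01,-0.56,100],[0.79,0.55,0.05,0.01,0.01,-0.56,100]]
[[0.76,0.59,0.05,0.01,0.01,-0.56,100],[0.74,0.62,0.05,0.01,0.01,-0.56,100],[0.71,0.65,0.05,0.01,0.01,-0.56,100],[0.68,0.68,0.05,0.01,0.01,-0.56,100],[0.65,0.71,0.05,0.01,0.01,-0.56,100]]
[[0.62,0.74,0.05,0.01,0.01,-0.56,100],[0.58,0.77,0.05,0.01,0.01,-0.56,100],[0.55,0.79,0.05,0.01,0.01,-0.56,100],[0.51,0.82,0.05,0.01,0.01,-0.56,100],[0.47,0.84,0.05,0.01,0.01,-0.56,100]]
[[0.44,0.86,0.05,0.01,0.01,-0.56,100],[0.4,0.88,0.05,0.01,0.01,-0.56,100],[0.36,0.89,0.05,0.01,0.01,-0.56,100],[0.32,0.91,0.05,0.01,0.01,-0.56,100],[0.28,0.92,0.05,0.01,0.01,-0.56,100]]
[[0.23,0.93,0.05,0.01,0.01,-0.56,100],[0,0,0,0,0,0,100],[0,0,0,0,0,0,100],[0,0,0,0,0,0,100],[0,0,0,0,0,0,100]]
```

Call:
{"op": "play_rows", "data": {"motion": [[[0.9,0.4,0.05,0,0,-0.56,100],[0.86,0.45,0.05,0,0,-0.56,100],[0.84,0.5,0.05,0,0,-0.56,100],[0.8,0.5,0.05,0,0,-0.56,100],[0.8,0.55,0.05,0,0,-0.56,100]]]}}

```text
time: 2.35
ee_pos: [0.4637, -0.249, 0.384]
eef_rot: [0.012, 0.725, 0.689, 0.004]
ft_force: [-0.2, -0.4, -0.4]
gripper_width: 0.0855
```

Call:
{"op": "play_rows", "data": {"motion": [[[0.76,0.6,0.05,0,0,-0.56,100],[0.74,0.6,0.05,0,0,-0.56,100],[0.7,0.65,0.05,0,0,-0.56,100],[0.7,0.7,0.05,0,0,-0.56,100],[0.65,0.7,0.05,0,0,-0.56,100]]]}}

```text
time: 2.85
ee_pos: [0.5269, -0.1629, 0.3856]
eef_rot: [0.016, 0.632, 0.775, 0.004]
ft_force: [-0.2, -0.6, -0.6]
gripper_width: 0.0853
```

Call:
{"op": "play_rows", "data": {"motion": [[[0.6,0.75,0.05,0,0,-0.56,100],[0.6,0.75,0.05,0,0,-0.56,100],[0.55,0.8,0.05,0,0,-0.56,100],[0.5,0.8,0.05,0,0,-0.56,100],[0.5,0.85,0.05,0,0,-0.56,100]]]}}

```text
time: 3.35
ee_pos: [0.5861, -0.0747, 0.3876]
eef_rot: [0.019, 0.528, 0.849, 0.004]
ft_force: [0.0, -0.3, 0.2]
gripper_width: 0.0856
```

Call:
{"op": "play_rows", "data": {"motion": [[[0.45,0.85,0.05,0,0,-0.56,100],[0.4,0.9,0.05,0,0,-0.56,100],[0.35,0.9,0.05,0,0,-0.56,100],[0.3,0.9,0.05,0,0,-0.56,100],[0.1,0.3,0,0,0,-0.56,100]]]}}

```text
time: 3.85
ee_pos: [0.635, 0.0056, 0.3902]
eef_rot: [0.022, 0.416, 0.909, 0.004]
ft_force: [-0.2, 0.6, -0.0]
gripper_width: 0.0857
```

```bash
cat > hp.py <<'E'
from h import *
E
python3 - <<'E'
from h import *
plan([((.668,-.033,.2),2.204)],100)
w=cam("wrist"); cv2.imwrite("pics/w1.png",w["pixels"][:,:,::-1])
s=cam("side"); cv2.imwrite("pics/s1.png",s["pixels"][:,:,::-1])
E
```

```text
t 3.85 P [0.635  0.0056 0.3902] yaw 2.283 tilt 0.0437 w 0.0857 F [-0.2  0.6 -0. ] q [-0.04  0.24  0.79 -0.01  2.06 -0.76]
[[-0.22,-0.02,0.96,0.03,0.04,0.1,100],[-0.22,-0.02,0.96,0.03,0.04,0.1,100],[-0.23,-0.02,0.96,0.03,0.04,0.1,100],[-0.23,-0.01,0.96,0.03,0.04,0.1,100],[-0.23,-0.01,0.96,0.03,0.04,0.1,100]]
[[-0.24,0,0.96,0.03,0.04,0.1,100],[-0.24,0,0.95,0.03,0.04,0.1,100],[-0.24,0.01,0.95,0.03,0.04,0.1,100],[-0.25,0.01,0.95,0.03,0.04,0.1,100],[-0.25,0.01,0.95,0.03,0.04,0.1,100]]
```

View pics/w1.png

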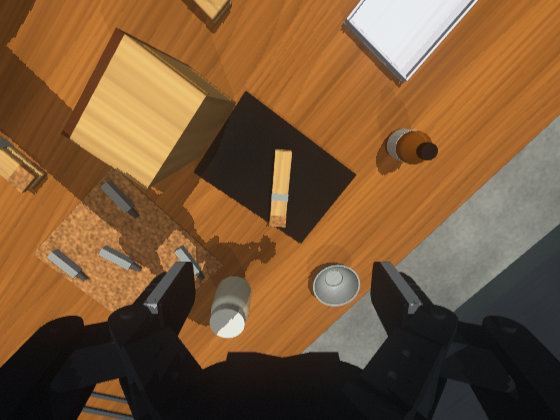

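View pics/s1.png

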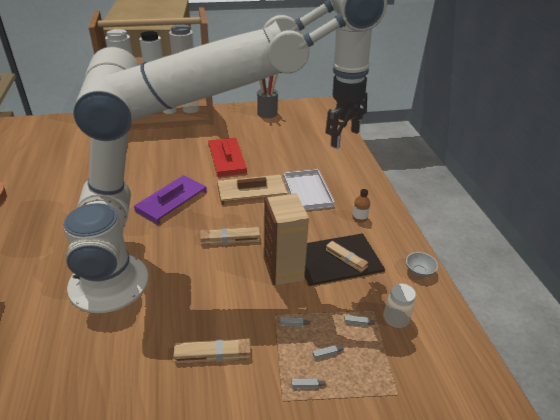

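```bash
cat >> h.py <<'E'
def segrect(d,u0,v0,u1,v1,fn,z,S=4):
    big=cv2.resize(d["pixels"],None,fx=S,fy=S,interpolation=cv2.INTER_CUBIC)
    sub=big[v0*S:v1*S,u0*S:u1*S].astype(int); m=fn(sub).astype(np.uint8)
    n,l,st,_=cv2.connectedComponentsWithStats(m); k=1+np.argmax(st[1:,4])
    c=max(cv2.findContours((l==k).astype(np.uint8),0,2)[0],key=len)
    w=np.array([p2w(d,*((p[0]+.5)/S-.5+[u0,v0]),z)[:2] for p in c])
    r=cv2.minAreaRect((w*1e4).astype(np.float32)); b=cv2.boxPoints(r)/1e4
    e=[b[1]-b[0],b[2]-b[1]]; L=max(e,key=np.linalg.norm)
    print("rect",b.mean(0).round(4),"yaw",round(np.arctan2(L[1],L[0]),3),"or",round(np.arctan2(-L[1],-L[0]),3),[round(float(np.linalg.norm(x)),4) for x in e])
    return b,w2p(d,np.c_[b,[z]*4])
E
python3 - <<'E'
from h import *
w=cam("wrist")
b,p=segrect(w,255,135,305,240,lambda s:s[...,0]>90,.034)
crop(w,230,100,120,160,4,"w2.png",[p])
t=cam("top")
E
```

```text
rect [ 0.6706 -0.0416] yaw -0.871 or 2.271 [0.1581, 0.0718]
```

View pics/w2.png

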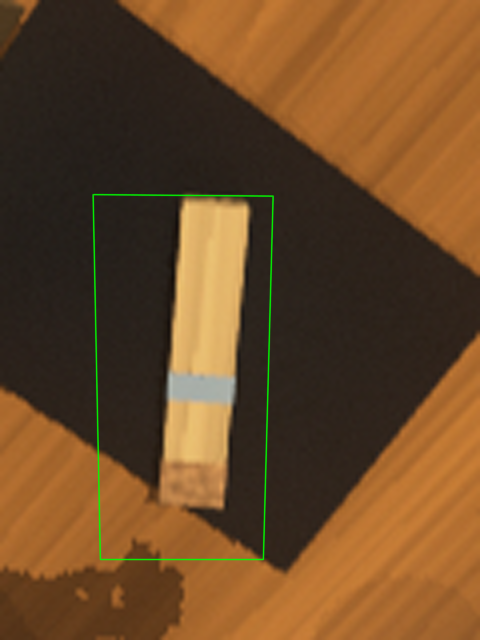

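```bash
python3 - <<'E'
from h import *
w=cam("wrist")
q=[p2w(w,230+u/4,100+v/4,.034)[:2] for u,v in((181,197),(250,203),(226,508),(160,503))]
q=np.array(q); c=q.mean(0); ax=(q[0]+q[1]-q[2]-q[3])/2; print(c,np.linalg.norm(ax),np.arctan2(ax[1],ax[0]),np.linalg.norm(q[1]-q[0]))
yaw=np.arctan2(ax[1],ax[0])
plan([((*c,.13),yaw)],90)
E
```

```text
[ 0.6705241  -0.02911697] 0.1312944326858207 2.204304446758071 0.027704905294572937
t 4.1 P [0.6344 0.0027 0.3906] yaw 2.275 tilt 0.0447 w 0.0853 F [ 0.1 -0.2  0.6] q [-0.04  0.24  0.79 -0.01  2.06 -0.75]
[[-0.14,0,0.94,0.02,0.03,0.06,90],[-0.14,0,0.94,0.02,0.03,0.06,90],[-0.14,0.01,0.94,0.02,0.03,0.06,90],[-0.14,0.01,0.94,0.02,0.03,0.06,90],[-0.14,0.01,0.94,0.02,0.03,0.06,90]]
[[-0.15,0.01,0.93,0.02,0.03,0.06,90],[-0.15,0.02,0.93,0.02,0.03,0.06,90],[-0.15,0.02,0.93,0.02,0.03,0.06,90],[-0.15,0.02,0.93,0.02,0.03,0.06,90],[-0.16,0.02,0.93,0.02,0.03,0.06,90]]
[[-0.16,0.03,0.93,0.02,0.03,0.06,90],[-0.16,0.03,0.93,0.02,0.03,0.06,90],[-0.16,0.03,0.93,0.02,0.03,0.06,90],[-0.17,0.03,0.93,0.02,0.03,0.06,90],[0,0,0,0,0,0,90]]
```

Call:
{"op": "play_rows", "data": {"motion": [[[-0.15,0,0.94,0.1,0.15,0.3,70],[-0.15,0,0.94,0.1,0.15,0.3,70],[-0.15,0,0.94,0.1,0.15,0.3,70],[-0.15,0,0.94,0,0,0,70],[-0.15,0,0.94,0,0,0,70]]]}}

```text
time: 4.6
ee_pos: [0.6445, -0.0121, 0.298]
eef_rot: [0.003, 0.456, 0.89, 0.002]
ft_force: [0.2, 0.4, 0.7]
gripper_width: 0.0598
```

Call:
{"op": "play_rows", "data": {"motion": [[[-0.15,0,0.94,0,0,0,70],[-0.15,0,0.94,0,0,0,70],[-0.15,0,0.94,0,0,0,70],[-0.15,0,0.94,0,0,0,70],[-0.15,0,0.94,0,0,0,70]]]}}

```text
time: 5.1
ee_pos: [0.6514, -0.028, 0.1961]
eef_rot: [0.001, 0.46, 0.888, 0.001]
ft_force: [-0.3, -0.7, -0.4]
gripper_width: 0.0599
```

```bash
python3 - <<'E'
from h import *
plan([((.6705,-.029,.12),2.204),((.6705,-.029,.026),2.204)],70)
w=cam("wrist"); cv2.imwrite("pics/w3.png",w["pixels"][:,:,::-1])
E
```

```text
t 5.1 P [ 0.6514 -0.028   0.1961] yaw 2.186 tilt 0.0025 w 0.0599 F [-0.3 -0.7 -0.4] q [-0.1   0.23  1.16  0.    1.75 -0.71]
[[-0.15,0.19,0.95,0.01,0,-0.06,70],[-0.15,0.19,0.95,0.01,0,-0.06,70],[-0.15,0.19,0.95,0.01,0,-0.06,70],[-0.15,0.19,0.95,0.01,0,-0.06,70],[0,0,0.94,0,0,0,70]]
[[0,0,0.94,0,0,0,70],[0,0,0.94,0,0,0,70],[0,0,0.94,0,0,0,70],[0,0,0.94,0,0,0,70],[0,0,0,0,0,0,70]]
```

View pics/w3.png

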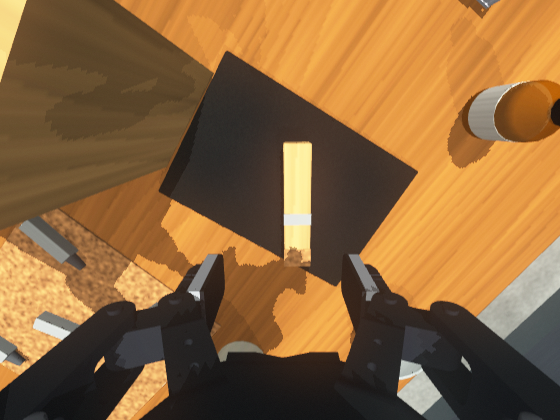

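Call:
{"op": "play_rows", "data": {"motion": [[[-0.15,0.2,0.95,0,0,-0.06,70],[-0.15,0.2,0.95,0,0,-0.06,70],[-0.15,0.2,0.95,0,0,-0.06,70],[-0.15,0.2,0.95,0,0,-0.06,70],[0,0,0,0,0,0,70]]]}}

```text
time: 5.65
ee_pos: [0.6678, -0.0313, 0.1109]
eef_rot: [-0.005, 0.454, 0.891, -0.001]
ft_force: [-0.2, 0.9, -0.9]
gripper_width: 0.06
```

```bash
python3 - <<'E'
from h import *
w=cam("wrist"); crop(w,160,60,260,240,3,"w4.png")
plan([((.6705,-.029,.026),2.204)],70)
P,R,_=tool(); print(w2p(w,rectpts(.6705,-.029,.034,2.204,.13,.028)).round(0))
E
```

```text
t 5.7 P [ 0.6683 -0.0313  0.1129] yaw 2.198 tilt 0.0073 w 0.0598 F [ 0.9 -0.4  0.6] q [-0.1   0.29  1.23  0.    1.62 -0.73]
[[0,0.04,0.87,-0.01,-0.01,-0.01,70],[0,0.03,0.87,-0.01,-0.01,-0.01,70],[0,0.03,0.87,-0.01,-0.01,-0.01,70],[0,0.03,0.87,-0.01,-0.01,-0.01,70],[0,0.03,0.87,-0.01,-0.01,-0.01,70]]
[[267. 135.]
 [308. 135.]
 [305. 303.]
 [270. 303.]]
```

View pics/w4.png

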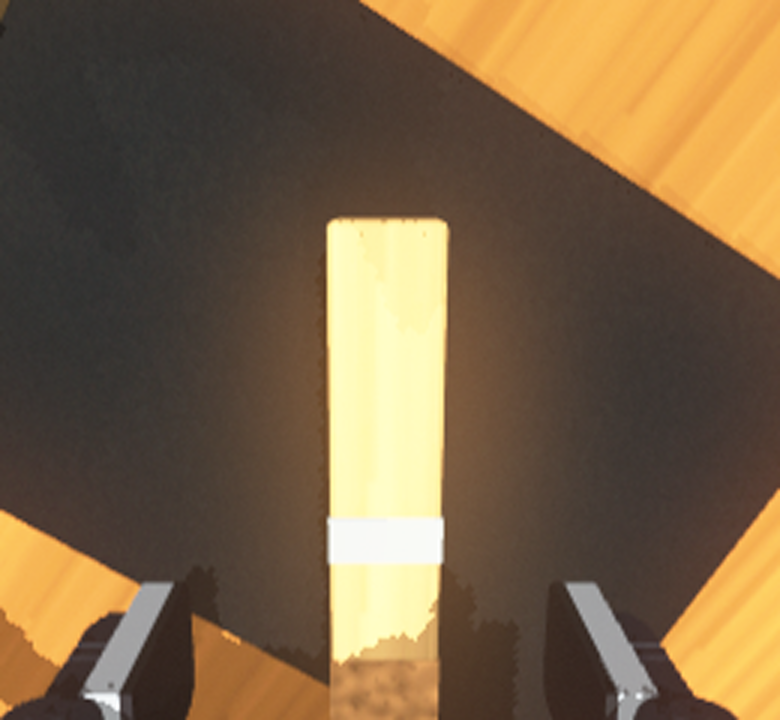

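Call:
{"op": "play_rows", "data": {"motion": [[[0,0.05,0.85,0,0,0,70],[0,0.05,0.85,0,0,0,70],[0,0.05,0.85,0,0,0,70],[0,0,0.85,0,0,0,70],[0,0,0.75,0,0,0,70]]]}}

```text
time: 6.2
ee_pos: [0.673, -0.0299, 0.0317]
eef_rot: [0.001, 0.455, 0.89, 0.002]
ft_force: [0.7, -0.4, -0.4]
gripper_width: 0.0597
```

Call:
{"op": "play_rows", "data": {"motion": [[[0,0,0,0,0,0,20],[0,0,0,0,0,0,0],[0,0,0,0,0,0,0],[0,0,0,0,0,0,0],[0,0,0,0,0,0,0]]], "force": 70}}

```text
time: 6.7
ee_pos: [0.6723, -0.0297, 0.0304]
eef_rot: [0.001, 0.455, 0.89, 0.001]
ft_force: [0.4, 0.4, -0.2]
gripper_width: 0.0265
```

```bash
python3 - <<'E'
from h import *
plan([((.67,-.029,.1),2.204),((.65,.07,.19),1.9),((.639,.325,.16),1.59)],0)
E
```

```text
t 6.7 P [ 0.6723 -0.0297  0.0304] yaw 2.196 tilt 0.0027 w 0.0265 F [ 0.4  0.4 -0.2] q [-0.1   0.34  1.32  0.    1.48 -0.72]
[[0.02,-0.02,-0.87,0.01,0,-0.02,0],[0.02,-0.02,-0.87,0.01,0,-0.02,0],[0.02,-0.02,-0.87,0.01,0,-0.02,0],[0.02,-0.02,-0.87,0.01,0,-0.02,0],[0.65,0.3,-0.64,0,0,0.54,0]]
[[0.67,0.27,-0.64,0,0,0.54,0],[0.68,0.25,-0.64,0,0,0.54,0],[0.69,0.22,-0.64,0,0,0.54,0],[0.7,0.19,-0.64,0,0,0.54,0],[0.7,0.16,-0.64,0,0,0.54,0]]
[[0.71,0.12,-0.64,0,0,0.54,0],[0.94,0.28,0.12,0,0,0.3,0],[0.95,0.25,0.12,0,0,0.3,0],[0.95,0.23,0.12,0,0,0.3,0],[0.96,0.21,0.12,0,0,0.3,0]]
[[0.96,0.19,0.12,0,0,0.3,0],[0.97,0.16,0.12,0,0,0.3,0],[0.97,0.14,0.12,0,0,0.3,0],[0.97,0.12,0.12,0,0,0.3,0],[0.98,0.09,0.12,0,0,0.3,0]]
[[0.98,0.07,0.12,0,0,0.3,0],[0.98,0.05,0.12,0,0,0.3,0],[0.98,0.02,0.12,0,0,0.3,0],[0.98,0,0.12,0,0,0.3,0],[0,0,0,0,0,0,0]]
```

Call:
{"op": "play_rows", "data": {"motion": [[[0,0,-0.9,0,0,0,0],[0,0,-0.9,0,0,0,0],[0,0,-0.9,0,0,0,0],[0,0,-0.9,0,0,0,0],[0.65,0.3,-0.65,0,0,0.54,0]]]}}

```text
time: 7.2
ee_pos: [0.6684, -0.0172, 0.1165]
eef_rot: [-0.001, 0.476, 0.88, 0.0]
ft_force: [0.5, 0.9, -0.9]
gripper_width: 0.026
```

Call:
{"op": "play_rows", "data": {"motion": [[[0.65,0.3,-0.65,0,0,0.54,0],[0.7,0.25,-0.65,0,0,0.54,0],[0.7,0.2,-0.65,0,0,0.54,0],[0.7,0.2,-0.65,0,0,0.54,0],[0.7,0.15,-0.65,0,0,0.54,0]]]}}

```text
time: 7.7
ee_pos: [0.6554, 0.0558, 0.1871]
eef_rot: [0.001, 0.572, 0.82, 0.001]
ft_force: [0.6, 1.0, -1.7]
gripper_width: 0.0264
```

Call:
{"op": "play_rows", "data": {"motion": [[[0.95,0.3,0.1,0,0,0.3,0],[0.95,0.3,0.1,0,0,0.3,0],[0.95,0.25,0.1,0,0,0.3,0],[0.95,0.25,0.1,0,0,0.3,0],[0.95,0.2,0.1,0,0,0.3,0]]]}}

```text
time: 8.2
ee_pos: [0.6535, 0.1574, 0.1845]
eef_rot: [0.005, 0.623, 0.782, 0.005]
ft_force: [0.4, 0.3, -0.9]
gripper_width: 0.0264
```

```bash
python3 - <<'E'
from h import *
plan([((.639,.325,.14),1.59)],0)
E
```

```text
t 8.2 P [0.6535 0.1574 0.1845] yaw 1.796 tilt 0.0142 w 0.0264 F [ 0.4  0.3 -0.9] q [ 0.19  0.27  1.13 -0.    1.72 -0.04]
[[0.93,0.13,0.25,0.02,0,0.29,0],[0.93,0.11,0.25,0.02,0,0.29,0],[0.93,0.08,0.25,0.02,0,0.29,0],[0.93,0.06,0.25,0.02,0,0.29,0],[0.93,0.04,0.25,0.02,0,0.29,0]]
[[0.93,0.02,0.25,0.02,0,0.29,0],[0.93,0,0.25,0.02,0,0.29,0],[0.93,-0.02,0.25,0.02,0,0.29,0],[0.93,-0.04,0.25,0.02,0,0.29,0],[0,0,0,0,0,0,0]]
```

Call:
{"op": "play_rows", "data": {"motion": [[[0.93,0.1,0.25,0,0,0.3,0],[0.93,0.1,0.25,0,0,0.3,0],[0.93,0.1,0.25,0,0,0.3,0],[0.93,0.05,0.25,0,0,0.3,0],[0.93,0.05,0.25,0,0,0.3,0]]]}}

```text
time: 8.7
ee_pos: [0.6458, 0.2548, 0.1619]
eef_rot: [0.006, 0.671, 0.741, 0.007]
ft_force: [0.3, -0.0, -0.5]
gripper_width: 0.0261
```

Call:
{"op": "play_rows", "data": {"motion": [[[0.93,0,0.25,0,0,0.3,0],[0.93,0,0.25,0,0,0.3,0],[0.9,0,0.25,0,0,0.3,0],[0.7,0,0.25,0,0,0.3,0],[0,0,0,0,0,0,0]]]}}

```text
time: 9.2
ee_pos: [0.6406, 0.3293, 0.1419]
eef_rot: [0.005, 0.706, 0.708, 0.008]
ft_force: [-0.5, -0.7, -0.7]
gripper_width: 0.0263
```

```bash
python3 - <<'E'
from h import *
plan([((.639,.325,.04),1.59)],0)
w=cam("wrist"); cv2.imwrite("pics/w5.png",w["pixels"][:,:,::-1])
E
```

```text
t 9.2 P [0.6406 0.3293 0.1419] yaw 1.573 tilt 0.02 w 0.0263 F [-0.5 -0.7 -0.7] q [ 0.43  0.41  1.04 -0.    1.67  0.43]
[[-0.04,-0.03,0.85,0.04,-0.01,-0.03,0],[-0.04,-0.03,0.85,0.04,-0.01,-0.03,0],[-0.04,-0.02,0.85,0.04,-0.01,-0.03,0],[-0.04,-0.02,0.85,0.04,-0.01,-0.03,0],[-0.04,-0.02,0.85,0.04,-0.01,-0.03,0]]
[[-0.04,-0.02,0.85,0.04,-0.01,-0.03,0],[0,0,0,0,0,0,0],[0,0,0,0,0,0,0],[0,0,0,0,0,0,0],[0,0,0,0,0,0,0]]
```

View pics/w5.png

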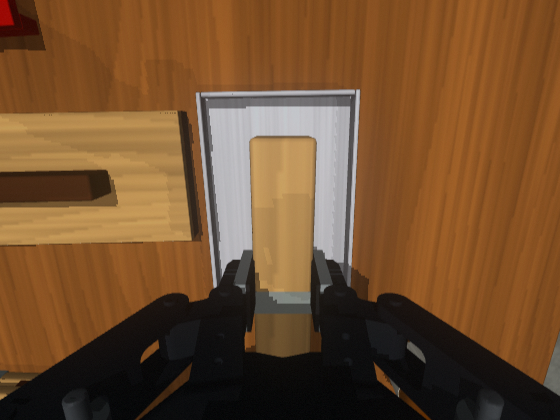

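Call:
{"op": "play_rows", "data": {"motion": [[[-0.05,0,0.95,0.2,0,-0.15,0],[-0.05,0,0.95,0,0,0,0],[-0.05,0,0.95,0,0,0,0],[-0.05,0,0.95,0,0,0,0],[0,0,0.95,0,0,0,0]]]}}

```text
time: 9.75
ee_pos: [0.6451, 0.3199, 0.0464]
eef_rot: [0.001, 0.702, 0.713, 0.005]
ft_force: [1.1, 0.5, 0.1]
gripper_width: 0.0262
```

Call:
{"op": "play_rows", "data": {"motion": [[[0,0,0.6,0,0,0,0],[0,0,0.3,0,0,0,0],[0,0,0,0,0,0,0],[0,0,0,0,0,0,50],[0,0,0,0,0,0,50]]]}}

```text
time: 10.25
ee_pos: [0.6445, 0.3158, 0.0229]
eef_rot: [0.0, 0.702, 0.712, 0.002]
ft_force: [0.2, -0.8, 0.6]
gripper_width: 0.0424
```

Call:
{"op": "play_rows", "data": {"motion": [[[0,0,0,0,0,0,50],[0,0,0,0,0,0,50],[0,0,-0.5,0,0,0,50],[0,0,-1,0,0,0,50],[0,0,-1,0,0,0,50]]]}}

```text
time: 10.75
ee_pos: [0.644, 0.316, 0.0756]
eef_rot: [-0.0, 0.702, 0.712, 0.002]
ft_force: [0.3, -0.7, 0.6]
gripper_width: 0.0426
```

Call:
{"op": "play_rows", "data": {"motion": [[[0,0,-1,0,0,0,50],[0,0,-1,0,0,0,50],[0,0,-1,0,0,0,50],[0,0,-1,0,0,0,50],[0,0,-1,0,0,0,50]]]}}

```text
time: 11.25
ee_pos: [0.6437, 0.3164, 0.1866]
eef_rot: [0.001, 0.701, 0.713, 0.005]
ft_force: [0.4, 0.5, -0.3]
gripper_width: 0.0428
```

```bash
python3 - <<'E'
from h import *
plan([],0)
w=cam("wrist"); cv2.imwrite("pics/w6.png",w["pixels"][:,:,::-1])
s=cam("top"); cv2.imwrite("pics/t6.png",s["pixels"][:,:,::-1])
E
```

```text
t 11.25 P [0.6437 0.3164 0.1866] yaw 1.587 tilt 0.0094 w 0.0428 F [ 0.4  0.5 -0.3] q [0.41 0.4  0.96 0.   1.76 0.39]
```

View pics/w6.png

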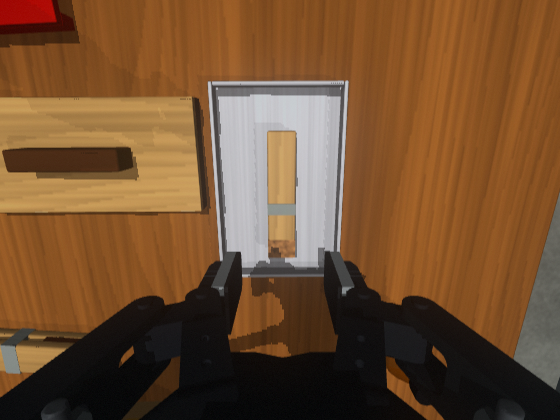

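View pics/t6.png

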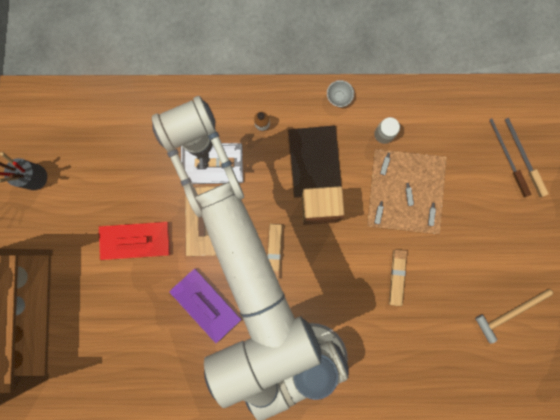

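```bash
python3 - <<'E'
from h import *
w=cam("wrist"); P,R,_=tool(); print("cam in tool",R.T@(-w["R"].T@w["t"]-P))
yaw=.075
plan([((.55,.2,.31),1.0),((.397,-.034,.31),yaw),((.397,-.034,.215),yaw)],50)
E
```

```text
cam in tool [ 7.26294854e-02 -4.75445942e-05 -1.34888042e-01]
t 11.4 P [0.6446 0.3167 0.1877] yaw 1.587 tilt 0.0134 w 0.0426 F [ 0.8 -0.6  0.2] q [0.41 0.4  0.96 0.   1.76 0.39]
[[-0.57,-0.47,-0.62,0.01,-0.01,0.73,50],[-0.6,-0.44,-0.62,0.01,-0.01,0.73,50],[-0.63,-0.41,-0.62,0.01,-0.01,0.73,50],[-0.65,-0.37,-0.62,0.01,-0.01,0.73,50],[-0.67,-0.33,-0.62,0.01,-0.01,0.73,50]]
[[-0.69,-0.29,-0.62,0.01,-0.01,0.73,50],[-0.7,-0.25,-0.61,0.01,-0.01,0.73,50],[-0.72,-0.21,-0.61,0.01,-0.01,0.73,50],[-0.73,-0.17,-0.61,0.01,-0.01,0.73,50],[-0.74,-0.13,-0.61,0.01,-0.01,0.73,50]]
[[-1,-0.01,0,0,0,0.83,50],[-1,0.06,0,0,0,0.83,50],[-0.99,0.12,0,0,0,0.83,50],[-0.98,0.19,0,0,0,0.83,50],[-0.97,0.25,0,0,0,0.83,50]]
[[-0.95,0.32,0,0,0,0.83,50],[-0.92,0.38,0,0,0,0.83,50],[-0.9,0.44,0,0,0,0.83,50],[-0.87,0.5,0,0,0,0.83,50],[-0.83,0.55,0,0,0,0.83,50]]
[[-0.79,0.61,0,0,0,0.83,50],[-0.75,0.66,0,0,0,0.83,50],[-0.71,0.71,0,0,0,0.83,50],[-0.66,0.75,0,0,0,0.83,50],[0,0,0.95,0,0,0,50]]
[[0,0,0.95,0,0,0,50],[0,0,0.95,0,0,0,50],[0,0,0.95,0,0,0,50],[0,0,0.95,0,0,0,50],[0,0,0,0,0,0,50]]
```

Call:
{"op": "play_rows", "data": {"motion": [[[-0.6,-0.45,-0.6,0,0,0.7,50],[-0.6,-0.45,-0.6,0,0,0.7,50],[-0.65,-0.4,-0.6,0,0,0.7,50],[-0.65,-0.4,-0.6,0,0,0.7,50],[-0.65,-0.35,-0.6,0,0,0.7,50]]]}}

```text
time: 11.9
ee_pos: [0.5933, 0.2564, 0.2363]
eef_rot: [-0.001, 0.797, 0.605, -0.001]
ft_force: [0.4, 0.6, -0.0]
gripper_width: 0.0425
```

Call:
{"op": "play_rows", "data": {"motion": [[[-0.7,-0.3,-0.6,0,0,0.7,50],[-0.7,-0.25,-0.6,0,0,0.7,50],[-0.7,-0.2,-0.6,0,0,0.7,50],[-0.75,-0.15,-0.6,0,0,0.7,50],[-0.75,-0.1,-0.6,0,0,0.7,50]]]}}

```text
time: 12.4
ee_pos: [0.5439, 0.1945, 0.2894]
eef_rot: [-0.002, 0.876, 0.483, -0.008]
ft_force: [-0.3, -0.3, -0.6]
gripper_width: 0.0426
```

Call:
{"op": "play_rows", "data": {"motion": [[[-1,0,0,0,0,0.8,50],[-1,0.05,0,0,0,0.8,50],[-1,0.1,0,0,0,0.8,50],[-1,0.2,0,0,0,0.8,50],[-0.95,0.25,0,0,0,0.8,50]]]}}

```text
time: 12.9
ee_pos: [0.4863, 0.1078, 0.2847]
eef_rot: [-0.002, 0.943, 0.331, -0.012]
ft_force: [0.3, -0.2, -0.4]
gripper_width: 0.0427
```

```bash
python3 - <<'E'
from h import *
plan([((.397,-.034,.31),.075),((.397,-.034,.215),.075)],50)
E
```

```text
t 12.9 P [0.4863 0.1078 0.2847] yaw 0.675 tilt 0.0242 w 0.0427 F [ 0.3 -0.2 -0.4] q [ 0.15 -0.15  1.39 -0.    1.92  1.05]
[[-0.88,0.3,-0.12,-0.01,0.03,0.83,50],[-0.86,0.36,-0.13,-0.01,0.03,0.83,50],[-0.83,0.42,-0.13,-0.01,0.03,0.83,50],[-0.8,0.47,-0.13,-0.01,0.03,0.83,50],[-0.77,0.53,-0.13,-0.01,0.03,0.83,50]]
[[-0.73,0.58,-0.13,-0.01,0.03,0.83,50],[-0.69,0.62,-0.14,-0.01,0.03,0.83,50],[-0.65,0.67,-0.14,-0.01,0.03,0.83,50],[-0.6,0.71,-0.14,-0.01,0.03,0.83,50],[0,0,0.95,0,0,0,50]]
[[0,0,0.95,0,0,0,50],[0,0,0.95,0,0,0,50],[0,0,0.95,0,0,0,50],[0,0,0.95,0,0,0,50],[0,0,0,0,0,0,50]]
```

Call:
{"op": "play_rows", "data": {"motion": [[[-0.9,0.3,-0.15,0,0.05,0.83,50],[-0.86,0.35,-0.15,0,0.05,0.83,50],[-0.83,0.4,-0.15,0,0.05,0.83,50],[-0.8,0.45,-0.15,0,0.05,0.83,50],[-0.77,0.5,-0.15,0,0.05,0.83,50]]]}}

```text
time: 13.4
ee_pos: [0.4315, 0.0275, 0.2924]
eef_rot: [-0.003, 0.986, 0.164, -0.009]
ft_force: [0.3, -0.1, 0.1]
gripper_width: 0.0427
```

Call:
{"op": "play_rows", "data": {"motion": [[[-0.75,0.55,-0.1,0,0,0.83,50],[-0.7,0.6,-0.1,0,0,0.83,50],[-0.65,0.65,-0.1,0,0,0.83,50],[-0.6,0.7,-0.1,0,0,0.8,50],[0,0,0,0,0,0,50]]]}}

```text
time: 13.9
ee_pos: [0.3864, -0.0368, 0.2945]
eef_rot: [-0.003, 1.0, 0.026, -0.013]
ft_force: [0.4, -0.7, 0.2]
gripper_width: 0.043
```

```bash
python3 - <<'E'
from h import *
plan([((.397,-.034,.215),.075)],50)
w=cam("wrist"); cv2.imwrite("pics/w7.png",w["pixels"][:,:,::-1])
s=cam("side"); cv2.imwrite("pics/s7.png",s["pixels"][:,:,::-1])
E
```

```text
t 13.9 P [ 0.3864 -0.0368  0.2945] yaw 0.052 tilt 0.027 w 0.043 F [ 0.4 -0.7  0.2] q [-0.18 -0.43  1.6  -0.    2.    1.34]
[[0.13,-0.02,0.79,-0.02,0.07,-0.06,50],[0.12,-0.02,0.79,-0.02,0.07,-0.06,50],[0.12,-0.02,0.79,-0.02,0.07,-0.06,50],[0.12,-0.02,0.79,-0.02,0.07,-0.06,50],[0.11,-0.02,0.79,-0.02,0.07,-0.06,50]]
```

View pics/w7.png

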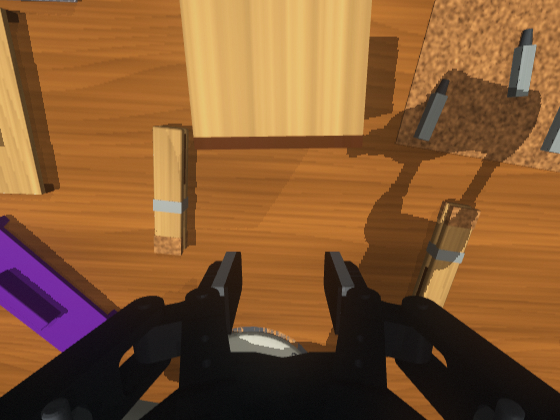

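View pics/s7.png

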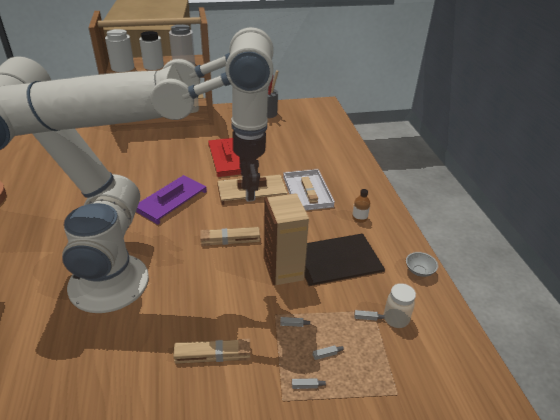

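```bash
python3 - <<'E'
from h import *
w=cam("wrist"); crop(w,170,100,220,80,3.6,"w8.png",[w2p(w,rectpts(.483,-.028,.224,.075,.09,.11))])
for u,v in((194,138),(363,135)): print(p2w(w,u,v,.224))
E
```

```text
[0.4439322  0.02644113 0.224     ]
[ 0.45199552 -0.08296887  0.224     ]
```

View pics/w8.png

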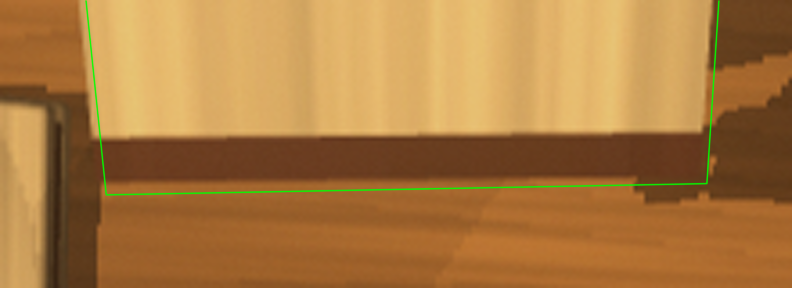

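Call:
{"op": "play_rows", "data": {"motion": [[[0.1,0,0.79,-0.1,0.3,-0.25,50],[0.1,0,0.79,0,0,0,50],[0.1,0,0.79,0,0,0,50],[0.1,0,0.79,0,0,0,50],[0.1,0,0.79,0,0,0,50]]]}}

```text
time: 14.55
ee_pos: [0.3989, -0.0316, 0.211]
eef_rot: [-0.0, 0.999, 0.042, -0.001]
ft_force: [-0.7, -0.0, -0.4]
gripper_width: 0.0432
```

```bash
python3 - <<'E'
from h import *
plan([((.42,-.033,.215),.075)],50)
E
```

```text
t 14.55 P [ 0.3989 -0.0316  0.211 ] yaw 0.084 tilt 0.0025 w 0.0432 F [-0.7 -0.  -0.4] q [-0.16 -0.46  1.77 -0.    1.83  1.32]
[[0.52,0.08,-0.1,0,0.01,0.06,50],[0.52,0.08,-0.1,0,0.01,0.06,50],[0,0,0,0,0,0,50],[0,0,0,0,0,0,50],[0,0,0,0,0,0,50]]
```

Call:
{"op": "play_rows", "data": {"motion": [[[0.5,0.05,-0.1,0,0,0.1,50],[0.4,0,0,0,0,0,50],[0.3,0,0,0,0,0,50],[0.3,0,0,0,0,0,50],[0.3,0,0,0,0,0,50]]]}}

```text
time: 15.05
ee_pos: [0.4354, -0.0273, 0.2064]
eef_rot: [-0.001, 0.999, 0.04, -0.007]
ft_force: [-1.7, -1.0, 1.2]
gripper_width: 0.0424
```

Call:
{"op": "play_rows", "data": {"motion": [[[0.3,0,0,0,0,0,50],[0.3,0,0,0,0,0,50],[0.3,0,0,0,0,0,50],[0.3,0,0,0,0,0,50],[0.3,0,0,0,0,0,50]]]}}

```text
time: 15.55
ee_pos: [0.4681, -0.0248, 0.2072]
eef_rot: [-0.001, 0.999, 0.04, -0.006]
ft_force: [-4.0, -0.0, 6.3]
gripper_width: 0.0424
```

Call:
{"op": "play_rows", "data": {"motion": [[[0.3,0,0,0,0,0,50],[0.3,0,0,0,0,0,50],[0.3,0,0,0,0,0,50],[0.3,0,0,0,0,0,50],[0.3,0,0,0,0,0,50]]]}}

```text
time: 16.05
ee_pos: [0.5026, -0.0227, 0.2135]
eef_rot: [-0.0, 0.999, 0.04, -0.001]
ft_force: [-0.7, -0.4, 5.1]
gripper_width: 0.0426
```

```bash
python3 - <<'E'
from h import *
plan([((.42,-.033,.215),.075)],50)
s=cam("side"); crop(s,200,170,200,150,4,"s9.png")
E
```

```text
t 16.05 P [ 0.5026 -0.0227  0.2135] yaw 0.08 tilt 0.0012 w 0.0426 F [-0.7 -0.4  5.1] q [-0.11 -0.17  1.54 -0.    1.78  1.38]
[[-0.83,0.04,-0.01,0,0,0.01,50],[-0.83,0.04,-0.01,0,0,0.01,50],[-0.83,0.04,-0.01,0,0,0.01,50],[-0.83,0.04,-0.01,0,0,0.01,50],[-0.83,0.04,-0.02,0,0,0.01,50]]
```

View pics/s9.png

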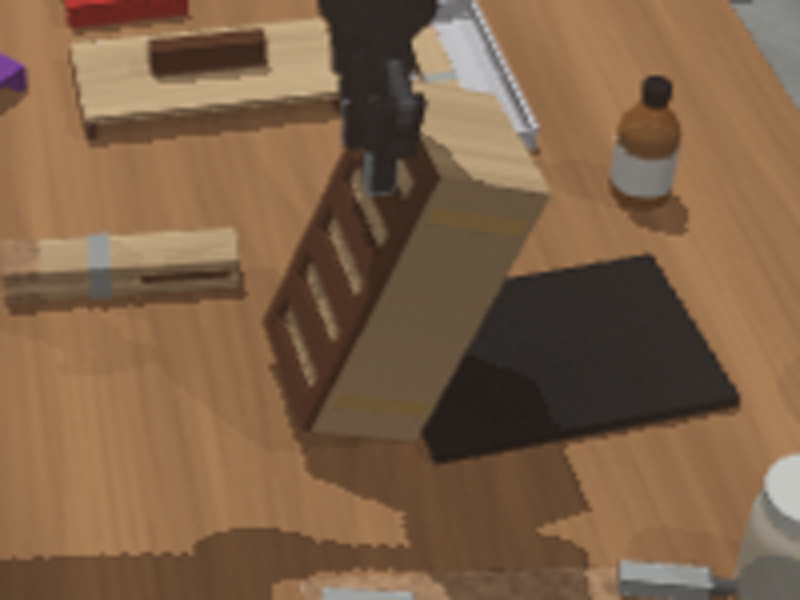

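Call:
{"op": "play_rows", "data": {"motion": [[[0.3,0,-0.1,0,0,0,50],[0.3,0,-0.1,0,0,0,50],[0.25,0,-0.1,0,0,0,50],[0.25,0,-0.1,0,0,0,50],[0.25,0,0,0,0,0,50]]]}}

```text
time: 16.6
ee_pos: [0.5326, -0.0199, 0.2191]
eef_rot: [-0.001, 0.999, 0.04, -0.002]
ft_force: [0.6, 0.2, 0.3]
gripper_width: 0.0423
```

```bash
python3 - <<'E'
from h import *
plan([],50)
s=cam("side"); crop(s,200,170,200,150,4,"s10.png")
E
```

```text
t 16.6 P [ 0.5326 -0.0199  0.2191] yaw 0.08 tilt 0.0044 w 0.0423 F [0.6 0.2 0.3] q [-0.1  -0.09  1.45  0.    1.78  1.39]
```

View pics/s10.png

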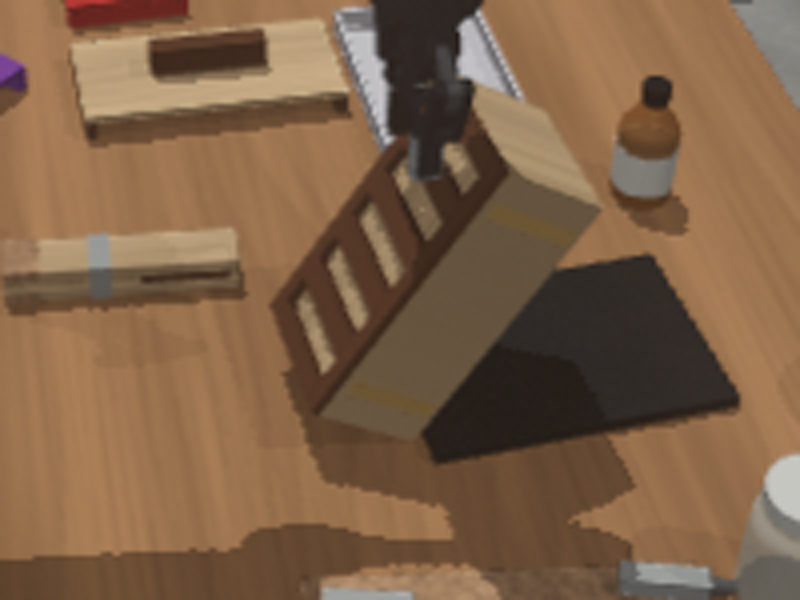

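Call:
{"op": "play_rows", "data": {"motion": [[[0,0,-0.5,0,0,0,50],[0,0,-1,0,0,0,50],[0,0,-1,0,0,0,50],[0,0,-1,0,0,0,50],[0,0,0,0,0,0,50]]]}}

```text
time: 17.15
ee_pos: [0.5328, -0.0199, 0.2922]
eef_rot: [-0.001, 0.999, 0.04, -0.003]
ft_force: [0.5, 0.3, -0.2]
gripper_width: 0.0427
```

Call:
{"op": "play_rows", "data": {"motion": [[[-0.5,0,-0.5,0,0,0,50],[-0.5,0,-0.5,0,0,0,50],[-0.5,0,-0.5,0,0,0,50],[-0.5,0,0,0,0,0,50],[0,0,0,0,0,0,50]]]}}

```text
time: 17.65
ee_pos: [0.4887, -0.0234, 0.3238]
eef_rot: [-0.001, 0.999, 0.04, -0.004]
ft_force: [0.2, 1.0, 0.1]
gripper_width: 0.0425
```

```bash
python3 - <<'E'
from h import *
plan([],50)
for n in ("side","top","wrist"):
  s=cam(n); cv2.imwrite(f"pics/{n}11.png",s["pixels"][:,:,::-1])
E
```

```text
t 17.65 P [ 0.4887 -0.0234  0.3238] yaw 0.08 tilt 0.0084 w 0.0425 F [0.2 1.  0.1] q [-0.12 -0.17  1.33  0.    1.98  1.37]
```

View pics/side11.png

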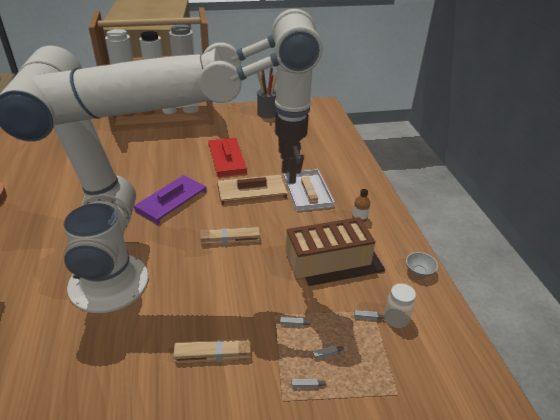

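View pics/top11.png

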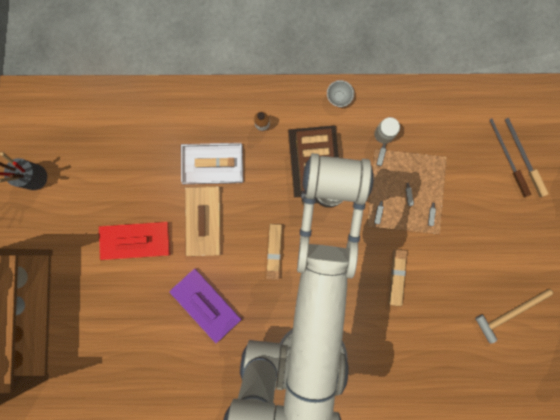

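View pics/wrist11.png

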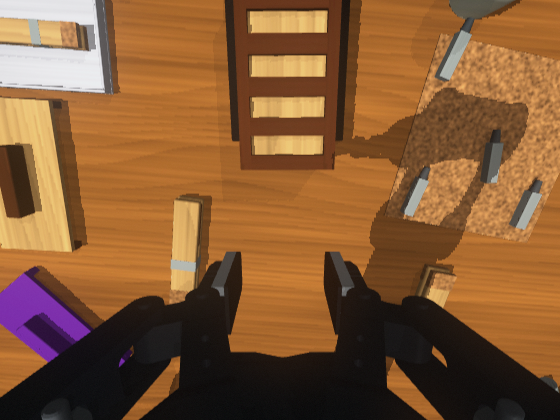

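```bash
python3 - <<'E'
from h import *
w=cam("wrist"); 
f=lambda s:(s[...,0]-s[...,2]<25)
for (u0,v0,u1,v1) in [(435,15,476,85),(400,160,435,220),(480,125,508,188),(508,172,548,235)]:
    try: b,p=segrect(w,u0,v0,u1,v1,f,.013)
    except Exception as e: print(e)
t=cam("top"); S=[]
f2=lambda s:(s[...,0]-s[...,2]<25)
for (u,v) in [(383,157),(410,197),(379,213),(432,216)]:
    b,p=segrect(t,u-12,v-10 if u==383 else v-16,u+12,v+16,f2,.011); S.append(p)
crop(t,360,110,100,120,5,"t12.png",S)
crop(w,380,0,180,250,3,"w12.png")
print(p2w(t,390,128,.1),p2w(t,389,133,.05))
E
```

```text
rect [ 0.6708 -0.2355] yaw -0.164 or 2.977 [0.0823, 0.027]
rect [ 0.4758 -0.2243] yaw -0.221 or 2.921 [0.0766, 0.0224]
rect [ 0.5354 -0.3237] yaw 0.125 or -3.016 [0.0256, 0.0764]
rect [ 0.469  -0.3973] yaw -0.142 or 3.0 [0.0761, 0.0281]
rect [ 0.6627 -0.2369] yaw -0.285 or 2.856 [0.0648, 0.0163]
rect [ 0.5331 -0.326 ] yaw 0.126 or -3.015 [0.0183, 0.0729]
rect [ 0.4738 -0.2257] yaw -0.21 or 2.931 [0.0754, 0.0197]
rect [ 0.467 -0.4  ] yaw -0.148 or 2.993 [0.0731, 0.0165]
[ 0.73324565 -0.24987861  0.1       ] [ 0.72933065 -0.25686176  0.05      ]
```

View pics/t12.png

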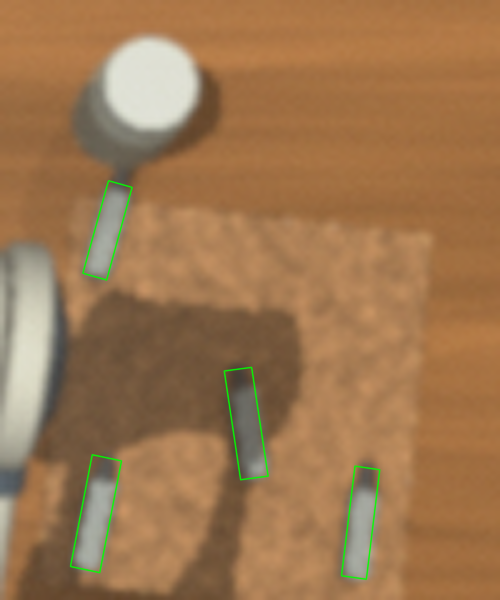

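View pics/w12.png

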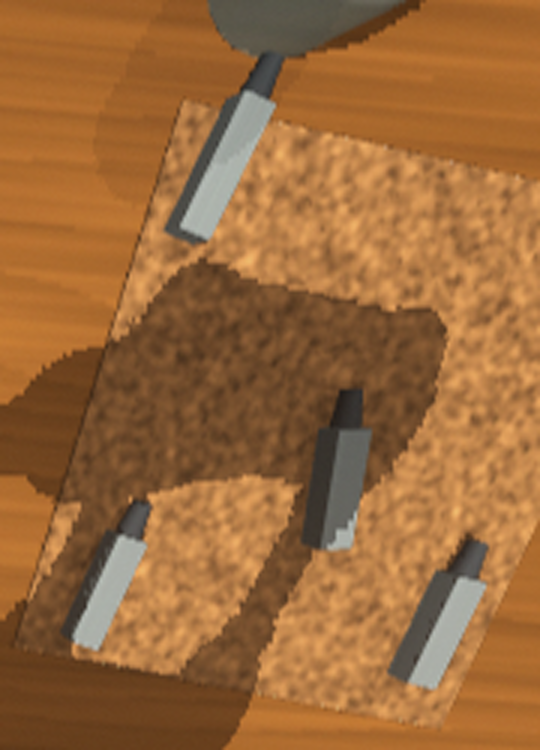

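```bash
python3 - <<'E'
from h import *
plan([((.475,-.225,.14),-.225)],50)
E
```

```text
t 17.9 P [ 0.49   -0.0233  0.3225] yaw 0.081 tilt 0.0103 w 0.0427 F [-0.2  0.2 -0.6] q [-0.12 -0.16  1.33  0.    1.98  1.37]
[[-0.1,0.72,0.65,0,0.01,0.27,50],[-0.09,0.72,0.65,0,0.01,0.27,50],[-0.07,0.72,0.65,0,0.01,0.27,50],[-0.06,0.72,0.65,0,0.01,0.27,50],[-0.04,0.72,0.65,0,0.01,0.27,50]]
[[-0.03,0.72,0.65,0,0.01,0.27,50],[-0.01,0.72,0.65,0,0.01,0.27,50],[0,0.72,0.65,0,0.01,0.27,50],[0.02,0.72,0.65,0,0.01,0.27,50],[0.03,0.72,0.65,0,0.01,0.27,50]]
[[0.05,0.72,0.65,0,0.01,0.27,50],[0.06,0.72,0.65,0,0.01,0.27,50],[0.08,0.72,0.65,0,0.01,0.27,50],[0.09,0.72,0.65,0,0.01,0.27,50],[0,0,0,0,0,0,50]]
```

Call:
{"op": "play_rows", "data": {"motion": [[[-0.1,0.72,0.65,0,0.05,0.27,50],[-0.1,0.72,0.65,0,0.05,0.27,50],[-0.1,0.72,0.65,0,0,0.27,50],[-0.05,0.72,0.65,0,0,0.27,50],[-0.05,0.72,0.65,0,0,0.27,50]]]}}

```text
time: 18.4
ee_pos: [0.4857, -0.0969, 0.2539]
eef_rot: [-0.002, 1.0, -0.014, -0.001]
ft_force: [0.1, -0.9, -0.4]
gripper_width: 0.0429
```

Call:
{"op": "play_rows", "data": {"motion": [[[0,0.72,0.65,0,0,0.27,50],[0,0.72,0.65,0,0,0.27,50],[0,0.72,0.65,0,0,0.27,50],[0,0.72,0.65,0,0,0.27,50],[0,0.72,0.65,0,0,0.27,50]]]}}

```text
time: 18.9
ee_pos: [0.4788, -0.1745, 0.1812]
eef_rot: [-0.002, 0.997, -0.073, -0.003]
ft_force: [-0.5, -0.7, -0.2]
gripper_width: 0.0428
```

Call:
{"op": "play_rows", "data": {"motion": [[[0.05,0.72,0.65,0,0,0.27,50],[0.05,0.72,0.65,0,0,0.27,50],[0.1,0.6,0.5,0,0,0.27,50],[0,0,0,0,0,0,50],[0,0,0,0,0,0,50]]]}}

```text
time: 19.4
ee_pos: [0.4738, -0.2206, 0.1386]
eef_rot: [-0.003, 0.994, -0.11, -0.005]
ft_force: [-0.7, -0.6, 0.0]
gripper_width: 0.043
```

```bash
cat >> h.py <<'E'
def stampfit(d,p0,yaw,z=.011,half=45):
    """fit stamp model by colour mask: given initial origin+yaw, refine using contour of shank+nose as projected at its mid height; returns"""
    im=d["pixels"].astype(float)
    sat=(im.max(2)-im.min(2))/(im.max(2)+1)
    sm=cv2.GaussianBlur(sat.astype(np.float32),(0,0),0.8)
    from scipy.optimize import minimize
    def poly(c,s,z0,z1):
        out=[]
        for z in (z0,z1): out.append(rectpts(*c,z,s,.058,.016))
        return np.vstack(out)
    def samp(P):
        q=w2p(d,P); return cv2.remap(sm,q[:,0].astype(np.float32)[:,None],q[:,1].astype(np.float32)[:,None],cv2.INTER_LINEAR)[:,0]
    a=np.linspace(-.038,.02,30); b=np.linspace(-.008,.008,9)
    A,B=np.meshgrid(a,b); ins=np.c_[A.ravel(),B.ravel()]
    out=[(x,y) for x in a for y in(-.0105,.0105)]
    out+=[(-.0405,y) for y in b for _ in range(2)]
    out=np.array(out)
    def X(l,v,zt):
        c,s=np.cos(v[2]),np.sin(v[2]); return np.c_[v[0]+c*l[:,0]-s*l[:,1],v[1]+s*l[:,0]+c*l[:,1],np.full(len(l),zt)]
    zt=z+.008
    best=None
    def cost(v): 
        v=np.array([p0[0]+v[0]*.01,p0[1]+v[1]*.01,yaw+v[2]*.1]); return samp(X(ins,v,zt)).mean()*1.0-samp(X(out,v,zt)).mean()
    for dx in(-.5,0,.5):
        for dy in(-.5,0,.5):
            r=minimize(cost,[dx,dy,0],method="Nelder-Mead"); 
            if best is None or r.fun<best.fun: best=r
    v=best.x; v=np.array([p0[0]+v[0]*.01,p0[1]+v[1]*.01,yaw+v[2]*.1])
    o=w2p(d,X(np.array([(-.038,-.008),(-.038,.008),(.02,.008),(.02,-.008)]),v,zt))
    print("stamp",v.round(4),"cost",round(best.fun,3)); return v,o
E
python3 - <<'E'
from h import *
w=cam("wrist"); v,o=stampfit(w,(.475,-.225),-.225)
crop(w,150,40,260,240,3,"w13.png",[o])
plan([((v[0],v[1],.021),v[2])],50)
E
```

```text
stamp [ 0.4741 -0.2253 -0.2243] cost -0.467
t 19.45 P [ 0.4738 -0.2205  0.1386] yaw -0.221 tilt 0.0118 w 0.0429 F [-0.1  1.3 -0.9] q [-0.5  -0.1   1.61  0.    1.65  1.29]
[[0.02,0.04,0.98,-0.01,0.02,0.01,50],[0.02,0.04,0.98,-0.01,0.02,0.01,50],[0.02,0.04,0.98,-0.01,0.02,0.01,50],[0.02,0.04,0.98,-0.01,0.02,0.01,50],[0.02,0.04,0.98,-0.01,0.02,0.01,50]]
[[0.01,0.04,0.98,-0.01,0.02,0.01,50],[0,0,0,0,0,0,50],[0,0,0,0,0,0,50],[0,0,0,0,0,0,50],[0,0,0,0,0,0,50]]
```

View pics/w13.png

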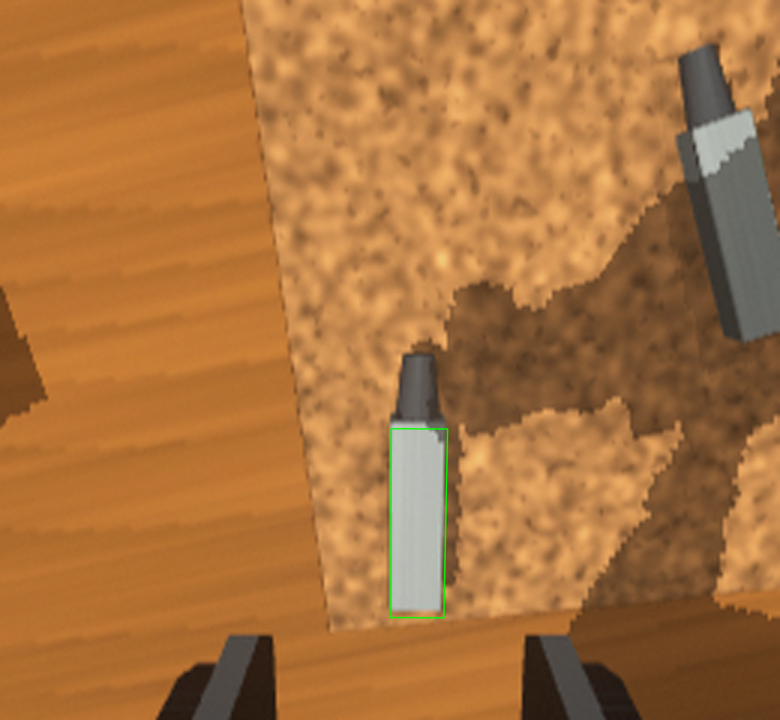

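Call:
{"op": "play_rows", "data": {"motion": [[[0.05,0.1,0.98,0,0.15,0.05,50],[0.05,0.1,0.98,0,0,0,50],[0.05,0.05,0.98,0,0,0,50],[0,0,0.98,0,0,0,50],[0,0,0.98,0,0,0,50]]]}}

```text
time: 19.95
ee_pos: [0.4819, -0.2253, 0.0472]
eef_rot: [0.0, 0.994, -0.109, 0.009]
ft_force: [1.1, 0.8, -0.3]
gripper_width: 0.0427
```

```bash
python3 - <<'E'
from h import *
plan([((.4755,-.2257,.021),-.225)],50)
E
```

```text
t 19.95 P [ 0.4819 -0.2253  0.0472] yaw -0.219 tilt 0.0181 w 0.0427 F [ 1.1  0.8 -0.3] q [-0.51 -0.06  1.73  0.01  1.45  1.28]
[[-0.16,0.05,0.65,-0.01,-0.11,0.04,50],[-0.16,0.05,0.65,-0.01,-0.11,0.04,50],[0,0,0,0,0,0,50],[0,0,0,0,0,0,50],[0,0,0,0,0,0,50]]
```

Call:
{"op": "play_rows", "data": {"motion": [[[-0.15,0.05,0.65,0,-0.1,0.05,50],[-0.15,0,0.6,0,-0.1,0,50],[0,0,0,0,0,0,50],[0,0,0,0,0,0,50],[0,0,0,0,0,0,50]]]}}

```text
time: 20.45
ee_pos: [0.4766, -0.2234, 0.0216]
eef_rot: [-0.001, 0.994, -0.11, 0.001]
ft_force: [0.8, 0.2, 0.5]
gripper_width: 0.0426
```

```bash
python3 - <<'E'
from h import *
plan([((.4755,-.2257,.021),-.225)],50)
E
```

```text
t 20.45 P [ 0.4766 -0.2234  0.0216] yaw -0.221 tilt 0.0019 w 0.0426 F [0.8 0.2 0.5] q [-0.5  -0.04  1.75  0.    1.42  1.29]
[[-0.03,0.12,0.03,-0.02,-0.02,0.05,50],[0,0,0,0,0,0,50],[0,0,0,0,0,0,50],[0,0,0,0,0,0,50],[0,0,0,0,0,0,50]]
```

Call:
{"op": "play_rows", "data": {"motion": [[[0,0.1,0,0,0,0,30],[0,0,0,0,0,0,0],[0,0,0,0,0,0,0],[0,0,0,0,0,0,0],[0,0,0,0,0,0,0]]], "force": 80}}

```text
time: 20.95
ee_pos: [0.4773, -0.2264, 0.0241]
eef_rot: [0.0, 0.994, -0.11, 0.003]
ft_force: [-0.3, -0.2, -0.5]
gripper_width: 0.0128
```

Call:
{"op": "play_rows", "data": {"motion": [[[0,0,-0.5,0,0,0,0],[0,0,-1,0,0,0,0],[0,0,-1,0,0,0,0],[0,0,-1,0,0,0,0],[0,0,-1,0,0,0,0]]]}}

```text
time: 21.45
ee_pos: [0.4746, -0.225, 0.1147]
eef_rot: [-0.002, 0.994, -0.11, -0.001]
ft_force: [-0.4, -0.4, -0.8]
gripper_width: 0.0131
```

```bash
python3 - <<'E'
from h import *
w=cam("wrist"); crop(w,150,100,260,200,3,"w14.png")
t=cam("top"); crop(t,270,100,130,120,5,"t14.png")
plan([((.58,-.12,.2),.8),((.69,-.02,.16),1.646)],0)
E
```

```text
t 21.55 P [ 0.4763 -0.226   0.1177] yaw -0.221 tilt 0.0037 w 0.0127 F [ 0.1 -0.9 -0.7] q [-0.51 -0.1   1.64  0.    1.6   1.28]
[[0.3,-0.49,-0.31,0,0,-0.98,0],[0.34,-0.46,-0.32,0,0,-0.98,0],[0.37,-0.43,-0.32,0,0,-0.98,0],[0.41,-0.4,-0.32,0,0,-0.98,0],[0.44,-0.37,-0.32,0,0,-0.98,0]]
[[0.46,-0.33,-0.32,0,0,-0.98,0],[0.49,-0.3,-0.32,0,0,-0.98,0],[0.51,-0.26,-0.32,0,0,-0.98,0],[0.53,-0.22,-0.32,0,0,-0.98,0],[0.54,-0.17,-0.32,0,0,-0.98,0]]
[[0.56,-0.13,-0.32,0,0,-0.98,0],[0.56,-0.09,-0.32,0,0,-0.98,0],[0.57,-0.04,-0.32,0,0,-0.98,0],[0.67,0.04,0.18,0,0,-0.96,0],[0.67,0.09,0.18,0,0,-0.96,0]]
[[0.66,0.14,0.18,0,0,-0.96,0],[0.65,0.2,0.18,0,0,-0.96,0],[0.63,0.24,0.18,0,0,-0.96,0],[0.61,0.29,0.18,0,0,-0.96,0],[0.59,0.34,0.18,0,0,-0.96,0]]
[[0.56,0.38,0.18,0,0,-0.96,0],[0.53,0.42,0.18,0,0,-0.96,0],[0.49,0.46,0.18,0,0,-0.96,0],[0.46,0.5,0.18,0,0,-0.96,0],[0,0,0,0,0,0,0]]
```

View pics/w14.png

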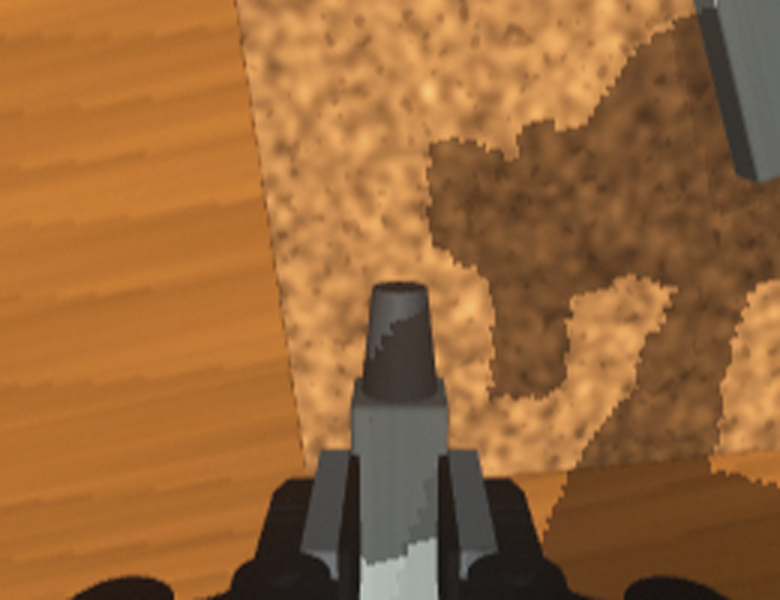

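View pics/t14.png

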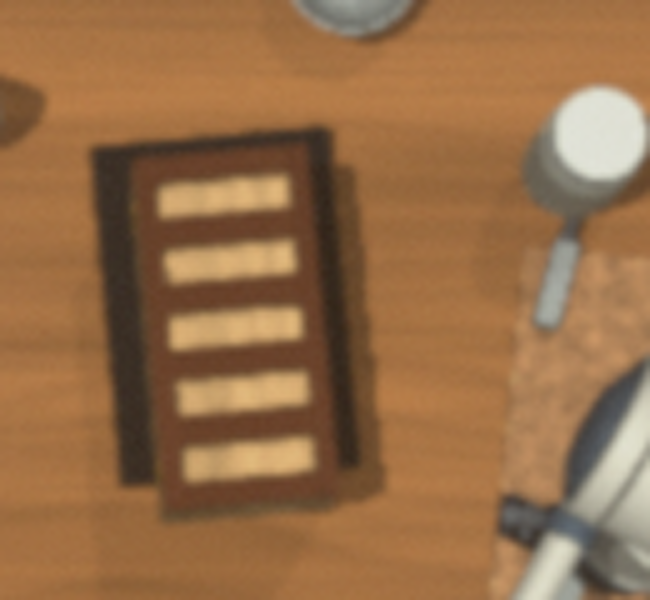

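```bash
cat >> h.py <<'E'
def rackfit(t,u0=285,v0=115,u1=345,v1=215,S=4,z=.096,thr=150,amin=200):
    big=cv2.resize(t["pixels"],None,fx=S,fy=S,interpolation=cv2.INTER_CUBIC)[v0*S:v1*S,u0*S:u1*S].astype(int)
    m=((big[...,0]>thr)).astype(np.uint8)
    n,l,st,ce=cv2.connectedComponentsWithStats(m); C=[]
    for k in range(1,n):
        if st[k,4]>amin and st[k,4]<6000:
            cnt=cv2.findContours((l==k).astype(np.uint8),0,2)[0][0]; r=cv2.minAreaRect(cnt)
            p=(np.array(r[0])+.5)/S-.5+[u0,v0]; X=p2w(t,*p,z); C.append(X[:2]); print(k,st[k],p.round(1),X.round(4),np.round(r[1],1))
    return np.array(C)
E
python3 - <<'E'
from h import *
t=cam("top"); C=rackfit(t)
C=C[np.argsort(C[:,0])]
print(np.diff(C,axis=0), np.linalg.norm(C[-1]-C[0]), C.mean(0), np.arctan2(*(C[-1]-C[0])[::-1]))
Ps=[]
for i in range(8): cam("wrist"); Ps.append(tool()[0])
print(np.std(Ps,0),np.mean(Ps,0))
E
```

```text
2 [  67   80  105   34 2712] [314.3 138.8] [ 0.7008 -0.0108  0.096 ] [ 27.5 105.3]
4 [  71  132  106   35 2769] [315.5 151.9] [ 0.6588 -0.0142  0.096 ] [ 27.9 105.4]
5 [  75  186  108   34 2877] [316.6 165. ] [ 0.6168 -0.0173  0.096 ] [ 28.7 107.6]
9 [  82  238  106   35 2837] [318.2 178.2] [ 0.5749 -0.022   0.096 ] [ 28.8 105.2]
10 [  87  290  105   36 2834] [319.3 191.6] [ 0.5327 -0.0248  0.096 ] [ 29.6 104.7]
[[0.04216764 0.00284594]
 [0.04186929 0.00470894]
 [0.04204059 0.00303584]
 [0.04197109 0.00343453]] 0.16863286613375053 [ 0.61678093 -0.01780937] 0.08326656626601783
[0.00027093 0.00014888 0.00060536] [ 0.47423579 -0.22483042  0.11225006]
```

```bash
python3 - <<'E'
from h import *
plan([((.533,-.0249,.17),1.654)],0)
E
```

```text
t 22.0 P [ 0.4743 -0.2249  0.1124] yaw -0.221 tilt 0.0055 w 0.0131 F [ 0.9  0.3 -2. ] q [-0.51 -0.09  1.64  0.    1.6   1.28]
[[0.03,-0.43,-0.12,0,0,-0.98,0],[0.06,-0.43,-0.12,0,0,-0.98,0],[0.09,-0.42,-0.12,0,0,-0.98,0],[0.13,-0.42,-0.12,0,0,-0.98,0],[0.16,-0.4,-0.12,0,0,-0.98,0]]
[[0.19,-0.39,-0.12,0,0,-0.98,0],[0.22,-0.37,-0.12,0,0,-0.98,0],[0.25,-0.36,-0.12,0,0,-0.98,0],[0.28,-0.34,-0.12,0,0,-0.98,0],[0.3,-0.31,-0.12,0,0,-0.98,0]]
[[0.32,-0.29,-0.12,0,0,-0.98,0],[0.35,-0.26,-0.12,0,0,-0.98,0],[0.37,-0.23,-0.12,0,0,-0.98,0],[0.38,-0.2,-0.12,0,0,-0.98,0],[0.4,-0.17,-0.12,0,0,-0.98,0]]
[[0.41,-0.14,-0.12,0,0,-0.98,0],[0.42,-0.11,-0.12,0,0,-0.98,0],[0.43,-0.08,-0.12,0,0,-0.98,0],[0.43,-0.04,-0.12,0,0,-0.98,0],[0.43,-0.01,-0.12,0,0,-0.98,0]]
[[0.43,0.02,-0.12,0,0,-0.98,0],[0.43,0.06,-0.12,0,0,-0.98,0],[0.42,0.09,-0.12,0,0,-0.98,0],[0.42,0.12,-0.12,0,0,-0.98,0],[0,0,0,0,0,0,0]]
```

Call:
{"op": "play_rows", "data": {"motion": [[[0.05,-0.43,-0.3,0,0,-0.98,0],[0.05,-0.43,-0.3,0,0,-0.98,0],[0.1,-0.42,-0.3,0,0,-0.98,0],[0.15,-0.42,-0.3,0,0,-0.98,0],[0.15,-0.4,-0.3,0,0,-0.98,0]]]}}

```text
time: 22.5
ee_pos: [0.4858, -0.1826, 0.1398]
eef_rot: [-0.004, 0.996, 0.091, -0.004]
ft_force: [0.6, -0.5, -1.3]
gripper_width: 0.0131
```

Call:
{"op": "play_rows", "data": {"motion": [[[0.2,-0.4,-0.3,0,0,-0.98,0],[0.2,-0.37,-0.3,0,0,-0.98,0],[0.25,-0.35,-0.3,0,0,-0.98,0],[0.3,-0.35,-0.3,0,0,-0.98,0],[0.3,-0.3,-0.3,0,0,-0.98,0]]]}}

```text
time: 23.0
ee_pos: [0.4975, -0.1387, 0.1692]
eef_rot: [-0.005, 0.957, 0.292, -0.005]
ft_force: [0.1, -0.1, -1.2]
gripper_width: 0.0129
```

Call:
{"op": "play_rows", "data": {"motion": [[[0.3,-0.3,0,0,0,-0.98,0],[0.35,-0.25,0,0,0,-0.98,0],[0.35,-0.25,0,0,0,-0.98,0],[0.4,-0.2,0,0,0,-0.98,0],[0.4,-0.15,0,0,0,-0.98,0]]]}}

```text
time: 23.5
ee_pos: [0.5086, -0.0951, 0.1691]
eef_rot: [-0.006, 0.877, 0.48, -0.004]
ft_force: [0.6, 0.3, -1.2]
gripper_width: 0.013
```

```bash
python3 - <<'E'
from h import *
plan([((.533,-.0249,.17),1.654)],0)
E
```

```text
t 23.5 P [ 0.5086 -0.0951  0.1691] yaw 1.001 tilt 0.0148 w 0.013 F [ 0.6  0.3 -1.2] q [-0.25 -0.12  1.57  0.    1.71  0.32]
[[0.4,-0.1,0,-0.02,-0.01,-0.91,0],[0.41,-0.07,0,-0.02,-0.01,-0.91,0],[0.41,-0.04,0,-0.02,-0.01,-0.91,0],[0.41,-0.01,0,-0.02,-0.01,-0.91,0],[0.41,0.02,0,-0.02,-0.01,-0.91,0]]
[[0.41,0.05,0,-0.02,-0.01,-0.91,0],[0.4,0.08,-0.01,-0.02,-0.01,-0.91,0],[0.4,0.11,-0.01,-0.02,-0.01,-0.91,0],[0.39,0.14,-0.01,-0.02,-0.01,-0.91,0],[0,0,0,0,0,0,0]]
```

Call:
{"op": "play_rows", "data": {"motion": [[[0.4,-0.1,0,0,0,-0.91,0],[0.4,-0.05,0,0,0,-0.91,0],[0.4,-0.05,0,0,0,-0.91,0],[0.4,0,0,0,0,-0.91,0],[0.4,0,0,0,0,-0.91,0]]]}}

```text
time: 24.0
ee_pos: [0.5212, -0.0549, 0.1672]
eef_rot: [-0.008, 0.771, 0.637, -0.003]
ft_force: [-0.6, -0.9, -1.3]
gripper_width: 0.0126
```

Call:
{"op": "play_rows", "data": {"motion": [[[0.4,0.05,0,-0.1,0,-0.91,0],[0.4,0.1,0,-0.1,0,-0.91,0],[0.4,0.1,0,0,0,-0.91,0],[0.35,0.15,0,0,0,-0.85,0],[0,0,0,0,0,0,0]]]}}

```text
time: 24.5
ee_pos: [0.5316, -0.0223, 0.1652]
eef_rot: [-0.003, 0.667, 0.745, 0.002]
ft_force: [-0.4, 0.0, -1.0]
gripper_width: 0.0132
```

```bash
cat >> h.py <<'E'
def pockets(c,yaw):
    u=np.array([np.cos(yaw),np.sin(yaw)]); return [c+u*.042*(i-2) for i in range(5)]
E
python3 - <<'E'
from h import *
w=cam("wrist")
c=np.array([.6168,-.0178]); pk=pockets(c,.083)
for p in pk: print(p.round(4))
pts=[w2p(w,rectpts(*p,.102,.083,.022,.084)) for p in pk]
cv2.imwrite("pics/w15r.png",w["pixels"][:,:,::-1]); crop(w,150,40,260,240,3,"w15.png",pts)
plan([((.533,-.0249,.135),1.654)],0)
E
```

```text
[ 0.5331 -0.0248]
[ 0.5749 -0.0213]
[ 0.6168 -0.0178]
[ 0.6587 -0.0143]
[ 0.7005 -0.0108]
t 24.55 P [ 0.5315 -0.0227  0.1651] yaw 1.679 tilt 0.0074 w 0.0129 F [-0.2 -0.7 -1.9] q [-0.11 -0.09  1.55  0.01  1.69 -0.22]
[[-0.06,0.03,0.75,-0.01,-0.04,0.16,0],[-0.06,0.03,0.75,-0.01,-0.04,0.16,0],[0,0,0,0,0,0,0],[0,0,0,0,0,0,0],[0,0,0,0,0,0,0]]
```

View pics/w15.png

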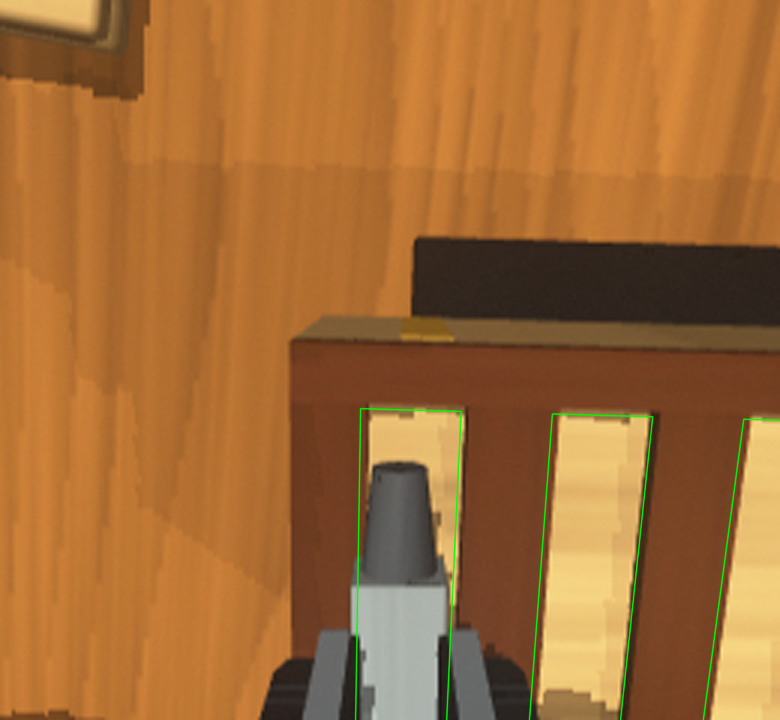

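Call:
{"op": "play_rows", "data": {"motion": [[[-0.05,0.05,0.75,0,0,0.3,0],[-0.05,0.05,0.75,0,0,0,0],[0,0,0,0,0,0,0],[0,0,0,0,0,0,0],[0,0,0,0,0,0,0]]]}}

```text
time: 25.05
ee_pos: [0.5325, -0.0259, 0.1302]
eef_rot: [-0.005, 0.68, 0.733, 0.0]
ft_force: [0.1, -0.1, -0.8]
gripper_width: 0.0127
```

```bash
cat > look.py <<'E'
from h import *
import sys
w=cam("wrist")
c=np.array([.6168,-.0178]); pk=pockets(c,.083)
pts=[w2p(w,rectpts(*p,.102,.083,.022,.084)) for p in pk]
crop(w,150,100,260,200,3,sys.argv[1],pts)
cam("wrist")
plan([((*pk[int(sys.argv[2])],.1175),1.654)],0)
E
python3 look.py w16.png 0
```

```text
t 25.15 P [ 0.5328 -0.0258  0.1309] yaw 1.647 tilt 0.0084 w 0.0129 F [-0.1 -0.5 -0.2] q [-0.12 -0.08  1.6   0.01  1.63 -0.19]
[[0.05,0.02,0.67,-0.06,-0.09,-0.09,0],[0,0,0,0,0,0,0],[0,0,0,0,0,0,0],[0,0,0,0,0,0,0],[0,0,0,0,0,0,0]]
```

View pics/w16.png

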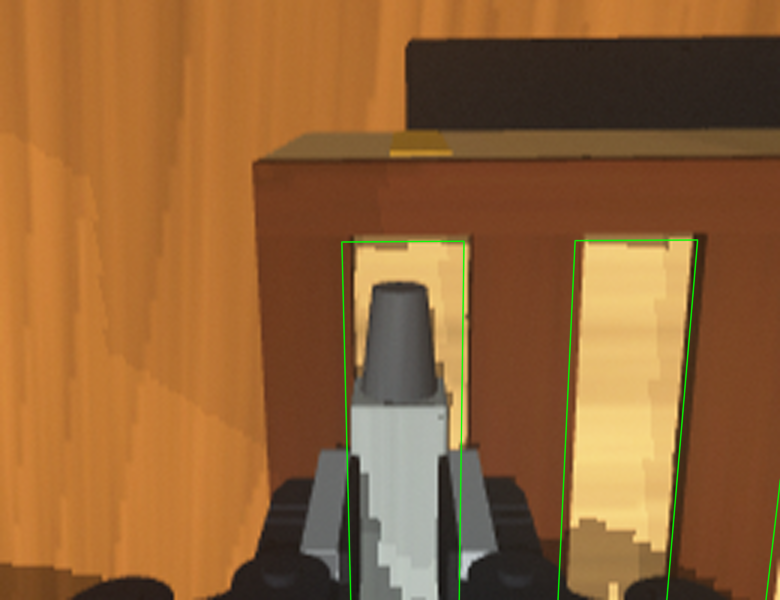

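Call:
{"op": "play_rows", "data": {"motion": [[[0.05,0.1,0.3,-0.05,-0.1,-0.1,0],[0.05,0,0.35,0,0,0,0],[0,0,0,0,0,0,0],[0,0,0,0,0,0,0],[0,0,0,0,0,0,0]]]}}

```text
time: 25.65
ee_pos: [0.5353, -0.0233, 0.1177]
eef_rot: [0.001, 0.676, 0.737, -0.0]
ft_force: [-0.5, 0.5, -1.0]
gripper_width: 0.013
```

```bash
python3 look.py w17.png 0
```

```text
t 25.75 P [ 0.5354 -0.0233  0.118 ] yaw 1.656 tilt 0.0029 w 0.0128 F [-0.2  0.3 -1. ] q [-0.11 -0.07  1.62 -0.    1.6  -0.19]
[[-0.06,-0.12,0.02,0.03,0.03,0.02,0],[0,0,0,0,0,0,0],[0,0,0,0,0,0,0],[0,0,0,0,0,0,0],[0,0,0,0,0,0,0]]
```

View pics/w17.png

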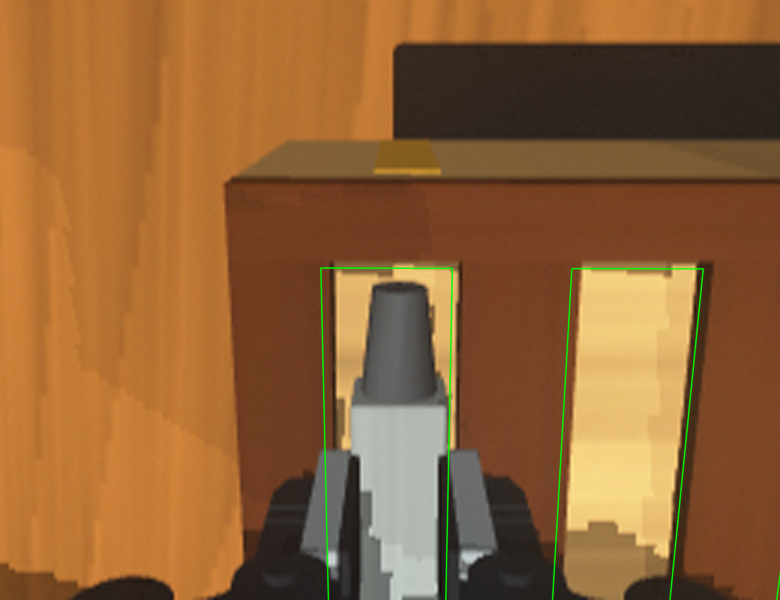

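Call:
{"op": "play_rows", "data": {"motion": [[[0,0,0.1,0,0,0,0],[0,0,0,0,0,0,32],[0,0,0,0,0,0,32],[0,0,0,0,0,0,32],[0,0,0,0,0,0,32]]]}}

```text
time: 26.25
ee_pos: [0.536, -0.0235, 0.1171]
eef_rot: [0.002, 0.676, 0.736, 0.001]
ft_force: [-0.6, 0.2, -0.5]
gripper_width: 0.0274
```

Call:
{"op": "play_rows", "data": {"motion": [[[0,0,-0.5,0,0,0,32],[0,0,-1,0,0,0,32],[0,0,-1,0,0,0,32],[0,0,-1,0,0,0,32],[0,0,0,0,0,0,32]]]}}

```text
time: 26.75
ee_pos: [0.5355, -0.0234, 0.1921]
eef_rot: [0.003, 0.676, 0.736, 0.001]
ft_force: [-0.1, 0.2, 1.0]
gripper_width: 0.0273
```

```bash
python3 look.py w18.png 0; python3 - <<'E'
from h import *
plan([((.535,-.325,.14),.126+3.1416-.0)],50)
E
```

```text
t 26.85 P [ 0.5345 -0.0233  0.1885] yaw 1.656 tilt 0.0018 w 0.0273 F [-0.3 -0.6 -0.6] q [-0.11 -0.09  1.51 -0.    1.72 -0.19]
[[-0.02,-0.02,0.89,0,0.01,0.01,0],[-0.02,-0.02,0.89,0,0.01,0.01,0],[-0.02,-0.02,0.89,0,0.01,0.01,0],[-0.02,-0.02,0.89,0,0.01,0.01,0],[0,0,0,0,0,0,0]]
t 26.85 P [ 0.5345 -0.0233  0.1885] yaw 1.656 tilt 0.0018 w 0.0273 F [-0.3 -0.6 -0.6] q [-0.11 -0.09  1.51 -0.    1.72 -0.19]
[[-0.72,-0.06,0.12,0,0,-0.96,50],[-0.71,-0.11,0.12,0,0,-0.96,50],[-0.7,-0.17,0.12,0,0,-0.96,50],[-0.68,-0.22,0.12,0,0,-0.96,50],[-0.66,-0.27,0.12,0,0,-0.96,50]]
[[-0.64,-0.32,0.12,0,0,-0.96,50],[-0.61,-0.37,0.12,0,0,-0.96,50],[-0.58,-0.42,0.12,0,0,-0.96,50],[-0.55,-0.46,0.12,0,0,-0.96,50],[-0.51,-0.5,0.12,0,0,-0.96,50]]
[[-0.47,-0.54,0.12,0,0,-0.96,50],[-0.43,-0.57,0.12,0,0,-0.96,50],[-0.39,-0.61,0.12,0,0,-0.96,50],[-0.34,-0.63,0.12,0,0,-0.96,50],[-0.29,-0.66,0.12,0,0,-0.96,50]]
[[-0.24,-0.68,0.12,0,0,-0.96,50],[-0.18,-0.69,0.12,0,0,-0.96,50],[-0.13,-0.71,0.12,0,0,-0.96,50],[-0.08,-0.71,0.12,0,0,-0.96,50],[-0.02,-0.72,0.12,0,0,-0.96,50]]
[[0.03,-0.72,0.12,0,0,-0.96,50],[0,0,0,0,0,0,50],[0,0,0,0,0,0,50],[0,0,0,0,0,0,50],[0,0,0,0,0,0,50]]
```

View pics/w18.png

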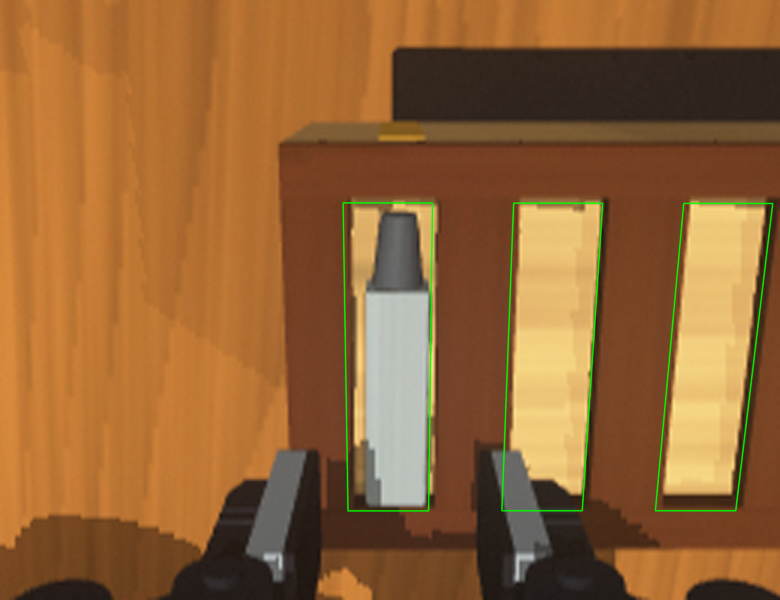

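```bash
python3 - <<'E'
from h import *
plan([((.534,-.325,.13),.126)],50)
E
```

```text
t 26.85 P [ 0.5345 -0.0233  0.1885] yaw 1.656 tilt 0.0018 w 0.0273 F [-0.3 -0.6 -0.6] q [-0.11 -0.09  1.51 -0.    1.72 -0.19]
[[-0.75,-0.07,0.15,0,0,0.96,50],[-0.75,-0.01,0.15,0,0,0.96,50],[-0.75,0.05,0.15,0,0,0.96,50],[-0.75,0.11,0.15,0,0,0.96,50],[-0.74,0.16,0.15,0,0,0.96,50]]
[[-0.72,0.22,0.15,0,0,0.96,50],[-0.7,0.27,0.15,0,0,0.96,50],[-0.68,0.33,0.15,0,0,0.96,50],[-0.65,0.38,0.15,0,0,0.96,50],[-0.62,0.43,0.15,0,0,0.96,50]]
[[-0.59,0.47,0.15,0,0,0.96,50],[-0.55,0.52,0.15,0,0,0.96,50],[-0.51,0.56,0.15,0,0,0.96,50],[-0.46,0.59,0.15,0,0,0.96,50],[-0.42,0.63,0.15,0,0,0.96,50]]
[[-0.37,0.66,0.15,0,0,0.96,50],[-0.32,0.68,0.15,0,0,0.96,50],[-0.26,0.71,0.15,0,0,0.96,50],[-0.21,0.72,0.15,0,0,0.96,50],[-0.15,0.74,0.15,0,0,0.96,50]]
```

Call:
{"op": "play_rows", "data": {"motion": [[[-0.75,-0.05,0.1,0,0,0.96,50],[-0.75,0,0.1,0,0,0.96,50],[-0.75,0.05,0.1,0,0,0.96,50],[-0.75,0.1,0.1,0,0,0.96,50],[-0.75,0.15,0.1,0,0,0.96,50]]]}}

```text
time: 27.35
ee_pos: [0.5317, -0.0987, 0.1706]
eef_rot: [-0.003, 0.808, 0.59, -0.004]
ft_force: [0.7, -0.6, 0.1]
gripper_width: 0.0428
```

Call:
{"op": "play_rows", "data": {"motion": [[[-0.7,0.2,0.15,0,0,0.96,50],[-0.7,0.3,0.15,0,0,0.96,50],[-0.7,0.3,0.15,0,0,0.96,50],[-0.65,0.4,0.15,0,0,0.96,50],[-0.6,0.4,0.15,0,0,0.96,50]]]}}

```text
time: 27.85
ee_pos: [0.5262, -0.1754, 0.1454]
eef_rot: [-0.007, 0.909, 0.417, -0.009]
ft_force: [0.1, 0.7, -0.3]
gripper_width: 0.0429
```

Call:
{"op": "play_rows", "data": {"motion": [[[-0.6,0.5,0.15,0,0,0.96,50],[-0.55,0.5,0.15,0,0,0.96,50],[-0.5,0.55,0.15,0,0,0.96,50],[-0.45,0.6,0.15,0,0,0.96,50],[-0.4,0.6,0.15,0,0,0.96,50]]]}}

```text
time: 28.35
ee_pos: [0.5192, -0.2515, 0.1193]
eef_rot: [-0.01, 0.973, 0.228, -0.016]
ft_force: [0.0, 0.8, -0.1]
gripper_width: 0.0425
```

```bash
python3 - <<'E'
from h import *
plan([((.534,-.325,.13),.126)],50)
E
```

```text
t 28.35 P [ 0.5192 -0.2515  0.1193] yaw 0.461 tilt 0.0367 w 0.0425 F [ 0.   0.8 -0.1] q [-0.51  0.07  1.47 -0.01  1.64  0.6 ]
[[-0.2,0.72,-0.12,-0.05,0.08,0.84,50],[-0.15,0.73,-0.12,-0.05,0.08,0.84,50],[-0.1,0.74,-0.12,-0.05,0.08,0.84,50],[-0.05,0.75,-0.11,-0.05,0.08,0.84,50],[0,0.75,-0.11,-0.05,0.08,0.84,50]]
```

Call:
{"op": "play_rows", "data": {"motion": [[[-0.2,0.72,-0.15,-0.1,0.1,0.84,50],[-0.15,0.73,-0.15,-0.1,0.1,0.84,50],[-0.1,0.74,-0.15,-0.1,0.1,0.84,50],[0,0.75,-0.15,0,0.1,0.84,50],[0,0.7,-0.1,0,0,0.84,50]]]}}

```text
time: 28.85
ee_pos: [0.53, -0.3246, 0.1211]
eef_rot: [-0.004, 0.998, 0.055, -0.004]
ft_force: [-0.3, 0.9, -0.7]
gripper_width: 0.0428
```

```bash
cat > st.py <<'E'
from h import *
import sys
x,y,yaw=map(float,sys.argv[2:5])
w=cam("wrist"); v,o=stampfit(w,(x,y),yaw)
crop(w,150,40,260,240,3,sys.argv[1],[o])
off=float(sys.argv[5]) if len(sys.argv)>5 else .0015
flip=float(sys.argv[6]) if len(sys.argv)>6 else 0
tgt=v[:2]+off*np.array([np.cos(v[2]),np.sin(v[2])]); print("target",tgt.round(4))
plan([((*tgt,.05),v[2]+flip),((*tgt,.0215),v[2]+flip)],50)
E
python3 st.py w19.png .534 -.325 .126
```

```text
stamp [ 0.5369 -0.3243  0.1263] cost -0.475
target [ 0.5384 -0.3241]
t 28.9 P [ 0.5298 -0.3265  0.1208] yaw 0.105 tilt 0.0118 w 0.0426 F [-2.2 -0.1 -1.1] q [-0.61  0.17  1.36 -0.    1.62  0.86]
[[0.12,-0.01,0.88,-0.02,0.03,-0.07,50],[0.12,-0.01,0.88,-0.02,0.03,-0.07,50],[0.11,-0.01,0.88,-0.02,0.03,-0.07,50],[0.11,-0.02,0.88,-0.02,0.03,-0.07,50],[0,0,0.71,0,0,0,50]]
[[0,0,0.71,0,0,0,50],[0,0,0,0,0,0,50],[0,0,0,0,0,0,50],[0,0,0,0,0,0,50],[0,0,0,0,0,0,50]]
```

View pics/w19.png

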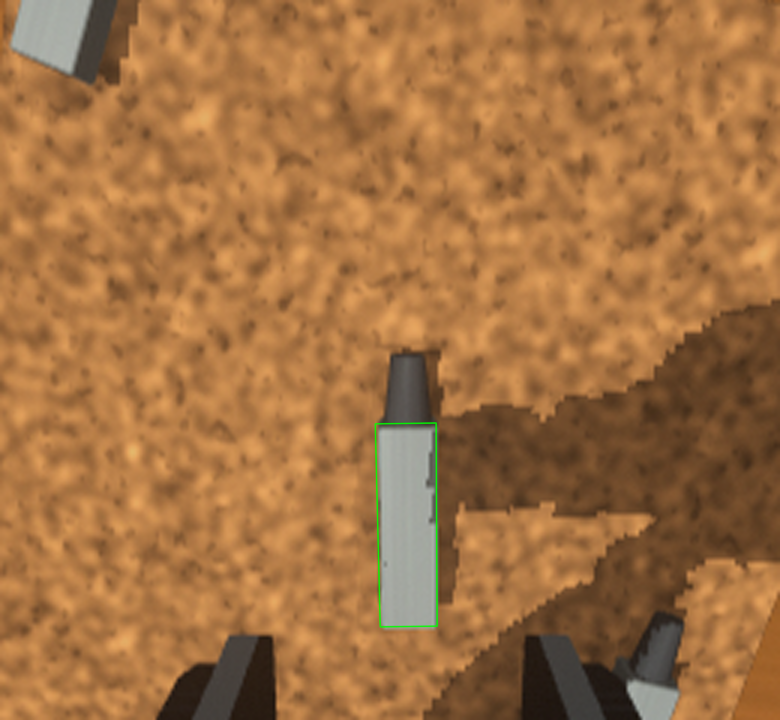

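Call:
{"op": "play_rows", "data": {"motion": [[[0.1,0,0.9,0,0.05,-0.15,50],[0.1,0,0.9,0,0.05,-0.1,50],[0.05,0,0.9,0,0,0,50],[0,0,0.9,0,0,0,50],[0,0,0.7,0,0,0,50]]]}}

```text
time: 29.4
ee_pos: [0.5327, -0.3239, 0.0276]
eef_rot: [-0.006, 0.998, 0.065, -0.002]
ft_force: [-0.5, -0.5, 1.1]
gripper_width: 0.0429
```

```bash
python3 - <<'E'
from h import *
plan([((.5367,-.3243,.0215),.126)],50)
E
```

```text
t 29.4 P [ 0.5327 -0.3239  0.0276] yaw 0.13 tilt 0.0118 w 0.0429 F [-0.5 -0.5  1.1] q [-0.6   0.22  1.47  0.01  1.46  0.84]
[[0.2,0.05,0.3,-0.14,0.04,0.05,50],[0,0,0,0,0,0,50],[0,0,0,0,0,0,50],[0,0,0,0,0,0,50],[0,0,0,0,0,0,50]]
```

Call:
{"op": "play_rows", "data": {"motion": [[[0.2,0.05,0.3,-0.1,0.05,0.05,50],[0,0,0,0,0,0,50],[0,0,0,0,0,0,50],[0,0,0,0,0,0,0],[0,0,0,0,0,0,0]]]}}

```text
time: 29.9
ee_pos: [0.5359, -0.3228, 0.0187]
eef_rot: [-0.003, 0.998, 0.064, -0.001]
ft_force: [-2.4, 1.5, 8.7]
gripper_width: 0.0147
```

Call:
{"op": "play_rows", "data": {"motion": [[[0,0,0,0,0,0,0],[0,0,0,0,0,0,0],[0,0,0,0,0,0,0],[0,0,-0.5,0,0,0,0],[0,0,-1,0,0,0,0]]]}}

```text
time: 30.4
ee_pos: [0.5348, -0.3223, 0.0478]
eef_rot: [-0.004, 0.998, 0.064, -0.003]
ft_force: [-0.1, -0.2, -0.6]
gripper_width: 0.013
```

Call:
{"op": "play_rows", "data": {"motion": [[[0,0,-1,0,0,0,0],[0,0,-1,0,0,0,0],[0,0,-1,0,0,0,0],[0,0,-1,0,0,0,0],[0,0,-1,0,0,0,0]]]}}

```text
time: 30.9
ee_pos: [0.5349, -0.3228, 0.1545]
eef_rot: [-0.004, 0.998, 0.064, -0.003]
ft_force: [-0.3, -0.6, -1.4]
gripper_width: 0.0135
```

```bash
python3 - <<'E'
from h import *
w=cam("wrist"); crop(w,150,100,260,200,3,"w20.png")
plan([((.5762,-.0205,.165),1.654)],0)
E
```

```text
t 30.95 P [ 0.5362 -0.3236  0.1594] yaw 0.128 tilt 0.0041 w 0.0138 F [-0.5  0.2  2.5] q [-0.6   0.16  1.3   0.    1.68  0.84]
[[0.2,-0.74,-0.01,0,0,-0.95,0],[0.25,-0.72,-0.01,0,0,-0.95,0],[0.31,-0.7,-0.01,0,0,-0.95,0],[0.36,-0.68,-0.01,0,0,-0.95,0],[0.41,-0.65,-0.01,0,0,-0.95,0]]
[[0.46,-0.61,-0.01,0,0,-0.95,0],[0.5,-0.58,-0.01,0,0,-0.95,0],[0.54,-0.54,-0.01,0,0,-0.95,0],[0.58,-0.49,-0.01,0,0,-0.95,0],[0.62,-0.45,-0.01,0,0,-0.95,0]]
[[0.65,-0.4,-0.01,0,0,-0.95,0],[0.68,-0.35,-0.01,0,0,-0.95,0],[0.71,-0.29,-0.01,0,0,-0.95,0],[0.73,-0.24,-0.01,0,0,-0.95,0],[0.74,-0.18,-0.01,0,0,-0.95,0]]
[[0.75,-0.13,-0.01,0,0,-0.95,0],[0.76,-0.07,-0.01,0,0,-0.95,0],[0.76,-0.01,-0.01,0,0,-0.95,0],[0.76,0.05,-0.01,0,0,-0.95,0],[0.76,0.11,-0.01,0,0,-0.95,0]]
```

View pics/w20.png

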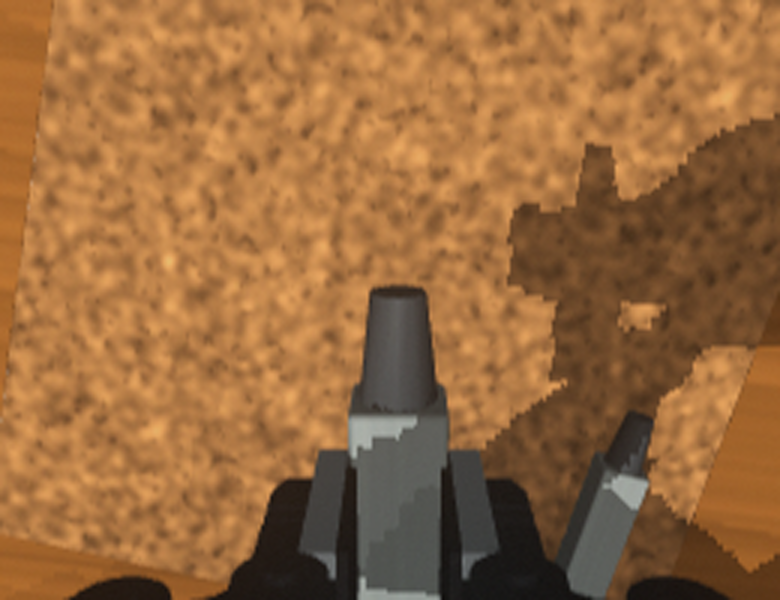

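Call:
{"op": "play_rows", "data": {"motion": [[[0.2,-0.74,-0.1,0,0,-0.95,0],[0.25,-0.72,-0.1,0,0,-0.95,0],[0.3,-0.7,-0.1,0,0,-0.95,0],[0.35,-0.68,-0.1,0,0,-0.95,0],[0.4,-0.65,-0.1,0,0,-0.95,0]]]}}

```text
time: 31.45
ee_pos: [0.5458, -0.2481, 0.1729]
eef_rot: [0.0, 0.967, 0.256, 0.002]
ft_force: [0.7, -0.2, -1.0]
gripper_width: 0.0136
```

Call:
{"op": "play_rows", "data": {"motion": [[[0.45,-0.6,0,0,0,-0.95,0],[0.5,-0.58,0,0,0,-0.95,0],[0.55,-0.55,0,0,0,-0.95,0],[0.6,-0.5,0,0,0,-0.95,0],[0.6,-0.45,0,0,0,-0.95,0]]]}}

```text
time: 31.95
ee_pos: [0.5543, -0.1688, 0.1734]
eef_rot: [0.001, 0.897, 0.441, 0.002]
ft_force: [0.4, 0.7, -0.0]
gripper_width: 0.0135
```

Call:
{"op": "play_rows", "data": {"motion": [[[0.65,-0.4,0,0,0,-0.95,0],[0.7,-0.35,0,0,0,-0.95,0],[0.7,-0.3,0,0,0,-0.95,0],[0.75,-0.25,0,0,0,-0.95,0],[0.75,-0.2,0,0,0,-0.95,0]]]}}

```text
time: 32.45
ee_pos: [0.5616, -0.0884, 0.1734]
eef_rot: [0.002, 0.793, 0.609, 0.002]
ft_force: [-0.5, -0.2, -1.2]
gripper_width: 0.0136
```

```bash
python3 - <<'E'
from h import *
plan([((.577,-.0198,.165),1.654)],0)
E
```

```text
t 32.45 P [ 0.5616 -0.0884  0.1734] yaw 1.31 tilt 0.0049 w 0.0136 F [-0.5 -0.2 -1.2] q [-0.22 -0.    1.45  0.    1.69  0.04]
[[0.7,-0.03,0.08,0.01,0,-0.86,0],[0.7,0.02,0.08,0.01,0,-0.86,0],[0.7,0.07,0.08,0.01,0,-0.86,0],[0.69,0.12,0.08,0.01,0,-0.86,0],[0.68,0.16,0.08,0.01,0,-0.86,0]]
```

Call:
{"op": "play_rows", "data": {"motion": [[[0.7,0,0.1,0,0,-0.86,0],[0.7,0,0.1,0,0,-0.86,0],[0.7,0.05,0.1,0,0,-0.86,0],[0.65,0.1,0.1,0,0,-0.86,0],[0.6,0.15,0.1,0,0,-0.86,0]]]}}

```text
time: 32.95
ee_pos: [0.5758, -0.0189, 0.1637]
eef_rot: [0.002, 0.671, 0.741, 0.002]
ft_force: [0.3, 0.1, -0.9]
gripper_width: 0.0132
```

```bash
cat > look.py <<'E'
from h import *
import sys
w=cam("wrist")
c=np.array([.6188,-.0163]); pk=pockets(c,.083)
pts=[w2p(w,rectpts(*p,.102,.083,.022,.084)) for p in pk]
crop(w,150,100,260,200,3,sys.argv[1],pts)
cam("wrist")
z=float(sys.argv[3]) if len(sys.argv)>3 else .117
plan([((*pk[int(sys.argv[2])],z),1.654)],0)
E
python3 look.py w21.png 1 .132
```

```text
t 33.05 P [ 0.5757 -0.0183  0.1633] yaw 1.669 tilt 0.0056 w 0.0136 F [-0.5  0.3 -1.1] q [-0.09  0.02  1.44  0.    1.67 -0.19]
[[-0.04,0.02,0.78,0.04,0,0.09,0],[-0.04,0.03,0.78,0.04,0,0.09,0],[0,0,0,0,0,0,0],[0,0,0,0,0,0,0],[0,0,0,0,0,0,0]]
```

View pics/w21.png

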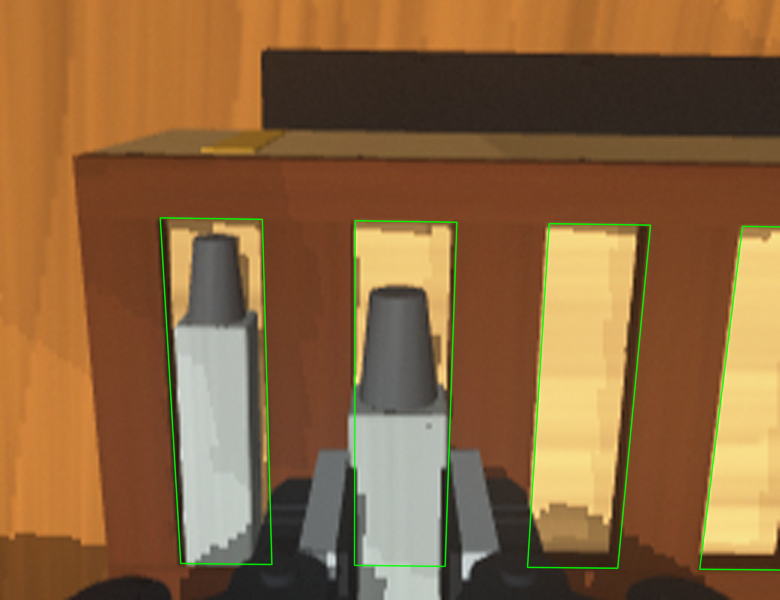

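Call:
{"op": "play_rows", "data": {"motion": [[[-0.05,0.05,0.75,0,0,0.15,0],[-0.05,0.05,0.75,0,0,0,0],[0,0,0,0,0,0,0],[0,0,0,0,0,0,0],[0,0,0,0,0,0,0]]]}}

```text
time: 33.55
ee_pos: [0.5772, -0.0226, 0.1292]
eef_rot: [0.001, 0.679, 0.734, 0.001]
ft_force: [0.0, -0.6, -1.8]
gripper_width: 0.0135
```

```bash
python3 look.py w22.png 1 .1165
```

```text
t 33.65 P [ 0.5775 -0.0224  0.1298] yaw 1.649 tilt 0.0042 w 0.0134 F [ 0.6 -0.3 -0.6] q [-0.1   0.03  1.49 -0.    1.61 -0.18]
[[0.14,-0.02,0.67,0.05,0.01,-0.06,0],[0,0,0,0,0,0,0],[0,0,0,0,0,0,0],[0,0,0,0,0,0,0],[0,0,0,0,0,0,0]]
```

View pics/w22.png

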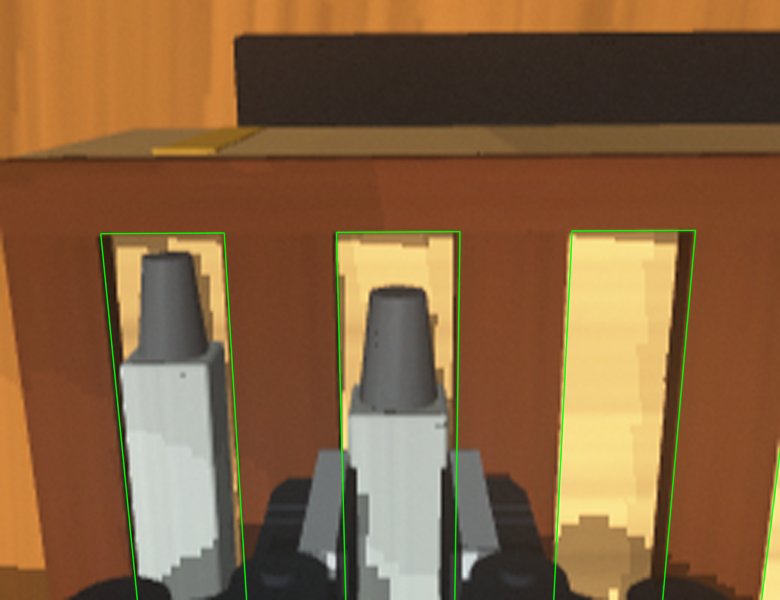

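Call:
{"op": "play_rows", "data": {"motion": [[[0.1,0,0.35,0.05,0,-0.05,0],[0,0,0.3,0,0,0,0],[0,0,0,0,0,0,0],[0,0,0,0,0,0,0],[0,0,0,0,0,0,0]]]}}

```text
time: 34.15
ee_pos: [0.5778, -0.0203, 0.1167]
eef_rot: [0.001, 0.677, 0.736, 0.0]
ft_force: [-0.0, -0.1, -0.7]
gripper_width: 0.0134
```

```bash
python3 look.py w23.png 1 .1165
```

```text
t 34.25 P [ 0.5779 -0.0203  0.1169] yaw 1.653 tilt 0.0022 w 0.0135 F [-0.3 -0.2 -1.7] q [-0.09  0.04  1.5  -0.    1.59 -0.18]
[[0.03,-0.05,0.02,0.02,0.02,-0.01,0],[0,0,0,0,0,0,0],[0,0,0,0,0,0,0],[0,0,0,0,0,0,0],[0,0,0,0,0,0,0]]
```

View pics/w23.png

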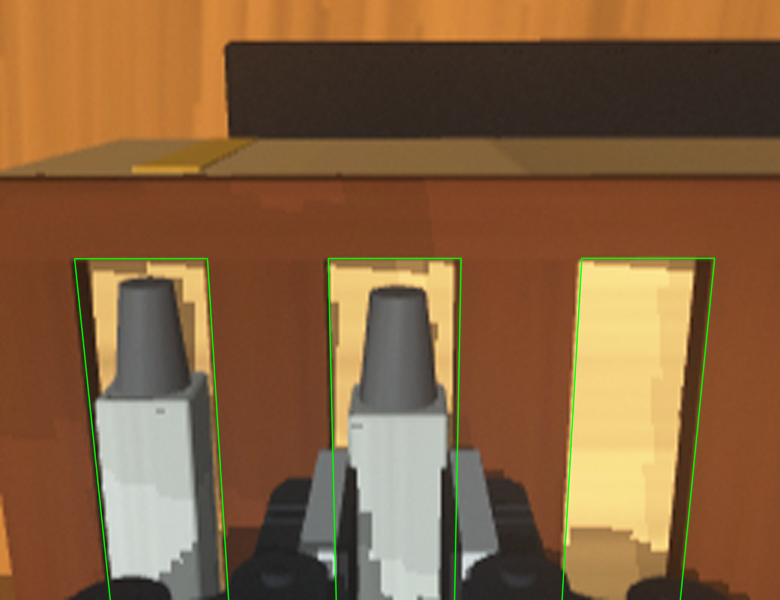

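Call:
{"op": "play_rows", "data": {"motion": [[[0.07,-0.03,0.05,0,0,0,0],[0,0,0,0,0,0,0],[0,0,0,0,0,0,32],[0,0,0,0,0,0,32],[0,0,0,0,0,0,32]]]}}

```text
time: 34.75
ee_pos: [0.5777, -0.0189, 0.1171]
eef_rot: [0.002, 0.677, 0.736, 0.001]
ft_force: [-0.3, 0.1, -0.2]
gripper_width: 0.0271
```

Call:
{"op": "play_rows", "data": {"motion": [[[0,0,0,0,0,0,32],[0,0,-0.5,0,0,0,32],[0,0,-1,0,0,0,32],[0,0,-1,0,0,0,32],[0,0,-1,0,0,0,32]]]}}

```text
time: 35.25
ee_pos: [0.5759, -0.0187, 0.1876]
eef_rot: [-0.0, 0.677, 0.736, -0.001]
ft_force: [-0.5, -0.1, 0.3]
gripper_width: 0.0272
```

```bash
python3 look.py w24.png 1 .1165; python3 - <<'E'
from h import *
plan([((.467,-.398,.13),-.145)],50)
E
```

```text
t 35.35 P [ 0.5775 -0.0189  0.191 ] yaw 1.653 tilt 0.0055 w 0.027 F [ 0.3 -0.2  0.9] q [-0.09  0.02  1.39 -0.    1.72 -0.17]
[[-0.01,-0.01,0.93,0.02,0.01,0,0],[-0.01,-0.01,0.93,0.02,0.01,0,0],[-0.01,-0.01,0.93,0.02,0.01,0,0],[-0.01,-0.01,0.93,0.02,0.01,0,0],[0,0,0,0,0,0,0]]
t 35.35 P [ 0.5775 -0.0189  0.191 ] yaw 1.653 tilt 0.0055 w 0.027 F [ 0.3 -0.2  0.9] q [-0.09  0.02  1.39 -0.    1.72 -0.17]
[[-0.8,-0.31,0.13,0,0,0.98,50],[-0.82,-0.24,0.13,0,0,0.98,50],[-0.84,-0.18,0.13,0,0,0.98,50],[-0.85,-0.11,0.13,0,0,0.98,50],[-0.86,-0.05,0.13,0,0,0.98,50]]
[[-0.86,0.02,0.13,0,0,0.98,50],[-0.85,0.09,0.13,0,0,0.98,50],[-0.84,0.15,0.13,0,0,0.98,50],[-0.83,0.22,0.13,0,0,0.98,50],[-0.81,0.28,0.13,0,0,0.98,50]]
[[-0.79,0.35,0.13,0,0,0.98,50],[-0.76,0.41,0.13,0,0,0.98,50],[-0.72,0.46,0.13,0,0,0.98,50],[-0.68,0.52,0.13,0,0,0.98,50],[-0.64,0.57,0.13,0,0,0.98,50]]
[[-0.59,0.62,0.13,0,0,0.98,50],[-0.54,0.66,0.13,0,0,0.98,50],[-0.49,0.7,0.13,0,0,0.98,50],[-0.43,0.74,0.13,0,0,0.98,50],[-0.37,0.77,0.13,0,0,0.98,50]]
[[-0.31,0.8,0.13,0,0,0.98,50],[-0.25,0.82,0.13,0,0,0.98,50],[-0.18,0.84,0.13,0,0,0.98,50],[0,0,0,0,0,0,50],[0,0,0,0,0,0,50]]
```

View pics/w24.png

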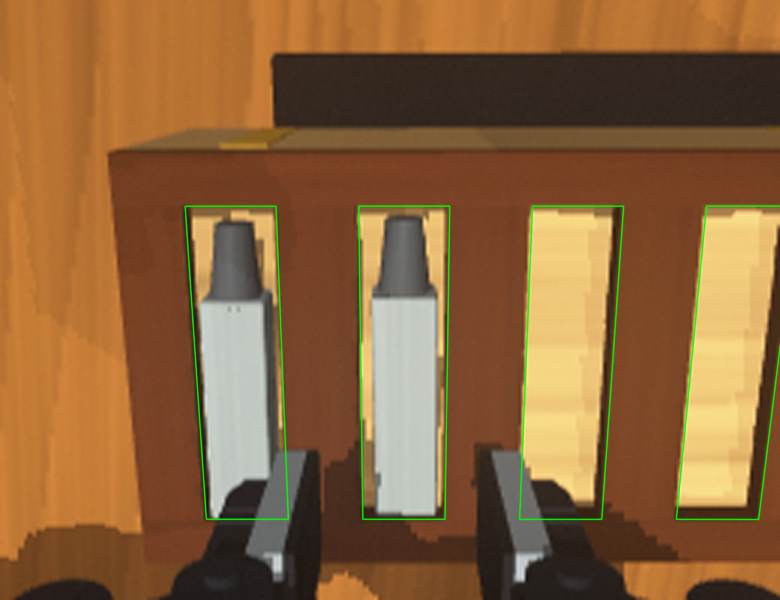

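```bash
python3 - <<'E'
from h import *
plan([((.467,-.398,.13),2.997)],50)
E
```

```text
t 35.35 P [ 0.5775 -0.0189  0.191 ] yaw 1.653 tilt 0.0055 w 0.027 F [ 0.3 -0.2  0.9] q [-0.09  0.02  1.39 -0.    1.72 -0.17]
[[-0.92,-0.35,0.15,0,0,-0.84,50],[-0.9,-0.41,0.15,0,0,-0.84,50],[-0.87,-0.47,0.15,0,0,-0.84,50],[-0.83,-0.53,0.15,0,0,-0.84,50],[-0.79,-0.59,0.15,0,0,-0.84,50]]
[[-0.75,-0.64,0.15,0,0,-0.84,50],[-0.71,-0.69,0.15,0,0,-0.84,50],[-0.66,-0.73,0.15,0,0,-0.84,50],[-0.61,-0.78,0.15,0,0,-0.84,50],[-0.56,-0.82,0.15,0,0,-0.84,50]]
[[-0.5,-0.85,0.15,0,0,-0.84,50],[-0.44,-0.88,0.15,0,0,-0.84,50],[-0.38,-0.91,0.15,0,0,-0.84,50],[-0.32,-0.93,0.15,0,0,-0.84,50],[-0.26,-0.95,0.15,0,0,-0.84,50]]
[[-0.19,-0.97,0.15,0,0,-0.84,50],[-0.13,-0.98,0.15,0,0,-0.84,50],[-0.06,-0.99,0.15,0,0,-0.84,50],[0,-0.99,0.15,0,0,-0.84,50],[0.07,-0.98,0.15,0,0,-0.84,50]]
```

Call:
{"op": "play_rows", "data": {"motion": [[[-0.92,-0.35,0.1,0,0,-0.84,50],[-0.9,-0.4,0.1,0,0,-0.84,50],[-0.85,-0.45,0.1,0,0,-0.84,50],[-0.85,-0.5,0.1,0,0,-0.84,50],[-0.8,-0.6,0.1,0,0,-0.84,50]]]}}

```text
time: 35.85
ee_pos: [0.5513, -0.114, 0.1788]
eef_rot: [0.002, 0.538, 0.843, 0.001]
ft_force: [0.5, -0.4, 0.1]
gripper_width: 0.0425
```

Call:
{"op": "play_rows", "data": {"motion": [[[-0.75,-0.65,0.1,0,0,-0.84,50],[-0.7,-0.7,0.1,0,0,-0.84,50],[-0.65,-0.75,0.1,0,0,-0.84,50],[-0.6,-0.8,0.1,0,0,-0.84,50],[-0.55,-0.8,0.1,0,0,-0.84,50]]]}}

```text
time: 36.35
ee_pos: [0.5218, -0.2127, 0.1636]
eef_rot: [0.0, 0.382, 0.924, 0.001]
ft_force: [-0.1, -0.4, -0.2]
gripper_width: 0.043
```

Call:
{"op": "play_rows", "data": {"motion": [[[-0.5,-0.85,0.1,0,0,-0.84,50],[-0.45,-0.9,0.1,0,0,-0.84,50],[-0.4,-0.9,0.1,0,0,-0.84,50],[-0.3,-0.95,0.1,0,0,-0.84,50],[-0.25,-0.95,0.1,0,0,-0.84,50]]]}}

```text
time: 36.85
ee_pos: [0.4946, -0.312, 0.1481]
eef_rot: [-0.002, 0.216, 0.976, 0.002]
ft_force: [0.5, -0.1, 0.0]
gripper_width: 0.0427
```

```bash
python3 - <<'E'
from h import *
plan([((.467,-.398,.13),2.997)],50)
E
```

```text
t 36.85 P [ 0.4946 -0.312   0.1481] yaw 2.707 tilt 0.005 w 0.0427 F [ 0.5 -0.1  0. ] q [-0.62  0.06  1.43  0.    1.66 -1.76]
[[-0.11,-0.9,0.18,0.01,-0.01,-0.73,50],[-0.06,-0.9,0.18,0.01,-0.01,-0.73,50],[-0.01,-0.9,0.18,0.01,-0.01,-0.73,50],[0.05,-0.9,0.18,0.01,-0.01,-0.73,50],[0.1,-0.9,0.18,0.01,-0.01,-0.73,50]]
```

Call:
{"op": "play_rows", "data": {"motion": [[[-0.1,-0.9,0.2,0,0,-0.73,50],[-0.05,-0.9,0.2,0,0,-0.73,50],[0,-0.9,0.2,0,0,-0.73,50],[0.05,-0.9,0.2,0,0,-0.73,50],[0.1,-0.85,0.1,0,0,-0.73,50]]]}}

```text
time: 37.35
ee_pos: [0.4642, -0.3998, 0.124]
eef_rot: [-0.004, 0.065, 0.998, 0.004]
ft_force: [0.6, -0.3, -1.0]
gripper_width: 0.0426
```

```bash
python3 st.py w25.png .467 -.398 -.145 0 3.1416
```

```text
stamp [ 0.4679 -0.3981 -0.1445] cost -0.472
target [ 0.4679 -0.3981]
t 37.4 P [ 0.4629 -0.4021  0.1233] yaw 3.012 tilt 0.0104 w 0.0428 F [-1.4 -0.3 -1. ] q [-0.77  0.14  1.38 -0.    1.62 -2.21]
[[-0.06,0.05,0.92,0.02,-0.03,0.05,50],[-0.06,0.05,0.92,0.02,-0.03,0.05,50],[-0.06,0.06,0.92,0.02,-0.03,0.05,50],[-0.06,0.06,0.92,0.02,-0.03,0.05,50],[0,0,0.71,0,0,0,50]]
[[0,0,0.71,0,0,0,50],[0,0,0,0,0,0,50],[0,0,0,0,0,0,50],[0,0,0,0,0,0,50],[0,0,0,0,0,0,50]]
```

View pics/w25.png

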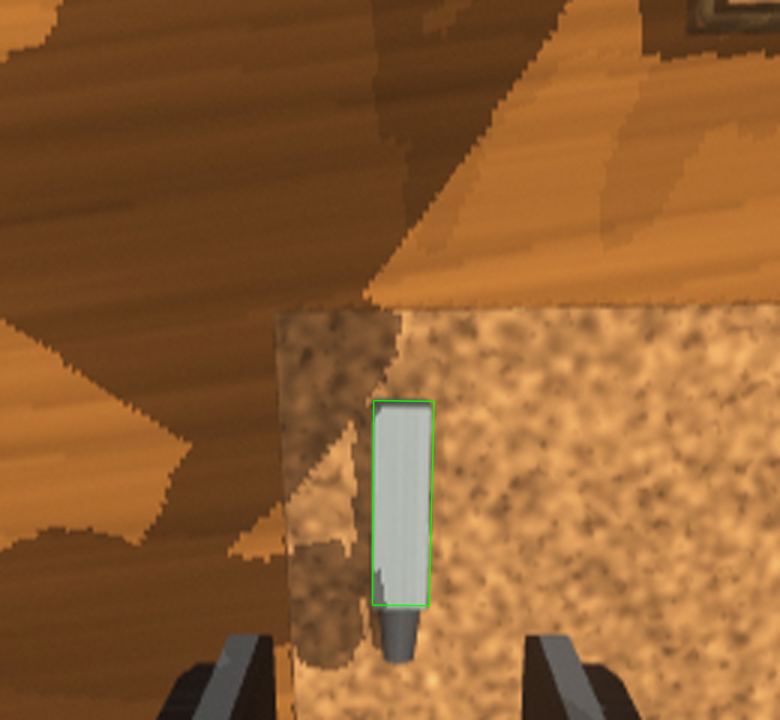

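Call:
{"op": "play_rows", "data": {"motion": [[[-0.1,0.1,0.92,0.1,-0.1,0.2,50],[-0.1,0.05,0.92,0,0,0,50],[-0.05,0.05,0.92,0,0,0,50],[-0.05,0.05,0.92,0,0,0,50],[0,0,0.7,0,0,0,50]]]}}

```text
time: 37.9
ee_pos: [0.4692, -0.3987, 0.0322]
eef_rot: [0.0, 0.076, 0.997, -0.002]
ft_force: [-0.1, 0.3, -0.2]
gripper_width: 0.0431
```

```bash
python3 - <<'E'
from h import *
plan([((.469,-.3982,.0225),2.997)],50)
E
```

```text
t 37.9 P [ 0.4692 -0.3987  0.0322] yaw 2.99 tilt 0.004 w 0.0431 F [-0.1  0.3 -0.2] q [-0.76  0.19  1.5  -0.    1.45 -2.18]
[[0.02,0.03,0.48,-0.05,0.01,-0.09,50],[0,0,0,0,0,0,50],[0,0,0,0,0,0,50],[0,0,0,0,0,0,50],[0,0,0,0,0,0,50]]
```

Call:
{"op": "play_rows", "data": {"motion": [[[0,0,0.4,0,0,-0.05,50],[0,0,0,0,0,0,50],[0,0,0,0,0,0,50],[0,0,0,0,0,0,0],[0,0,0,0,0,0,0]]]}}

```text
time: 38.4
ee_pos: [0.4688, -0.3979, 0.0225]
eef_rot: [-0.001, 0.074, 0.997, -0.001]
ft_force: [-1.2, 1.3, 5.2]
gripper_width: 0.0145
```

Call:
{"op": "play_rows", "data": {"motion": [[[0,0,0,0,0,0,0],[0,0,0,0,0,0,0],[0,0,0,0,0,0,0],[0,0,-0.5,0,0,0,0],[0,0,-1,0,0,0,0]]]}}

```text
time: 38.9
ee_pos: [0.4677, -0.3969, 0.0515]
eef_rot: [-0.002, 0.074, 0.997, 0.0]
ft_force: [-0.7, -0.4, -1.2]
gripper_width: 0.0132
```

Call:
{"op": "play_rows", "data": {"motion": [[[0,0,-1,0,0,0,0],[0,0,-1,0,0,0,0],[0,0,-1,0,0,0,0],[0,0,-1,0,0,0,0],[0,0,-1,0,0,0,0]]]}}

```text
time: 39.4
ee_pos: [0.4677, -0.3965, 0.158]
eef_rot: [-0.002, 0.074, 0.997, 0.0]
ft_force: [0.6, -0.9, -1.5]
gripper_width: 0.0132
```

```bash
python3 - <<'E'
from h import *
w=cam("wrist"); crop(w,150,100,260,200,3,"w26.png")
plan([((.6188,-.0163,.165),1.654)],0)
E
```

```text
t 39.45 P [ 0.4688 -0.3975  0.1629] yaw 2.993 tilt 0.0038 w 0.0132 F [-0.3  0.3  3.6] q [-0.76  0.13  1.33 -0.    1.68 -2.18]
[[-0.22,0.95,-0.01,0,0,0.8,0],[-0.16,0.96,-0.01,0,0,0.8,0],[-0.1,0.97,-0.01,0,0,0.8,0],[-0.03,0.97,-0.01,0,0,0.8,0],[0.03,0.98,-0.01,0,0,0.8,0]]
[[0.09,0.97,-0.01,0,0,0.8,0],[0.15,0.96,-0.01,0,0,0.8,0],[0.21,0.95,-0.01,0,0,0.8,0],[0.27,0.94,-0.01,0,0,0.8,0],[0.33,0.92,-0.01,0,0,0.8,0]]
[[0.39,0.89,-0.01,0,0,0.8,0],[0.45,0.87,-0.01,0,0,0.8,0],[0.5,0.84,-0.01,0,0,0.8,0],[0.55,0.8,-0.01,0,0,0.8,0],[0.6,0.77,-0.01,0,0,0.8,0]]
[[0.65,0.73,-0.01,0,0,0.8,0],[0.7,0.68,-0.01,0,0,0.8,0],[0.74,0.64,-0.01,0,0,0.8,0],[0.78,0.59,-0.01,0,0,0.8,0],[0.81,0.54,-0.01,0,0,0.8,0]]
[[0.85,0.49,-0.01,0,0,0.8,0],[0,0,0,0,0,0,0],[0,0,0,0,0,0,0],[0,0,0,0,0,0,0],[0,0,0,0,0,0,0]]
```

View pics/w26.png

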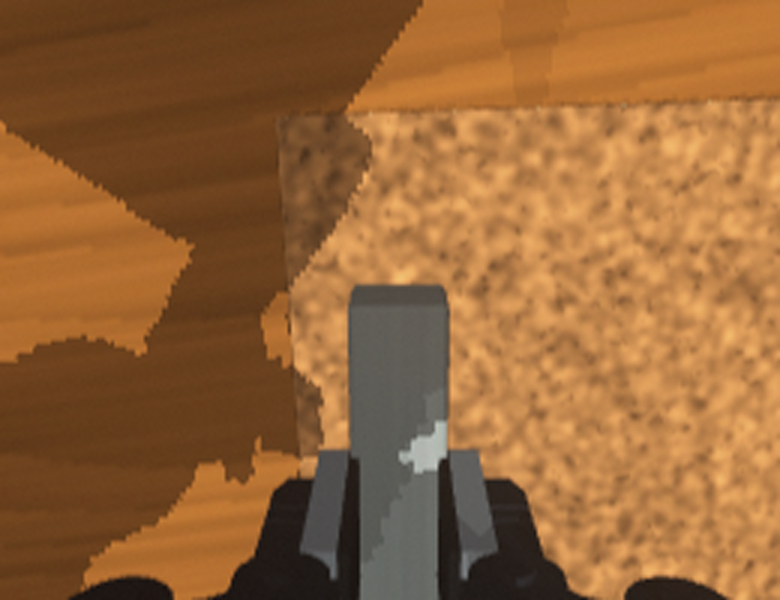

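Call:
{"op": "play_rows", "data": {"motion": [[[-0.2,0.95,-0.05,0,0,0.8,0],[-0.15,0.95,-0.05,0,0,0.8,0],[-0.1,0.97,-0.05,0,0,0.8,0],[-0.05,0.97,-0.05,0,0,0.8,0],[0.05,0.97,-0.05,0,0,0.8,0]]]}}

```text
time: 39.95
ee_pos: [0.5047, -0.3075, 0.1708]
eef_rot: [0.003, 0.24, 0.971, -0.004]
ft_force: [0.2, 0.5, -0.4]
gripper_width: 0.0132
```

Call:
{"op": "play_rows", "data": {"motion": [[[0.1,0.97,-0.05,0,0,0.8,0],[0.15,0.95,-0.05,0,0,0.8,0],[0.2,0.95,-0.05,0,0,0.8,0],[0.25,0.94,-0.05,0,0,0.8,0],[0.35,0.9,-0.05,0,0,0.8,0]]]}}

```text
time: 40.45
ee_pos: [0.5432, -0.2141, 0.1753]
eef_rot: [0.004, 0.398, 0.917, -0.003]
ft_force: [-0.5, 1.1, -1.6]
gripper_width: 0.0136
```

Call:
{"op": "play_rows", "data": {"motion": [[[0.4,0.9,0,0,0,0.8,0],[0.45,0.85,0,0,0,0.8,0],[0.5,0.85,0,0,0,0.8,0],[0.55,0.8,0,0,0,0.8,0],[0.6,0.75,0,0,0,0.8,0]]]}}

```text
time: 40.95
ee_pos: [0.583, -0.1208, 0.1748]
eef_rot: [0.005, 0.545, 0.838, -0.002]
ft_force: [-0.4, -0.9, 0.1]
gripper_width: 0.0135
```

```bash
python3 - <<'E'
from h import *
plan([((.6188,-.0163,.165),1.654)],0)
E
```

```text
t 40.95 P [ 0.583  -0.1208  0.1748] yaw 1.989 tilt 0.0106 w 0.0135 F [-0.4 -0.9  0.1] q [-0.26  0.07  1.37 -0.01  1.69 -0.68]
[[0.68,0.63,0.08,0.01,0.02,0.7,0],[0.71,0.59,0.08,0.01,0.02,0.7,0],[0.74,0.55,0.08,0.01,0.02,0.7,0],[0.77,0.51,0.08,0.01,0.02,0.7,0],[0.8,0.46,0.08,0.01,0.02,0.7,0]]
[[0.82,0.42,0.08,0.01,0.02,0.7,0],[0,0,0,0,0,0,0],[0,0,0,0,0,0,0],[0,0,0,0,0,0,0],[0,0,0,0,0,0,0]]
```

Call:
{"op": "play_rows", "data": {"motion": [[[0.7,0.65,0.1,0,0.05,0.7,0],[0.7,0.6,0.1,0,0.05,0.7,0],[0.75,0.55,0.1,0,0,0.7,0],[0.75,0.5,0.1,0,0,0.7,0],[0.8,0.45,0.1,0,0,0.7,0]]]}}

```text
time: 41.45
ee_pos: [0.6146, -0.0294, 0.1643]
eef_rot: [0.002, 0.661, 0.75, 0.001]
ft_force: [0.1, 0.4, -0.5]
gripper_width: 0.0131
```

Call:
{"op": "play_rows", "data": {"motion": [[[0.75,0.4,0.3,0,0,0.7,0],[0,0,0.5,0,0,0,0],[0,0,0,0,0,0,0],[0,0,0,0,0,0,0],[0,0,0,0,0,0,0]]]}}

```text
time: 41.95
ee_pos: [0.6204, -0.0119, 0.1466]
eef_rot: [0.001, 0.681, 0.732, 0.0]
ft_force: [-1.1, -0.4, -0.3]
gripper_width: 0.0133
```

```bash
python3 look.py w27.png 2 .130
```

```text
t 42.05 P [ 0.6206 -0.0119  0.147 ] yaw 1.642 tilt 0.0031 w 0.0134 F [-0.5  0.3 -1. ] q [-0.07  0.15  1.34 -0.    1.65 -0.14]
[[-0.21,-0.11,0.85,0.03,0.02,-0.15,0],[0,0,0,0,0,0,0],[0,0,0,0,0,0,0],[0,0,0,0,0,0,0],[0,0,0,0,0,0,0]]
```

View pics/w27.png

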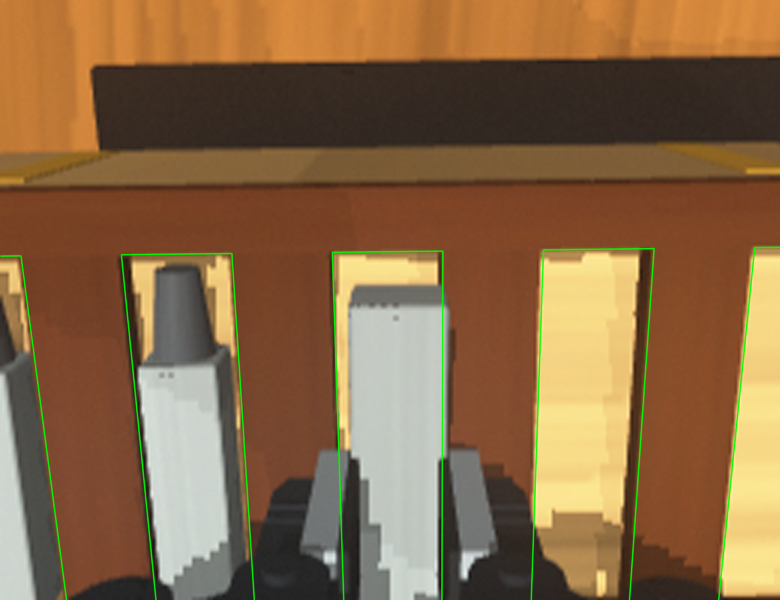

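Call:
{"op": "play_rows", "data": {"motion": [[[-0.2,-0.1,0.4,0,0,-0.15,0],[0,0,0.45,0,0,0,0],[0,0,0,0,0,0,0],[0,0,0,0,0,0,0],[0,0,0,0,0,0,0]]]}}

```text
time: 42.55
ee_pos: [0.6186, -0.0178, 0.1288]
eef_rot: [0.002, 0.677, 0.736, 0.0]
ft_force: [0.5, -0.2, -0.9]
gripper_width: 0.0131
```

```bash
python3 look.py w28.png 2 .1168
```

```text
t 42.65 P [ 0.6187 -0.0178  0.1291] yaw 1.654 tilt 0.0041 w 0.0131 F [ 0.5 -0.2 -0.7] q [-0.08  0.15  1.37 -0.    1.62 -0.17]
[[0.08,0.01,0.62,0.04,0.02,0,0],[0,0,0,0,0,0,0],[0,0,0,0,0,0,0],[0,0,0,0,0,0,0],[0,0,0,0,0,0,0]]
```

View pics/w28.png

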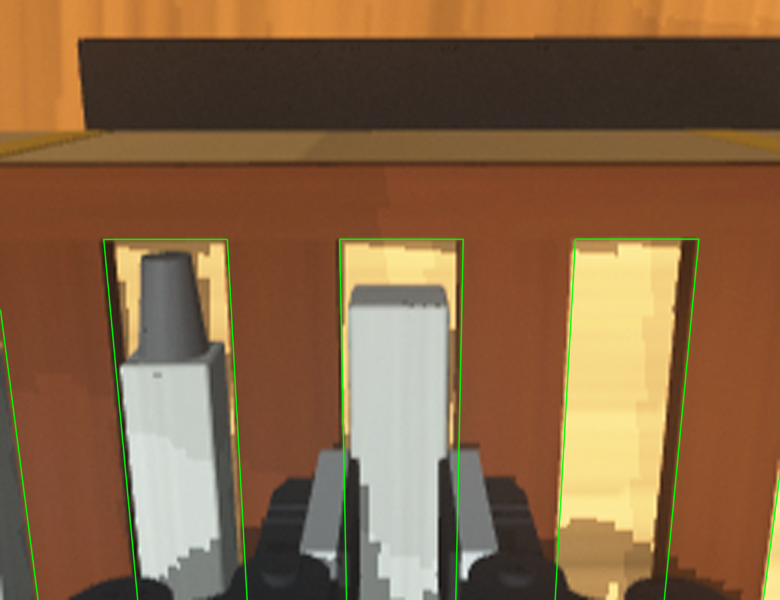

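Call:
{"op": "play_rows", "data": {"motion": [[[0.07,0,0.3,0,0,0,0],[0,0,0.32,0,0,0,0],[0,0,0,0,0,0,0],[0,0,0,0,0,0,0],[0,0,0,0,0,0,0]]]}}

```text
time: 43.15
ee_pos: [0.6188, -0.0159, 0.1157]
eef_rot: [0.002, 0.677, 0.736, 0.001]
ft_force: [-0.0, -0.9, -0.9]
gripper_width: 0.0129
```

```bash
python3 look.py w29.png 2 .1168
```

```text
t 43.25 P [ 0.6189 -0.016   0.116 ] yaw 1.654 tilt 0.0048 w 0.0131 F [-0.5  0.6 -1.3] q [-0.08  0.15  1.39 -0.    1.6  -0.16]
[[-0.02,-0.01,-0.04,0.05,0.03,0,0],[0,0,0,0,0,0,0],[0,0,0,0,0,0,0],[0,0,0,0,0,0,0],[0,0,0,0,0,0,0]]
```

View pics/w29.png

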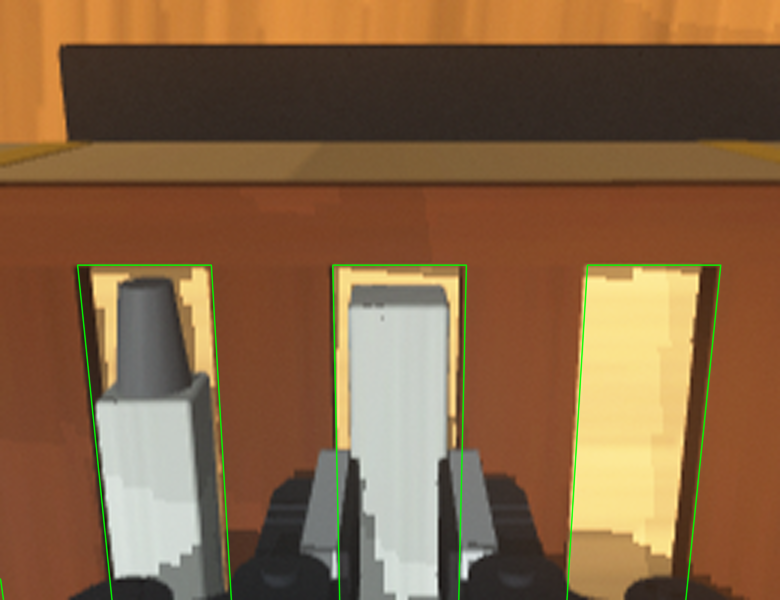

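Well aligned; release.

Call:
{"op": "play_rows", "data": {"motion": [[[0,0,0,0,0,0,32],[0,0,0,0,0,0,32],[0,0,0,0,0,0,32],[0,0,0,0,0,0,32],[0,0,-0.5,0,0,0,32]]]}}

```text
time: 43.75
ee_pos: [0.6188, -0.016, 0.1263]
eef_rot: [0.002, 0.677, 0.736, 0.001]
ft_force: [0.2, -0.6, -1.0]
gripper_width: 0.0273
```

Call:
{"op": "play_rows", "data": {"motion": [[[0,0,-1,0,0,0,32],[0,0,-1,0,0,0,32],[0,0,-1,0,0,0,32],[0,0,-1,0,0,0,32],[0,0,0,0,0,0,32]]]}}

```text
time: 44.25
ee_pos: [0.6188, -0.0159, 0.2144]
eef_rot: [0.004, 0.677, 0.736, 0.002]
ft_force: [0.6, 0.2, 0.3]
gripper_width: 0.027
```

```bash
python3 look.py w30.png 2 .1168; python3 - <<'E'
from h import *
t=cam("top"); crop(t,340,100,120,140,4,"t30.png"); crop(cam("side"),270,270,160,130,5,"s30.png")
E
```

```text
t 44.35 P [ 0.6179 -0.0158  0.2105] yaw 1.654 tilt 0.0038 w 0.0272 F [ 0.6  0.6 -0.1] q [-0.08  0.13  1.24 -0.    1.76 -0.16]
[[0,0.01,0.94,0.01,0,0,0],[0,0.01,0.94,0.01,0,0,0],[0,0.01,0.94,0.01,0,0,0],[0,0.01,0.94,0.01,0,0,0],[-0.01,0.01,0.94,0.01,0,0,0]]
```

View pics/w30.png

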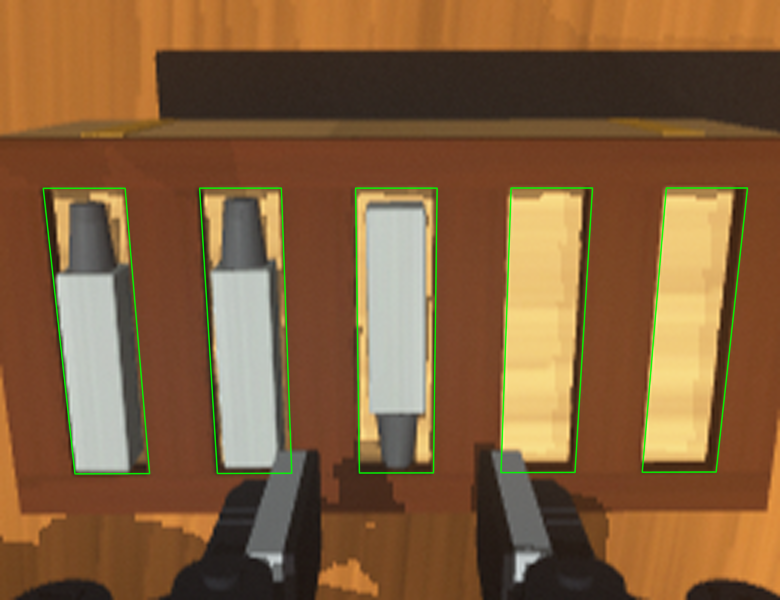

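View pics/t30.png

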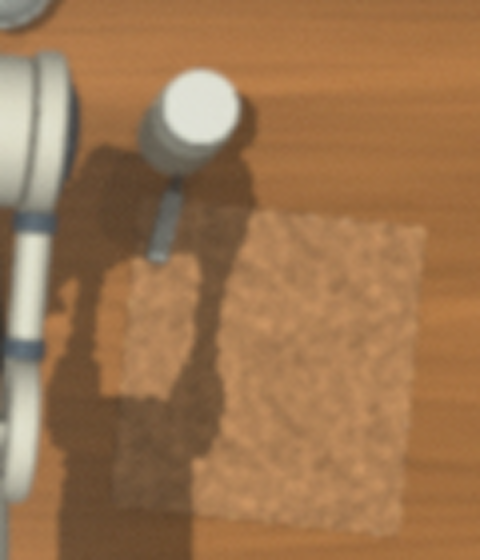

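View pics/s30.png

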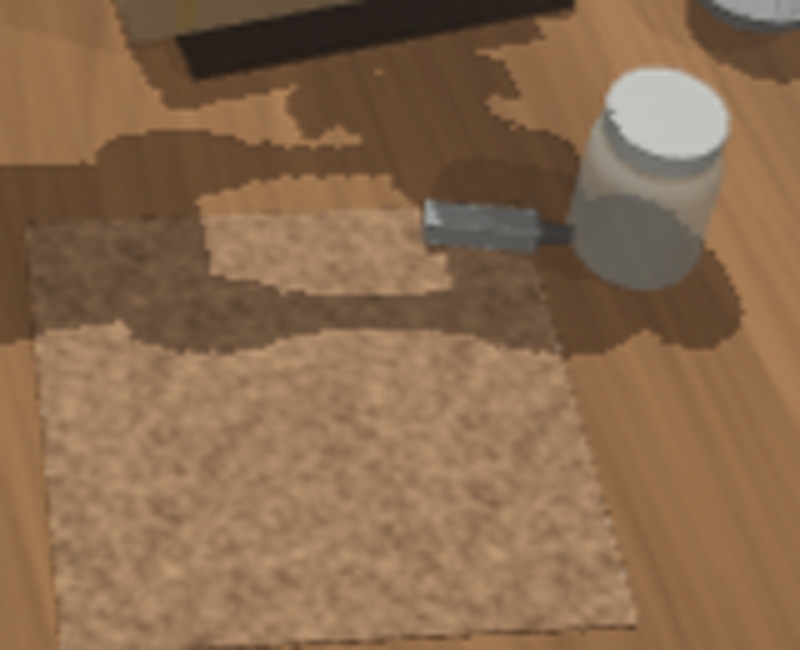

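```bash
python3 - <<'E'
from h import *
plan([((.650,-.232,.15),2.87)],50)
E
```

```text
t 44.45 P [ 0.6171 -0.0158  0.2081] yaw 1.654 tilt 0.0014 w 0.0273 F [-0.3 -0.7 -1. ] q [-0.08  0.13  1.24 -0.    1.76 -0.16]
[[-0.68,0.05,0.18,0,0,-0.95,50],[-0.68,-0.01,0.18,0,0,-0.95,50],[-0.68,-0.06,0.18,0,0,-0.95,50],[-0.67,-0.11,0.18,0,0,-0.95,50],[-0.66,-0.16,0.18,0,0,-0.95,50]]
[[-0.65,-0.21,0.18,0,0,-0.95,50],[-0.63,-0.26,0.18,0,0,-0.95,50],[-0.61,-0.31,0.18,0,0,-0.95,50],[-0.59,-0.35,0.18,0,0,-0.95,50],[-0.56,-0.39,0.18,0,0,-0.95,50]]
[[-0.53,-0.44,0.18,0,0,-0.95,50],[-0.49,-0.47,0.18,0,0,-0.95,50],[-0.45,-0.51,0.18,0,0,-0.95,50],[-0.41,-0.54,0.18,0,0,-0.95,50],[-0.37,-0.57,0.18,0,0,-0.95,50]]
[[-0.33,-0.6,0.18,0,0,-0.95,50],[0,0,0,0,0,0,50],[0,0,0,0,0,0,50],[0,0,0,0,0,0,50],[0,0,0,0,0,0,50]]
```

Call:
{"op": "play_rows", "data": {"motion": [[[-0.68,0.05,0.15,0,0,-0.95,50],[-0.68,0,0.15,0,0,-0.95,50],[-0.68,-0.05,0.15,0,0,-0.95,50],[-0.67,-0.1,0.15,0,0,-0.95,50],[-0.65,-0.15,0.15,0,0,-0.95,50]]]}}

```text
time: 44.95
ee_pos: [0.626, -0.0824, 0.1839]
eef_rot: [-0.006, 0.518, 0.855, -0.003]
ft_force: [0.3, 0.3, 0.5]
gripper_width: 0.0428
```

Call:
{"op": "play_rows", "data": {"motion": [[[-0.65,-0.2,0.15,0,0,-0.95,50],[-0.63,-0.25,0.15,0,0,-0.95,50],[-0.6,-0.3,0.15,0,0,-0.95,50],[-0.6,-0.35,0.15,0,0,-0.95,50],[-0.55,-0.4,0.15,0,0,-0.95,50]]]}}

```text
time: 45.45
ee_pos: [0.6349, -0.1512, 0.1572]
eef_rot: [-0.014, 0.34, 0.94, -0.002]
ft_force: [0.4, -0.7, -0.9]
gripper_width: 0.0422
```

```bash
python3 - <<'E'
from h import *
plan([((.650,-.232,.15),2.87)],50)
E
```

```text
t 45.45 P [ 0.6349 -0.1512  0.1572] yaw 2.448 tilt 0.0285 w 0.0422 F [ 0.4 -0.7 -0.9] q [-0.28  0.26  1.2  -0.    1.72 -1.16]
[[-0.53,-0.44,0.05,-0.02,-0.06,-0.88,50],[-0.5,-0.47,0.05,-0.02,-0.06,-0.88,50],[-0.46,-0.51,0.06,-0.02,-0.06,-0.88,50],[-0.43,-0.54,0.06,-0.02,-0.06,-0.88,50],[-0.39,-0.57,0.06,-0.02,-0.06,-0.88,50]]
[[-0.34,-0.59,0.06,-0.02,-0.06,-0.88,50],[0,0,0,0,0,0,50],[0,0,0,0,0,0,50],[0,0,0,0,0,0,50],[0,0,0,0,0,0,50]]
```

Call:
{"op": "play_rows", "data": {"motion": [[[-0.53,-0.45,0,-0.05,-0.1,-0.88,50],[-0.5,-0.47,0,-0.05,-0.1,-0.88,50],[-0.45,-0.5,0,0,-0.1,-0.88,50],[-0.43,-0.55,0,0,-0.1,-0.88,50],[-0.4,-0.57,0,0,0,-0.88,50]]]}}

```text
time: 45.95
ee_pos: [0.6445, -0.2205, 0.1445]
eef_rot: [-0.006, 0.163, 0.987, -0.001]
ft_force: [-0.4, 0.4, 0.2]
gripper_width: 0.0427
```

Call:
{"op": "play_rows", "data": {"motion": [[[-0.3,-0.55,0,0,0,-0.85,50],[0,0,0,0,0,0,50],[0,0,0,0,0,0,50],[0,0,0,0,0,0,50],[0,0,0,0,0,0,50]]]}}

```text
time: 46.45
ee_pos: [0.6441, -0.2327, 0.1366]
eef_rot: [-0.011, 0.13, 0.991, 0.001]
ft_force: [-0.2, 0.1, 0.1]
gripper_width: 0.0428
```

```bash
python3 st.py w31.png .668 -.238 -.27 -.018 3.1416
```

```text
stamp [ 0.6675 -0.2365 -0.2692] cost -0.475
target [ 0.6502 -0.2317]
t 46.5 P [ 0.6442 -0.2326  0.1367] yaw 2.882 tilt 0.0227 w 0.0429 F [ 0.5 -0.4 -0.6] q [-0.39  0.35  1.13 -0.    1.69 -1.71]
[[-0.08,0.03,0.87,0,-0.06,0.02,50],[-0.07,0.03,0.87,0,-0.06,0.02,50],[-0.07,0.03,0.87,0,-0.06,0.02,50],[-0.06,0.03,0.87,0,-0.06,0.02,50],[-0.06,0.03,0.87,0,-0.06,0.02,50]]
[[0,0,0.71,0,0,0,50],[0,0,0.71,0,0,0,50],[0,0,0,0,0,0,50],[0,0,0,0,0,0,50],[0,0,0,0,0,0,50]]
```

View pics/w31.png

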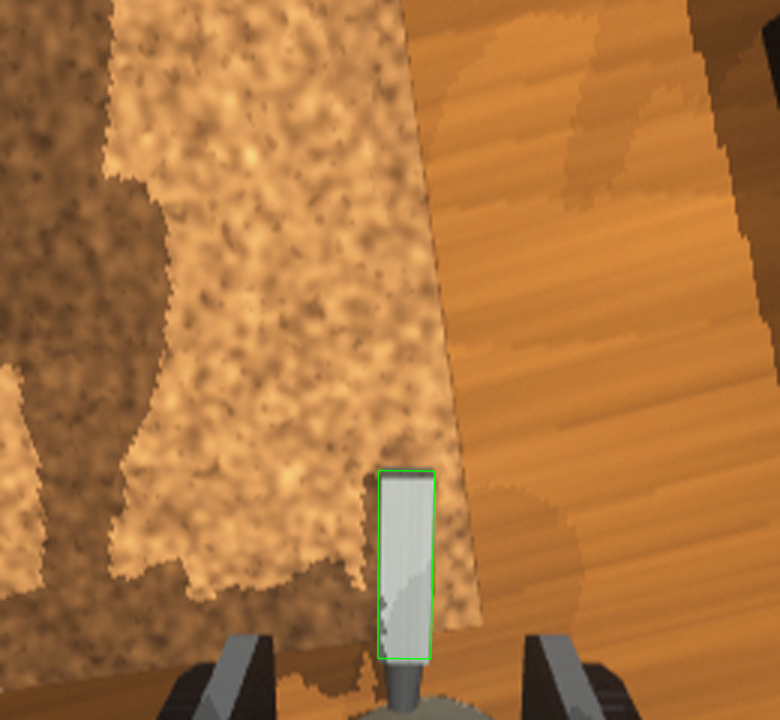

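Call:
{"op": "play_rows", "data": {"motion": [[[-0.1,0.05,0.9,0,-0.15,0.05,50],[-0.05,0.05,0.9,0,-0.15,0.05,50],[0,0,0.9,0,0,0,50],[0,0,0.9,0,0,0,50],[0,0,0.9,0,0,0,50]]]}}

```text
time: 47.0
ee_pos: [0.6504, -0.2297, 0.0504]
eef_rot: [0.006, 0.133, 0.991, -0.002]
ft_force: [-0.6, 0.1, 0.5]
gripper_width: 0.0429
```

```bash
python3 - <<'E'
from h import *
plan([((.6483,-.2312,.0225),2.872)],50)
w=cam("side"); crop(w,270,220,160,130,5,"s32.png")
E
```

```text
t 47.0 P [ 0.6504 -0.2297  0.0504] yaw 2.874 tilt 0.0133 w 0.0429 F [-0.6  0.1  0.5] q [-0.39  0.36  1.26 -0.    1.51 -1.69]
[[0.05,-0.05,0.7,-0.01,0.08,0.01,50],[0.05,-0.05,0.7,-0.01,0.08,0.01,50],[0,0,0,0,0,0,50],[0,0,0,0,0,0,50],[0,0,0,0,0,0,50]]
```

View pics/s32.png

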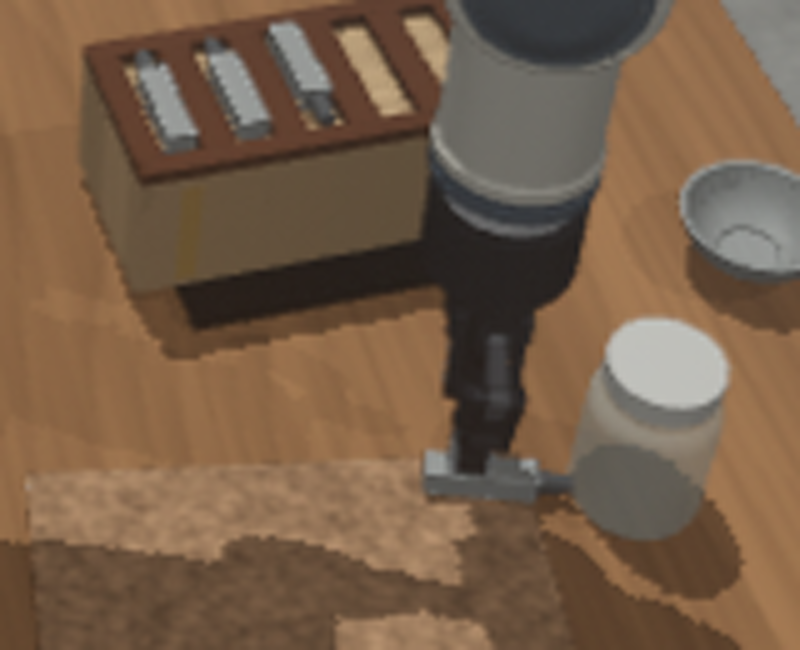

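Call:
{"op": "play_rows", "data": {"motion": [[[0.05,-0.05,0.7,0,0.08,0,50],[0.05,-0.05,0.7,0,0.08,0,50],[0,0,0,0,0,0,50],[0,0,0,0,0,0,0],[0,0,0,0,0,0,0]]]}}

```text
time: 47.55
ee_pos: [0.6465, -0.2298, 0.017]
eef_rot: [-0.003, 0.133, 0.991, -0.0]
ft_force: [-2.1, 1.5, 7.7]
gripper_width: 0.0145
```

Call:
{"op": "play_rows", "data": {"motion": [[[0,0,0,0,0,0,0],[0,0,0,0,0,0,0],[0.3,0,-0.15,0,0,0,0],[0.5,0,0,0,0,0,0],[0.6,0,0,0,0,0,0]]]}}

```text
time: 48.05
ee_pos: [0.6198, -0.2226, 0.0224]
eef_rot: [-0.002, 0.133, 0.991, -0.0]
ft_force: [0.1, 0.5, -0.9]
gripper_width: 0.014
```

```bash
python3 - <<'E'
from h import *
plan([],50)
w=cam("side"); crop(w,270,220,160,130,5,"s33.png")
E
```

```text
t 48.05 P [ 0.6198 -0.2226  0.0224] yaw 2.874 tilt 0.0034 w 0.014 F [ 0.1  0.5 -0.9] q [-0.4   0.31  1.37 -0.    1.46 -1.7 ]
```

View pics/s33.png

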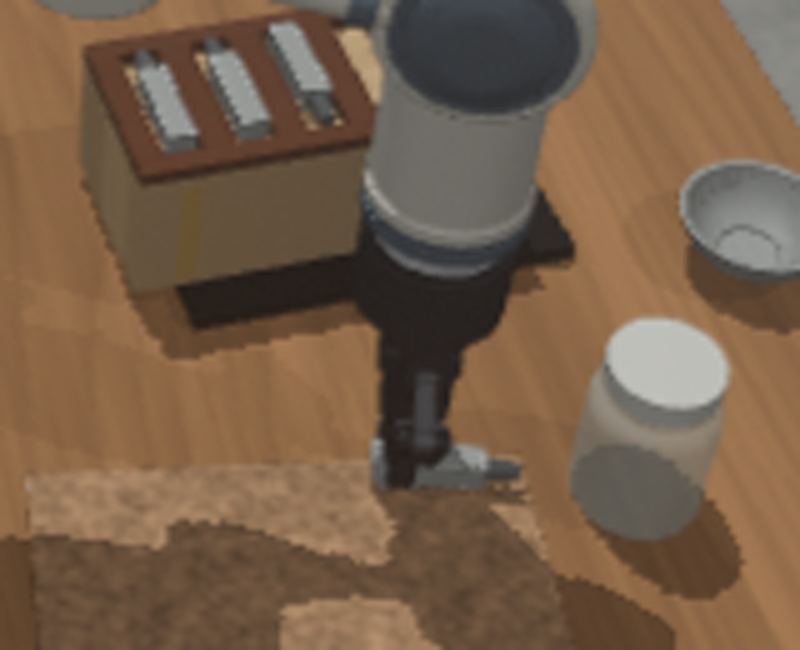

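Call:
{"op": "play_rows", "data": {"motion": [[[0,0,0.12,0,0,0,0],[0,0,0,0,0,0,45],[0,0,0,0,0,0,45],[0,0,0,0,0,0,45],[0,0,0,0,0,0,45]]]}}

```text
time: 48.6
ee_pos: [0.6199, -0.2228, 0.0223]
eef_rot: [-0.0, 0.133, 0.991, -0.001]
ft_force: [-0.6, 1.4, -0.1]
gripper_width: 0.0385
```

Call:
{"op": "play_rows", "data": {"motion": [[[0,0,-1,0,0,0,45],[0,0,-1,0,0,0,45],[0,0,-1,0,0,0,45],[0,0,-0.7,0,0,0,45],[0,0,0,0,0,0,45]]]}}

```text
time: 49.1
ee_pos: [0.6201, -0.2226, 0.0975]
eef_rot: [-0.001, 0.133, 0.991, -0.001]
ft_force: [0.7, 0.2, 0.3]
gripper_width: 0.0384
```

```bash
python3 st.py w34.png .639 -.228 -.27 0 3.1416
```

```text
stamp [ 0.6398 -0.2268 -0.27  ] cost -0.461
target [ 0.6398 -0.2268]
t 49.15 P [ 0.6197 -0.2225  0.0962] yaw 2.874 tilt 0.0038 w 0.0384 F [-0.9 -0.4 -0.6] q [-0.4   0.27  1.29 -0.    1.59 -1.7 ]
[[-0.35,0.02,0.77,0,-0.01,0.01,50],[-0.34,0.02,0.77,0,-0.01,0.01,50],[-0.34,0.02,0.77,0,-0.01,0.01,50],[0,0,0.71,0,0,0,50],[0,0,0.71,0,0,0,50]]
```

View pics/w34.png

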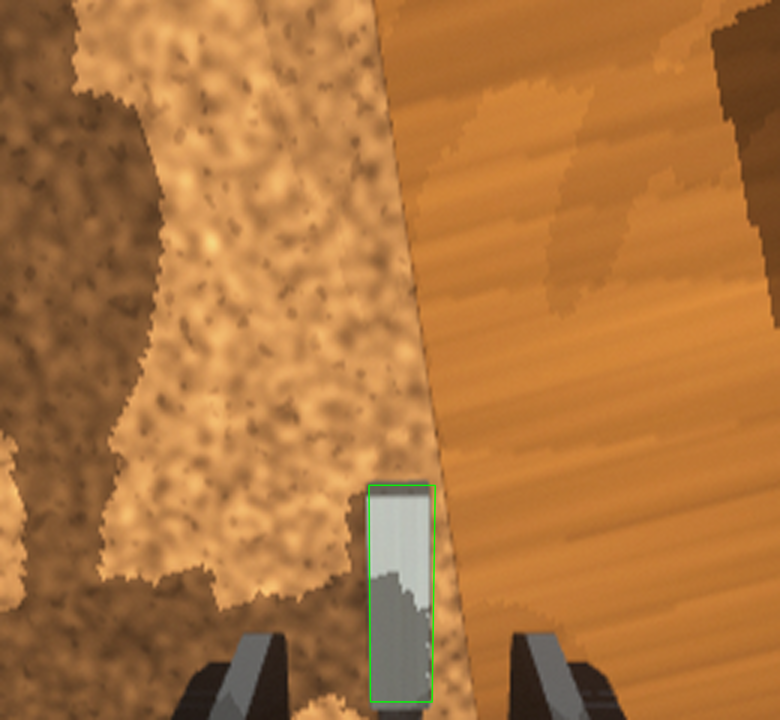

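Call:
{"op": "play_rows", "data": {"motion": [[[-0.4,0.02,0.6,0,0,0,45],[-0.4,0.02,0.8,0,0,0,45],[-0.3,0,0.8,0,0,0,45],[0,0,0.8,0,0,0,45],[0,0,0.6,0,0,0,45]]]}}

```text
time: 49.65
ee_pos: [0.6411, -0.2272, 0.013]
eef_rot: [-0.005, 0.133, 0.991, 0.0]
ft_force: [-0.5, 0.3, -0.4]
gripper_width: 0.0385
```

```bash
python3 - <<'E'
from h import *
plan([((.6413,-.2273,.0225),2.872)],45)
E
```

```text
t 49.65 P [ 0.6411 -0.2272  0.013 ] yaw 2.874 tilt 0.0095 w 0.0385 F [-0.5  0.3 -0.4] q [-0.39  0.38  1.3  -0.    1.47 -1.69]
[[-0.01,0,-0.47,0,-0.12,0.03,45],[0,0,0,0,0,0,45],[0,0,0,0,0,0,45],[0,0,0,0,0,0,45],[0,0,0,0,0,0,45]]
```

Call:
{"op": "play_rows", "data": {"motion": [[[0,0,-0.45,0,-0.1,0,45],[0,0,0,0,0,0,45],[0,0,0,0,0,0,45],[0,0,0,0,0,0,45],[0,0,0,0,0,0,45]]]}}

```text
time: 50.15
ee_pos: [0.6391, -0.2265, 0.0163]
eef_rot: [-0.004, 0.133, 0.991, 0.001]
ft_force: [-0.4, -0.5, -0.6]
gripper_width: 0.0383
```

```bash
python3 - <<'E'
from h import *
plan([((.6413,-.2273,.0225),2.872)],45)
E
```

```text
t 50.15 P [ 0.6391 -0.2265  0.0163] yaw 2.874 tilt 0.0081 w 0.0383 F [-0.4 -0.5 -0.6] q [-0.39  0.37  1.31 -0.    1.47 -1.69]
[[-0.11,-0.01,-0.31,0,-0.1,0.03,45],[0,0,0,0,0,0,45],[0,0,0,0,0,0,45],[0,0,0,0,0,0,45],[0,0,0,0,0,0,45]]
```

Call:
{"op": "play_rows", "data": {"motion": [[[-0.1,0,-0.3,0,-0.1,0,45],[0,0,0,0,0,0,45],[0,0,0,0,0,0,0],[0,0,0,0,0,0,0],[0,0,0,0,0,0,0]]]}}

```text
time: 50.65
ee_pos: [0.6416, -0.2272, 0.0239]
eef_rot: [0.001, 0.133, 0.991, -0.0]
ft_force: [-0.3, -0.0, -0.4]
gripper_width: 0.0129
```

Call:
{"op": "play_rows", "data": {"motion": [[[0,0,0,0,0,0,0],[0,0,0,0,0,0,0],[0,0,-0.5,0,0,0,0],[0,0,-1,0,0,0,0],[0,0,-1,0,0,0,0]]]}}

```text
time: 51.15
ee_pos: [0.6389, -0.2262, 0.0705]
eef_rot: [-0.004, 0.133, 0.991, 0.001]
ft_force: [0.4, -1.0, -1.3]
gripper_width: 0.0134
```

Call:
{"op": "play_rows", "data": {"motion": [[[0,0,-1,0,0,0,0],[0,0,-1,0,0,0,0],[0,0,-1,0,0,0,0],[0,0,-1,0,0,0,0],[0,0,0,0,0,0,0]]]}}

```text
time: 51.65
ee_pos: [0.6401, -0.2266, 0.1596]
eef_rot: [-0.001, 0.133, 0.991, 0.0]
ft_force: [-0.3, -0.6, 0.2]
gripper_width: 0.0131
```

```bash
python3 - <<'E'
from h import *
w=cam("wrist"); crop(w,150,100,260,200,3,"w35.png")
c=np.array([.6188,-.0163]); pk=pockets(c,.083)
plan([((*pk[3],.165),1.654)],0)
E
```

```text
t 51.7 P [ 0.6396 -0.2264  0.1576] yaw 2.874 tilt 0.0047 w 0.0127 F [-0.5 -0.3 -1. ] q [-0.39  0.31  1.14  0.    1.7  -1.69]
[[0.11,0.66,-0.02,0,0,0.95,0],[0.16,0.65,-0.02,0,0,0.95,0],[0.21,0.64,-0.02,0,0,0.95,0],[0.26,0.62,-0.02,0,0,0.95,0],[0.31,0.6,-0.02,0,0,0.95,0]]
[[0.35,0.57,-0.02,0,0,0.95,0],[0.39,0.54,-0.02,0,0,0.95,0],[0.43,0.51,-0.02,0,0,0.95,0],[0.47,0.48,-0.02,0,0,0.95,0],[0.51,0.44,-0.02,0,0,0.95,0]]
[[0.54,0.4,-0.02,0,0,0.95,0],[0.57,0.36,-0.02,0,0,0.95,0],[0.59,0.31,-0.02,0,0,0.95,0],[0.62,0.27,-0.02,0,0,0.95,0],[0.63,0.22,-0.02,0,0,0.95,0]]
[[0.65,0.17,-0.02,0,0,0.95,0],[0,0,0,0,0,0,0],[0,0,0,0,0,0,0],[0,0,0,0,0,0,0],[0,0,0,0,0,0,0]]
```

View pics/w35.png

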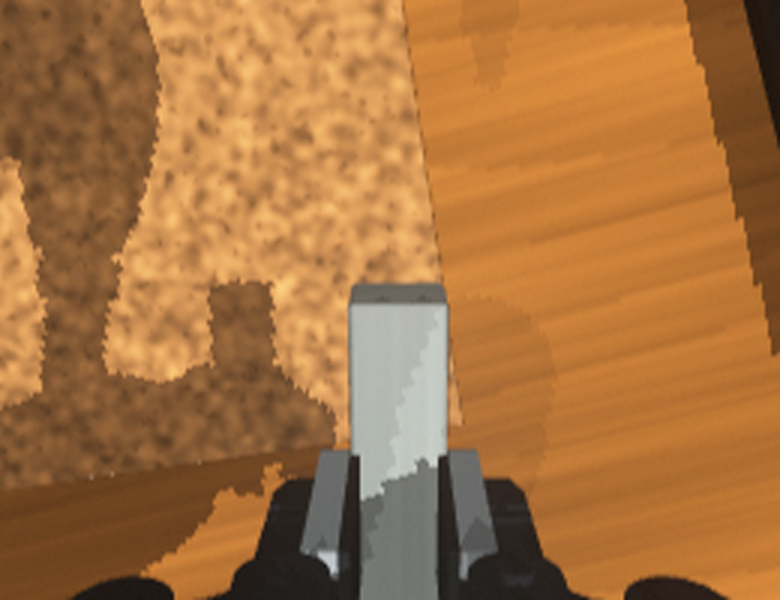

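Call:
{"op": "play_rows", "data": {"motion": [[[0.1,0.66,-0.05,0,0,0.95,0],[0.15,0.65,-0.05,0,0,0.95,0],[0.2,0.65,-0.05,0,0,0.95,0],[0.25,0.6,-0.05,0,0,0.95,0],[0.3,0.6,-0.05,0,0,0.95,0]]]}}

```text
time: 52.2
ee_pos: [0.6447, -0.1595, 0.1536]
eef_rot: [-0.008, 0.326, 0.945, -0.0]
ft_force: [-0.7, 0.2, -1.3]
gripper_width: 0.0131
```

Call:
{"op": "play_rows", "data": {"motion": [[[0.35,0.57,-0.05,0,0,0.95,0],[0.4,0.55,-0.05,0,0,0.95,0],[0.45,0.5,-0.05,0,0,0.95,0],[0.45,0.5,-0.05,0,0,0.95,0],[0.5,0.45,-0.05,0,0,0.95,0]]]}}

```text
time: 52.7
ee_pos: [0.65, -0.0891, 0.1479]
eef_rot: [-0.015, 0.506, 0.862, -0.004]
ft_force: [-0.8, 0.6, -1.2]
gripper_width: 0.013
```

```bash
python3 - <<'E'
from h import *
c=np.array([.6188,-.0163]); pk=pockets(c,.083)
plan([((*pk[3],.16),1.654)],0)
E
```

```text
t 52.7 P [ 0.65   -0.0891  0.1479] yaw 2.08 tilt 0.0315 w 0.013 F [-0.8  0.6 -1.2] q [-0.19  0.27  1.2   0.    1.71 -0.7 ]
[[0.51,0.39,-0.1,-0.06,-0.04,0.89,0],[0.54,0.35,-0.1,-0.06,-0.04,0.89,0],[0.56,0.31,-0.1,-0.06,-0.04,0.89,0],[0.58,0.27,-0.1,-0.06,-0.04,0.89,0],[0.6,0.23,-0.1,-0.06,-0.04,0.89,0]]
[[0.61,0.18,-0.1,-0.06,-0.04,0.89,0],[0,0,0,0,0,0,0],[0,0,0,0,0,0,0],[0,0,0,0,0,0,0],[0,0,0,0,0,0,0]]
```

Call:
{"op": "play_rows", "data": {"motion": [[[0.5,0.4,-0.2,-0.1,-0.1,0.89,0],[0.55,0.35,-0.2,-0.1,-0.1,0.89,0],[0.55,0.3,-0.15,-0.1,0,0.89,0],[0.6,0.25,-0.1,0,0,0.89,0],[0.6,0.2,-0.1,0,0,0.89,0]]]}}

```text
time: 53.2
ee_pos: [0.6553, -0.0223, 0.152]
eef_rot: [-0.008, 0.657, 0.754, -0.003]
ft_force: [-0.6, 0.4, -1.0]
gripper_width: 0.0128
```

Call:
{"op": "play_rows", "data": {"motion": [[[0.55,0.15,0,0,0,0.85,0],[0,0,0.3,0,0,0,0],[0,0,0,0,0,0,0],[0,0,0,0,0,0,0],[0,0,0,0,0,0,0]]]}}

```text
time: 53.7
ee_pos: [0.6542, -0.0099, 0.1383]
eef_rot: [-0.012, 0.681, 0.732, -0.007]
ft_force: [-0.5, -0.1, -0.4]
gripper_width: 0.0131
```

```bash
python3 look.py w36.png 3 .13
```

```text
t 53.8 P [ 0.6543 -0.0099  0.1388] yaw 1.642 tilt 0.0261 w 0.013 F [-0.4  0.3 -1. ] q [-0.07  0.26  1.22  0.    1.68 -0.14]
[[-0.17,0.32,0.43,-0.31,-0.1,-0.15,0],[0,0,0,0,0,0,0],[0,0,0,0,0,0,0],[0,0,0,0,0,0,0],[0,0,0,0,0,0,0]]
```

View pics/w36.png

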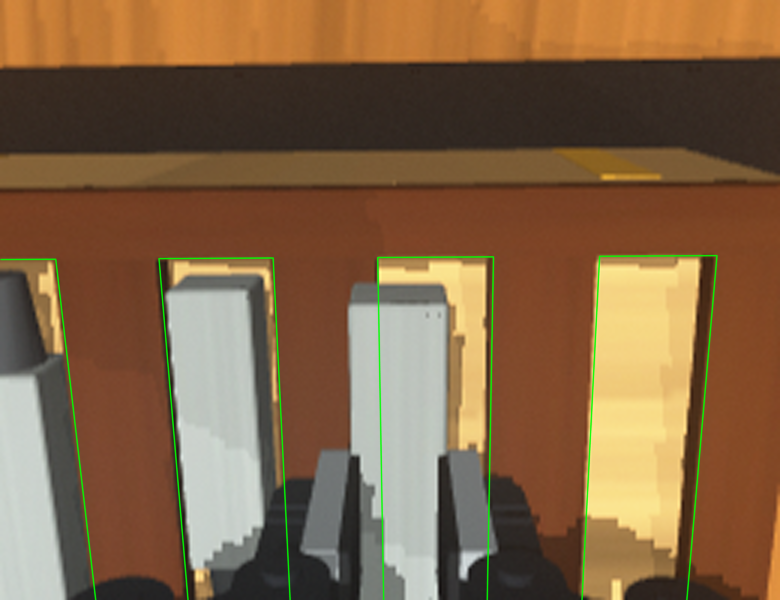

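Call:
{"op": "play_rows", "data": {"motion": [[[-0.17,0.3,0.05,-0.3,-0.1,-0.15,0],[0,0,0.3,0,0,0,0],[0,0,0,0,0,0,0],[0,0,0,0,0,0,0],[0,0,0,0,0,0,0]]]}}

```text
time: 54.3
ee_pos: [0.6613, -0.0142, 0.1316]
eef_rot: [0.001, 0.677, 0.736, 0.001]
ft_force: [-0.5, 0.5, -1.0]
gripper_width: 0.0129
```

```bash
python3 look.py w37.png 3 .1165
```

```text
t 54.4 P [ 0.6614 -0.0142  0.1318] yaw 1.655 tilt 0.0032 w 0.013 F [ 0.3  0.6 -1.1] q [-0.07  0.26  1.24 -0.    1.64 -0.16]
[[0.07,-0.04,0.77,0.04,0.01,0.01,0],[0,0,0,0,0,0,0],[0,0,0,0,0,0,0],[0,0,0,0,0,0,0],[0,0,0,0,0,0,0]]
```

View pics/w37.png

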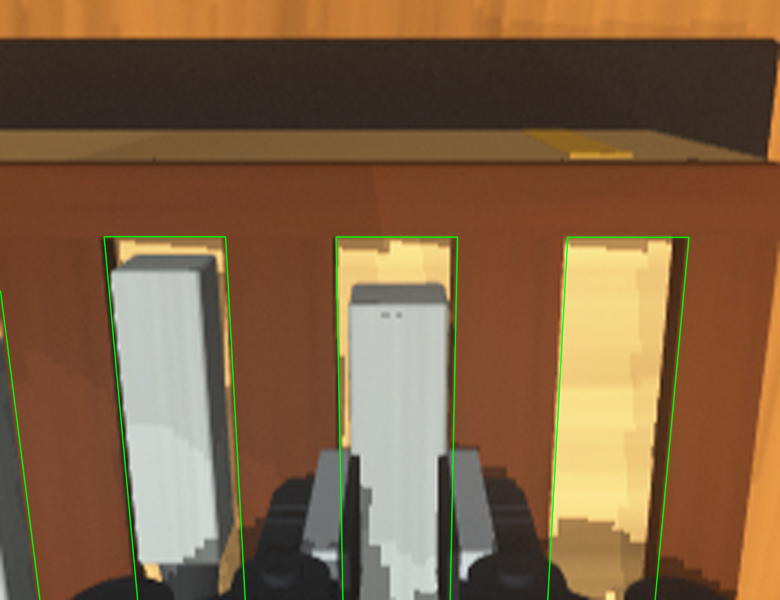

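Call:
{"op": "play_rows", "data": {"motion": [[[0.05,-0.05,0.4,0,0,0,0],[0,0,0.35,0,0,0,0],[0,0,0,0,0,0,0],[0,0,0,0,0,0,0],[0,0,0,0,0,0,0]]]}}

```text
time: 54.9
ee_pos: [0.6601, -0.0129, 0.1149]
eef_rot: [0.001, 0.677, 0.736, 0.0]
ft_force: [0.3, 0.0, -1.1]
gripper_width: 0.013
```

```bash
python3 look.py w38.png 3 .1165
```

```text
t 55.0 P [ 0.6602 -0.013   0.1152] yaw 1.655 tilt 0.0027 w 0.0127 F [-0.4  0.7 -0.8] q [-0.07  0.26  1.27 -0.    1.61 -0.16]
[[0.01,0.02,-0.06,0.03,0.01,0.02,0],[0,0,0,0,0,0,0],[0,0,0,0,0,0,0],[0,0,0,0,0,0,0],[0,0,0,0,0,0,0]]
```

View pics/w38.png

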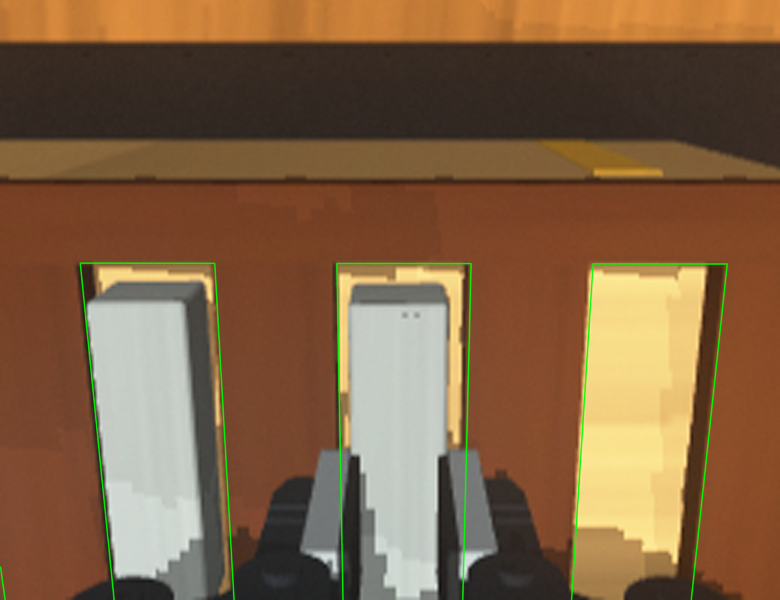

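Call:
{"op": "play_rows", "data": {"motion": [[[0,0.05,0,0,0,0,32],[0,0,0,0,0,0,32],[0,0,0,0,0,0,32],[0,0,0,0,0,0,32],[0,0,-0.5,0,0,0,32]]]}}

```text
time: 55.5
ee_pos: [0.6613, -0.0129, 0.1256]
eef_rot: [0.001, 0.677, 0.736, 0.001]
ft_force: [-0.7, -0.8, -0.3]
gripper_width: 0.0275
```

Call:
{"op": "play_rows", "data": {"motion": [[[0,0,-1,0,0,0,32],[0,0,-1,0,0,0,32],[0,0,-1,0,0,0,32],[0,0,-1,0,0,0,32],[0,0,-1,0,0,0,32]]]}}

```text
time: 56.0
ee_pos: [0.6601, -0.0128, 0.2307]
eef_rot: [0.0, 0.677, 0.736, 0.0]
ft_force: [0.3, 0.1, 0.2]
gripper_width: 0.0273
```

```bash
python3 look.py w39.png 3 .1165; python3 - <<'E'
from h import *
t=cam("top"); b,p=segrect(t,180,185,225,260,lambda s:(s[...,0]>190),.024)
crop(t,160,170,80,100,6,"t39.png",[p]); s=cam("side"); cv2.imwrite("pics/s39.png",s["pixels"][:,:,::-1])
E
```

```text
t 56.1 P [ 0.6613 -0.0128  0.2343] yaw 1.655 tilt 0.0078 w 0.0274 F [ 0.2 -0.   0.3] q [-0.07  0.25  1.07 -0.    1.82 -0.16]
[[0,-0.01,0.98,0.02,0,0,0],[0,-0.01,0.98,0.02,0,0,0],[0,-0.01,0.98,0.02,0,0,0],[0,-0.01,0.98,0.02,0,0,0],[0,-0.01,0.98,0.02,0,0,0]]
[[0,-0.01,0.98,0.02,0,0,0],[0,0,0,0,0,0,0],[0,0,0,0,0,0,0],[0,0,0,0,0,0,0],[0,0,0,0,0,0,0]]
rect [0.4476 0.3538] yaw 0.027 or -3.115 [0.1089, 0.2244]
```

View pics/w39.png

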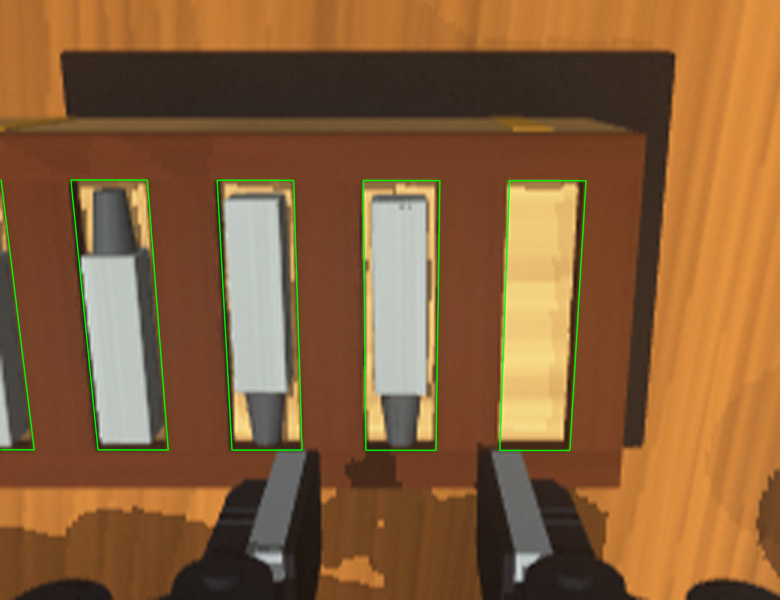

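View pics/t39.png

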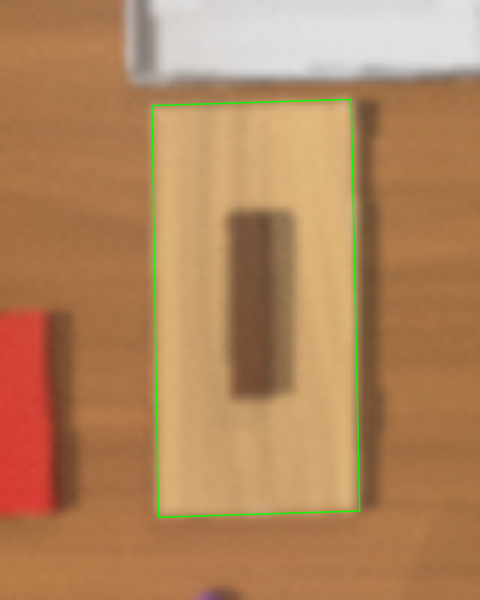

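View pics/s39.png

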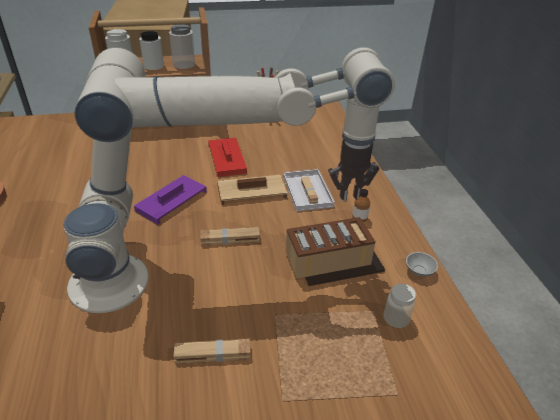

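```bash
python3 - <<'E'
from h import *
plan([((.4476,.3538,.19),3.168)],50)
E
```

```text
t 56.2 P [ 0.6604 -0.0128  0.2294] yaw 1.655 tilt 0.0015 w 0.0278 F [ 0.5  1.1 -0.6] q [-0.07  0.25  1.07 -0.    1.81 -0.16]
[[0.87,-0.41,0.09,0,0,-0.86,50],[0.9,-0.35,0.09,0,0,-0.86,50],[0.92,-0.29,0.09,0,0,-0.86,50],[0.94,-0.22,0.09,0,0,-0.86,50],[0.95,-0.16,0.09,0,0,-0.86,50]]
[[0.96,-0.09,0.09,0,0,-0.86,50],[0.96,-0.03,0.09,0,0,-0.86,50],[0.96,0.04,0.09,0,0,-0.86,50],[0.96,0.1,0.09,0,0,-0.86,50],[0.95,0.17,0.09,0,0,-0.86,50]]
[[0.93,0.23,0.09,0,0,-0.86,50],[0.92,0.3,0.09,0,0,-0.86,50],[0.89,0.36,0.09,0,0,-0.86,50],[0.87,0.42,0.09,0,0,-0.86,50],[0.84,0.48,0.09,0,0,-0.86,50]]
[[0.8,0.54,0.09,0,0,-0.86,50],[0.76,0.59,0.09,0,0,-0.86,50],[0.72,0.64,0.09,0,0,-0.86,50],[0.67,0.69,0.09,0,0,-0.86,50],[0.62,0.73,0.09,0,0,-0.86,50]]
[[0.57,0.77,0.09,0,0,-0.86,50],[0.52,0.81,0.09,0,0,-0.86,50],[0,0,0,0,0,0,50],[0,0,0,0,0,0,50],[0,0,0,0,0,0,50]]
```

Call:
{"op": "play_rows", "data": {"motion": [[[0.87,-0.4,0.05,0,0,-0.86,60],[0.9,-0.35,0.05,0,0,-0.86,60],[0.92,-0.3,0.05,0,0,-0.86,60],[0.94,-0.2,0.05,0,0,-0.86,60],[0.95,-0.15,0.05,0,0,-0.86,60]]]}}

```text
time: 56.7
ee_pos: [0.609, 0.0705, 0.213]
eef_rot: [-0.005, 0.537, 0.843, -0.004]
ft_force: [-1.0, 0.5, -0.5]
gripper_width: 0.0511
```

Call:
{"op": "play_rows", "data": {"motion": [[[0.96,-0.1,0.05,0,0,-0.86,60],[0.96,0,0.05,0,0,-0.86,60],[0.96,0.05,0.05,0,0,-0.86,60],[0.96,0.1,0.05,0,0,-0.86,60],[0.95,0.15,0.05,0,0,-0.86,60]]]}}

```text
time: 57.2
ee_pos: [0.5538, 0.156, 0.1969]
eef_rot: [-0.013, 0.378, 0.926, -0.008]
ft_force: [0.2, 0.1, -0.5]
gripper_width: 0.0514
```

Call:
{"op": "play_rows", "data": {"motion": [[[0.93,0.25,0.05,0,0,-0.86,60],[0.92,0.3,0.05,0,0,-0.86,60],[0.9,0.35,0.05,0,0,-0.86,60],[0.87,0.4,0.05,0,0,-0.86,60],[0.85,0.5,0.05,0,0,-0.86,60]]]}}

```text
time: 57.7
ee_pos: [0.4965, 0.2402, 0.1819]
eef_rot: [-0.021, 0.207, 0.978, -0.009]
ft_force: [-0.3, 0.1, -0.2]
gripper_width: 0.0509
```

```bash
python3 - <<'E'
from h import *
plan([((.4476,.3538,.17),3.168)],50)
E
```

```text
t 57.7 P [0.4965 0.2402 0.1819] yaw 2.724 tilt 0.0465 w 0.0509 F [-0.3  0.1 -0.2] q [ 0.38 -0.    1.44  0.01  1.76 -0.77]
[[0.64,0.6,0.09,-0.03,-0.08,-0.79,50],[0.61,0.64,0.09,-0.03,-0.08,-0.79,50],[0.56,0.68,0.09,-0.03,-0.08,-0.79,50],[0.52,0.71,0.09,-0.03,-0.08,-0.79,50],[0.48,0.74,0.09,-0.03,-0.08,-0.79,50]]
[[0.43,0.77,0.09,-0.03,-0.08,-0.79,50],[0.38,0.8,0.08,-0.03,-0.08,-0.79,50],[0,0,0,0,0,0,50],[0,0,0,0,0,0,50],[0,0,0,0,0,0,50]]
```

Call:
{"op": "play_rows", "data": {"motion": [[[0.65,0.6,0.05,-0.05,-0.1,-0.79,60],[0.6,0.65,0.05,-0.05,-0.1,-0.79,60],[0.55,0.7,0.05,-0.05,-0.1,-0.79,60],[0.5,0.7,0.05,-0.05,-0.1,-0.79,60],[0.5,0.75,0.05,0,-0.1,-0.79,60]]]}}

```text
time: 58.2
ee_pos: [0.456, 0.3229, 0.166]
eef_rot: [-0.007, 0.044, 0.999, -0.006]
ft_force: [-0.1, 0.8, 0.7]
gripper_width: 0.0512
```

Call:
{"op": "play_rows", "data": {"motion": [[[0.45,0.75,0,0,-0.1,-0.79,60],[0.4,0.75,0,0,0,-0.79,60],[0,0,0,0,0,0,60],[0,0,0,0,0,0,60],[0,0,0,0,0,0,60]]]}}

```text
time: 58.7
ee_pos: [0.4359, 0.3541, 0.1563]
eef_rot: [-0.009, -0.023, 1.0, -0.009]
ft_force: [-0.0, -0.5, 0.4]
gripper_width: 0.0511
```

```bash
python3 - <<'E'
from h import *
w=cam("wrist")
A=rectpts(.4476,.3538,.024,.027,.224,.11); B=rectpts(.4476,.3538,.052,.027,.1,.02)
im=w["pixels"][:,:,::-1].copy(); crop(w,100,20,380,290,2,"w41.png",[w2p(w,A),w2p(w,B)])
plan([((.4476,.3538,.08),3.168)],50)
E
```

```text
t 58.75 P [0.436  0.3539 0.1563] yaw -3.096 tilt 0.0267 w 0.0513 F [-0.  -0.  -0.3] q [ 0.62  0.01  1.47 -0.01  1.69 -0.99]
[[-0.16,0.01,0.95,-0.06,-0.06,0.06,50],[-0.16,0.01,0.95,-0.06,-0.06,0.06,50],[-0.15,0,0.95,-0.06,-0.06,0.06,50],[-0.15,0,0.95,-0.06,-0.06,0.06,50],[0,0,0,0,0,0,50]]
```

View pics/w41.png

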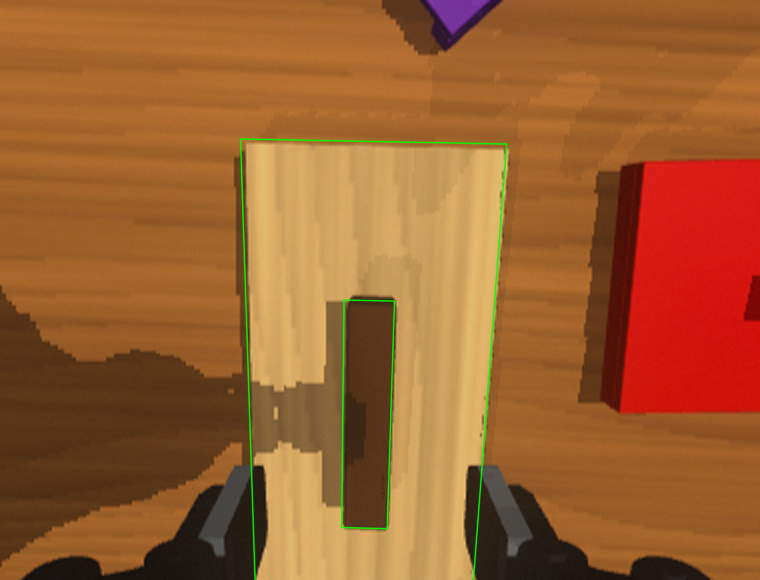

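Call:
{"op": "play_rows", "data": {"motion": [[[-0.2,0,0.95,-0.15,-0.15,0.15,60],[-0.2,0,0.95,-0.1,-0.1,0.1,60],[-0.15,0,0.95,0,0,0,60],[0,0,0.95,0,0,0,60],[0,0,0,0,0,0,60]]]}}

```text
time: 59.25
ee_pos: [0.4497, 0.3506, 0.0786]
eef_rot: [0.002, -0.008, 1.0, 0.001]
ft_force: [0.2, 0.3, -0.5]
gripper_width: 0.0516
```

```bash
python3 - <<'E'
from h import *
w=cam("wrist"); B=rectpts(.447,.354,.052,.027,.1,.02)
crop(w,150,40,260,240,3,"w42.png",[w2p(w,B)])
plan([((.447,.354,.041),3.168)],50)
E
```

```text
t 59.3 P [0.4504 0.351  0.0804] yaw -3.125 tilt 0.0074 w 0.0512 F [ 0.4  0.4 -0.5] q [ 0.6   0.04  1.58 -0.    1.52 -0.98]
[[0.09,0.07,0.98,0.02,0.04,-0.06,50],[0.09,0.07,0.98,0.02,0.04,-0.06,50],[0,0,0,0,0,0,50],[0,0,0,0,0,0,50],[0,0,0,0,0,0,50]]
```

View pics/w42.png

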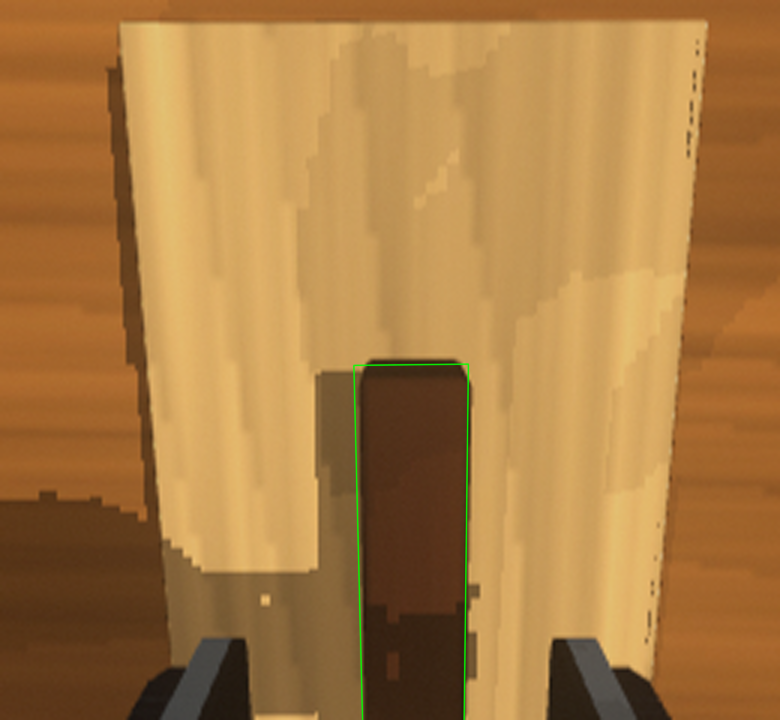

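Call:
{"op": "play_rows", "data": {"motion": [[[0.1,0.08,0.9,0,0.05,-0.1,60],[0.1,0.08,0.9,0,0,0,60],[0,0,0,0,0,0,60],[0,0,0,0,0,0,60],[0,0,0,0,0,0,60]]]}}

```text
time: 59.8
ee_pos: [0.4486, 0.3551, 0.0467]
eef_rot: [0.004, -0.012, 1.0, 0.004]
ft_force: [0.2, 0.3, -0.5]
gripper_width: 0.0517
```

```bash
python3 - <<'E'
from h import *
plan([((.447,.354,.041),3.168)],50)
E
```

```text
t 59.8 P [0.4486 0.3551 0.0467] yaw -3.117 tilt 0.0106 w 0.0517 F [ 0.2  0.3 -0.5] q [ 0.61  0.06  1.61  0.    1.46 -0.99]
[[0.09,-0.06,0.29,0.09,0.1,-0.03,50],[0,0,0,0,0,0,50],[0,0,0,0,0,0,50],[0,0,0,0,0,0,50],[0,0,0,0,0,0,50]]
```

Call:
{"op": "play_rows", "data": {"motion": [[[0.08,-0.05,0.28,0.1,0.1,0,60],[0,0,0,0,0,0,60],[0,0,0,0,0,0,60],[0,0,0,0,0,0,60],[0,0,0,0,0,0,60]]]}}

```text
time: 60.3
ee_pos: [0.4482, 0.3548, 0.0434]
eef_rot: [0.001, -0.012, 1.0, 0.0]
ft_force: [0.4, 0.1, 0.0]
gripper_width: 0.0513
```

```bash
python3 - <<'E'
from h import *
plan([((.447,.354,.041),3.168)],50)
E
```

```text
t 60.3 P [0.4482 0.3548 0.0434] yaw -3.117 tilt 0.0027 w 0.0513 F [0.4 0.1 0. ] q [ 0.61  0.07  1.61 -0.    1.46 -0.98]
[[0.06,-0.04,0.12,0.01,0.03,-0.03,50],[0,0,0,0,0,0,50],[0,0,0,0,0,0,50],[0,0,0,0,0,0,50],[0,0,0,0,0,0,50]]
```

Call:
{"op": "play_rows", "data": {"motion": [[[0,0,0.1,0,0,0,30],[0,0,0,0,0,0,0],[0,0,0,0,0,0,0],[0,0,0,0,0,0,0],[0,0,0,0,0,0,0]]], "force": 110}}

```text
time: 60.8
ee_pos: [0.4485, 0.355, 0.042]
eef_rot: [0.002, -0.012, 1.0, 0.001]
ft_force: [0.5, -0.5, -0.1]
gripper_width: 0.0178
```

```bash
python3 - <<'E'
from h import *
cam("wrist");cam("wrist")
plan([((.45,.35,.2),3.168)],0)
E
```

```text
t 60.9 P [0.4485 0.355  0.042 ] yaw -3.117 tilt 0.0036 w 0.018 F [-0.1  1.1  0.3] q [ 0.61  0.07  1.61 -0.    1.46 -0.98]
[[-0.01,-0.03,-0.99,0,0.01,0,0],[-0.01,-0.03,-0.99,0,0.01,0,0],[-0.01,-0.03,-0.99,0,0.01,0,0],[-0.01,-0.03,-0.99,0,0.01,0,0],[-0.01,-0.03,-0.99,0,0.01,0,0]]
[[-0.01,-0.03,-0.99,0,0.01,0,0],[-0.01,-0.03,-0.99,0,0.01,0,0],[-0.01,-0.03,-0.99,0,0.01,0,0],[0,0,0,0,0,0,0],[0,0,0,0,0,0,0]]
```

Call:
{"op": "play_rows", "data": {"motion": [[[0,0,-0.4,0,0,0,0],[0,0,-0.7,0,0,0,0],[0,0,-0.9,0,0,0,0],[0,0,-0.9,0,0,0,0],[0,0,-0.9,0,0,0,0]]]}}

```text
time: 61.4
ee_pos: [0.4455, 0.353, 0.1169]
eef_rot: [-0.003, -0.012, 1.0, -0.002]
ft_force: [1.2, 0.9, -2.1]
gripper_width: 0.018
```

Call:
{"op": "play_rows", "data": {"motion": [[[0,0,-0.9,0,0,0,0],[0,0,-0.9,0,0,0,0],[0,0,-0.9,0,0,0,0],[0,0,-0.9,0,0,0,0],[0,0,-0.5,0,0,0,0]]]}}

```text
time: 61.9
ee_pos: [0.4456, 0.3532, 0.2077]
eef_rot: [-0.002, -0.012, 1.0, -0.002]
ft_force: [0.2, 0.4, -1.7]
gripper_width: 0.0174
```

```bash
python3 - <<'E'
from h import *
w=cam("wrist"); cv2.imwrite("pics/w43.png",w["pixels"][:,:,::-1])
s=cam("side"); cv2.imwrite("pics/s43.png",s["pixels"][:,:,::-1])
plan([((.618,-.016,.2),3.2246)],0)
E
```

```text
t 62.0 P [0.446  0.3534 0.2077] yaw -3.117 tilt 0.0035 w 0.0178 F [ 0.1  0.7 -2.2] q [ 0.61  0.01  1.38 -0.    1.76 -0.98]
[[-0.39,-0.89,0.02,0,0,-0.03,0],[-0.39,-0.89,0.02,0,0,-0.03,0],[-0.38,-0.89,0.02,0,0,-0.03,0],[-0.38,-0.89,0.02,0,0,-0.03,0],[-0.38,-0.89,0.02,0,0,-0.03,0]]
[[-0.38,-0.89,0.02,0,0,-0.03,0],[-0.37,-0.9,0.02,0,0,-0.03,0],[-0.37,-0.9,0.02,0,0,-0.03,0],[-0.37,-0.9,0.02,0,0,-0.03,0],[-0.37,-0.9,0.02,0,0,-0.03,0]]
[[-0.36,-0.9,0.02,0,0,-0.03,0],[-0.36,-0.9,0.02,0,0,-0.03,0],[-0.36,-0.9,0.02,0,0,-0.03,0],[-0.36,-0.9,0.02,0,0,-0.03,0],[-0.35,-0.9,0.02,0,0,-0.03,0]]
[[-0.35,-0.9,0.02,0,0,-0.03,0],[-0.35,-0.91,0.02,0,0,-0.03,0],[-0.35,-0.91,0.02,0,0,-0.03,0],[-0.34,-0.91,0.02,0,0,-0.03,0],[-0.34,-0.91,0.02,0,0,-0.03,0]]
[[-0.34,-0.91,0.02,0,0,-0.03,0],[0,0,0,0,0,0,0],[0,0,0,0,0,0,0],[0,0,0,0,0,0,0],[0,0,0,0,0,0,0]]
```

View pics/w43.png

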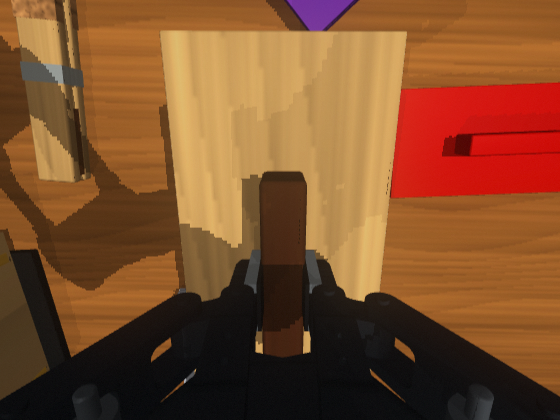

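View pics/s43.png

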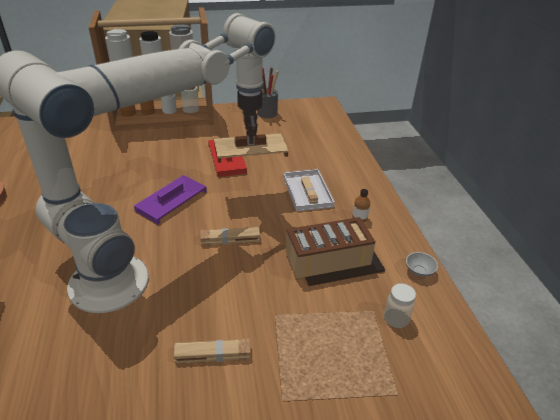

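Call:
{"op": "play_rows", "data": {"motion": [[[-0.2,-0.5,0,0,0,-0.03,0],[-0.4,-0.9,0,0,0,-0.03,0],[-0.4,-0.9,0,0,0,-0.03,0],[-0.4,-0.9,0,0,0,-0.03,0],[-0.4,-0.9,0,0,0,-0.03,0]]]}}

```text
time: 62.5
ee_pos: [0.4836, 0.2685, 0.2012]
eef_rot: [-0.006, -0.021, 1.0, -0.004]
ft_force: [0.3, -1.0, -3.6]
gripper_width: 0.0181
```

Call:
{"op": "play_rows", "data": {"motion": [[[-0.4,-0.9,0,0,0,-0.03,0],[-0.4,-0.9,0,0,0,-0.03,0],[-0.4,-0.9,0,0,0,-0.03,0],[-0.35,-0.9,0,0,0,-0.03,0],[-0.35,-0.9,0,0,0,-0.03,0]]]}}

```text
time: 63.0
ee_pos: [0.5253, 0.1715, 0.193]
eef_rot: [-0.012, -0.026, 1.0, -0.006]
ft_force: [0.5, -0.7, -3.6]
gripper_width: 0.0177
```

Call:
{"op": "play_rows", "data": {"motion": [[[-0.35,-0.9,0,0,0,-0.03,0],[-0.35,-0.9,0,0,0,-0.03,0],[-0.35,-0.9,0,0,0,-0.03,0],[-0.35,-0.9,0,0,0,-0.03,0],[-0.35,-0.9,0,0,0,-0.03,0]]]}}

```text
time: 63.5
ee_pos: [0.5639, 0.075, 0.1847]
eef_rot: [-0.018, -0.032, 0.999, -0.008]
ft_force: [0.4, 0.1, -2.9]
gripper_width: 0.0176
```

```bash
python3 - <<'E'
from h import *
plan([((.620,-.0165,.19),3.2246)],0)
E
```

```text
t 63.5 P [0.5639 0.075  0.1847] yaw -3.078 tilt 0.0402 w 0.0176 F [ 0.4  0.1 -2.9] q [ 0.08  0.04  1.39 -0.01  1.75 -1.56]
[[-0.42,-0.79,-0.05,-0.03,-0.08,-0.04,0],[-0.41,-0.79,-0.05,-0.03,-0.08,-0.04,0],[-0.41,-0.79,-0.05,-0.03,-0.08,-0.04,0],[-0.41,-0.8,-0.05,-0.03,-0.08,-0.04,0],[-0.41,-0.8,-0.05,-0.03,-0.08,-0.04,0]]
[[-0.4,-0.8,-0.04,-0.03,-0.08,-0.04,0],[0,0,0,0,0,0,0],[0,0,0,0,0,0,0],[0,0,0,0,0,0,0],[0,0,0,0,0,0,0]]
```

Call:
{"op": "play_rows", "data": {"motion": [[[0,0,-0.2,-0.1,-0.25,-0.1,0],[-0.4,-0.8,-0.1,-0.1,-0.25,-0.1,0],[-0.4,-0.8,-0.1,0,-0.1,0,0],[-0.4,-0.8,-0.1,0,-0.1,0,0],[-0.4,-0.8,-0.1,0,-0.1,0,0]]]}}

```text
time: 64.0
ee_pos: [0.6, 0.0085, 0.1915]
eef_rot: [0.01, -0.04, 0.999, 0.002]
ft_force: [-0.3, -0.3, -2.4]
gripper_width: 0.0177
```

Call:
{"op": "play_rows", "data": {"motion": [[[-0.4,-0.8,-0.05,0,-0.05,0,0],[-0.3,-0.6,0,0,0,0,0],[0,0,0,0,0,0,0],[0,0,0,0,0,0,0],[0,0,0,0,0,0,0]]]}}

```text
time: 64.5
ee_pos: [0.6186, -0.023, 0.1922]
eef_rot: [0.012, -0.038, 0.999, 0.002]
ft_force: [0.2, -0.7, -2.5]
gripper_width: 0.0178
```

```bash
python3 - <<'E'
from h import *
for n in("wrist","side"):
  w=cam(n); cv2.imwrite(f"pics/{n}44.png",w["pixels"][:,:,::-1])
plan([((.620,-.0165,.155),3.2246)],0)
E
```

```text
t 64.6 P [ 0.6185 -0.0227  0.1923] yaw -3.065 tilt 0.0238 w 0.0178 F [-0.1  0.5 -4. ] q [-0.1   0.12  1.29  0.01  1.71 -1.74]
[[-0.03,0.15,0.93,0.02,0.15,-0.04,0],[-0.04,0.15,0.93,0.02,0.15,-0.04,0],[0,0,0,0,0,0,0],[0,0,0,0,0,0,0],[0,0,0,0,0,0,0]]
```

View pics/wrist44.png

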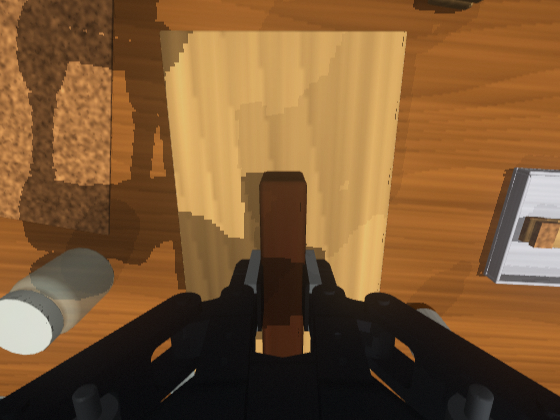

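View pics/side44.png

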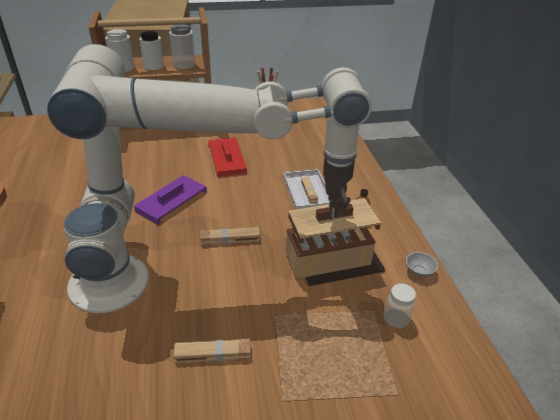

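Call:
{"op": "play_rows", "data": {"motion": [[[-0.05,0.2,0.3,0.05,0.25,-0.05,0],[0,0.1,0.5,0,0.05,0,0],[0,0,0,0,0,0,0],[0,0,0,0,0,0,0],[0,0,0,0,0,0,0]]]}}

```text
time: 65.1
ee_pos: [0.6186, -0.0138, 0.1742]
eef_rot: [-0.002, -0.042, 0.999, -0.001]
ft_force: [0.3, -0.1, -2.7]
gripper_width: 0.0178
```

```bash
python3 - <<'E'
from h import *
w=cam("side"); crop(w,270,190,130,100,6,"s45.png")
plan([((.620,-.0165,.145),3.2246)],0)
P,R,_=tool(); print(P-.042*np.array([0,0,1]))
E
```

```text
t 65.15 P [ 0.6187 -0.0139  0.1744] yaw -3.057 tilt 0.0036 w 0.0175 F [-0.7  0.8 -3.9] q [-0.08  0.14  1.3  -0.    1.71 -1.73]
[[-0.03,-0.07,0.73,-0.01,-0.02,0.01,0],[-0.03,-0.07,0.73,-0.01,-0.02,0.01,0],[0,0,0,0,0,0,0],[0,0,0,0,0,0,0],[0,0,0,0,0,0,0]]
[ 0.61865886 -0.01388068  0.13239747]
```

View pics/s45.png

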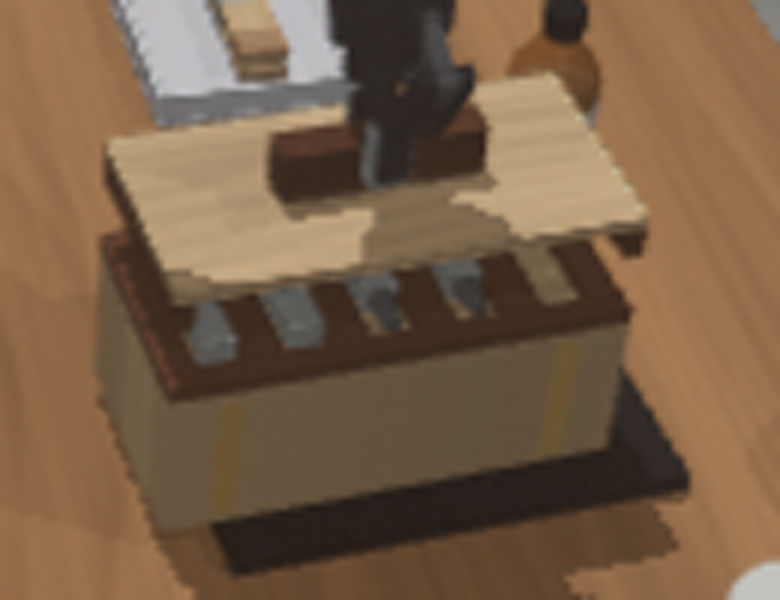

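Call:
{"op": "play_rows", "data": {"motion": [[[-0.05,-0.08,0.5,0,0,0,0],[-0.03,-0.05,0.5,0,0,0,0],[0,0,0.25,0,0,0,0],[0,0,0,0,0,0,0],[0,0,0,0,0,0,0]]]}}

```text
time: 65.65
ee_pos: [0.6204, -0.0171, 0.1469]
eef_rot: [-0.002, -0.042, 0.999, -0.001]
ft_force: [0.2, -0.2, -2.3]
gripper_width: 0.0178
```

```bash
python3 - <<'E'
from h import *
w=cam("side"); L=rectpts(.6185,-.0165,.102,.083,.224,.11); crop(w,270,190,130,100,6,"s46.png",[w2p(w,L)])
plan([((.620,-.0165,.1445),3.2246)],0)
E
```

```text
t 65.7 P [ 0.6203 -0.0171  0.1469] yaw -3.058 tilt 0.004 w 0.0178 F [-0.4  0.3 -4.4] q [-0.08  0.15  1.33 -0.    1.66 -1.74]
[[0.01,0.03,0.12,-0.01,-0.05,0.01,0],[0,0,0,0,0,0,0],[0,0,0,0,0,0,0],[0,0,0,0,0,0,0],[0,0,0,0,0,0,0]]
```

View pics/s46.png

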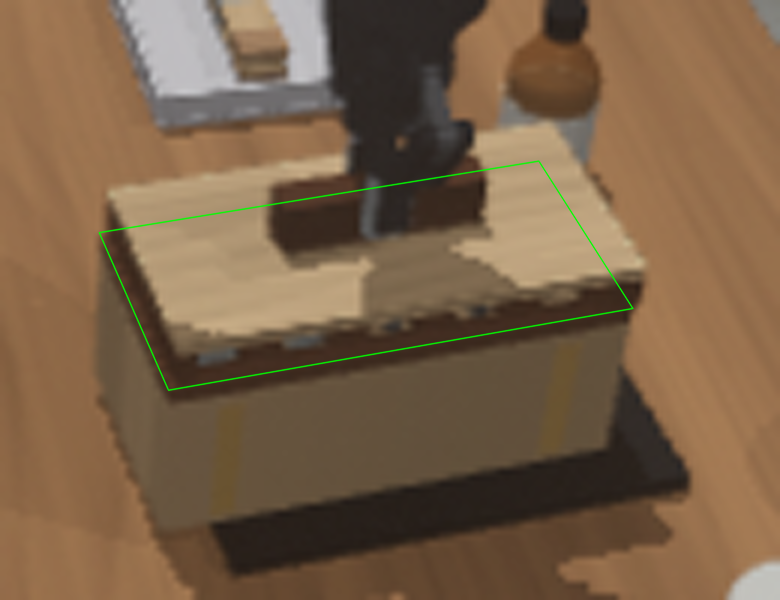

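Call:
{"op": "play_rows", "data": {"motion": [[[0,0,0.1,0,0,0,0],[0,0,0.07,0,0,0,0],[0,0,0,0,0,0,0],[0,0,0,0,0,0,0],[0,0,0,0,0,0,0]]]}}

```text
time: 66.2
ee_pos: [0.6209, -0.0171, 0.1449]
eef_rot: [-0.001, -0.042, 0.999, -0.001]
ft_force: [0.1, -0.5, -2.6]
gripper_width: 0.0179
```

```bash
python3 - <<'E'
from h import *
w=cam("side"); L=rectpts(.6185,-.0165,.102,.083,.224,.11);  L2=rectpts(.6185,-.0165,.127,.083,.224,.11);crop(w,270,190,130,100,6,"s47.png",[w2p(w,L),w2p(w,L2)])
plan([((.620,-.0165,.1445),3.2246)],0)
E
```

```text
t 66.25 P [ 0.6209 -0.0171  0.1449] yaw -3.058 tilt 0.0018 w 0.0176 F [-1.2  0.7 -2.8] q [-0.08  0.15  1.34 -0.    1.65 -1.74]
[[0.04,0.03,0.02,-0.02,-0.01,0.01,0],[0,0,0,0,0,0,0],[0,0,0,0,0,0,0],[0,0,0,0,0,0,0],[0,0,0,0,0,0,0]]
```

View pics/s47.png

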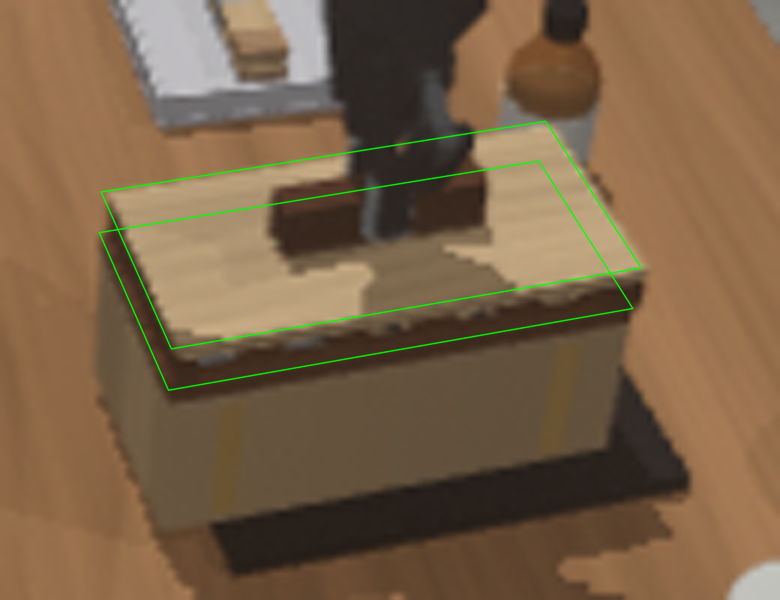

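Call:
{"op": "play_rows", "data": {"motion": [[[0.1,0,0,0,0,0,0],[0,0,0.1,0,0,0,0],[0,0,0.05,0,0,0,0],[0,0,0,0,0,0,0],[0,0,0,0,0,0,0]]]}}

```text
time: 66.75
ee_pos: [0.619, -0.0173, 0.144]
eef_rot: [0.001, -0.042, 0.999, -0.001]
ft_force: [-0.6, 0.3, -0.9]
gripper_width: 0.0172
```

```bash
python3 - <<'E'
from h import *
plan([((.620,-.0165,.1445),3.2246)],0)
E
```

```text
t 66.75 P [ 0.619  -0.0173  0.144 ] yaw -3.058 tilt 0.0021 w 0.0172 F [-0.6  0.3 -0.9] q [-0.08  0.14  1.35 -0.    1.65 -1.74]
[[-0.05,0.04,-0.02,-0.02,0.02,0.01,0],[0,0,0,0,0,0,0],[0,0,0,0,0,0,0],[0,0,0,0,0,0,0],[0,0,0,0,0,0,0]]
```

Force has dropped from about −2.6 to −0.9 N, so it is resting. Release and rise.

Call:
{"op": "play_rows", "data": {"motion": [[[0,0,0,0,0,0,0],[0,0,0,0,0,0,50],[0,0,0,0,0,0,50],[0,0,0,0,0,0,50],[0,0,0,0,0,0,50]]]}}

```text
time: 67.25
ee_pos: [0.6198, -0.0174, 0.1448]
eef_rot: [0.002, -0.042, 0.999, -0.001]
ft_force: [-0.3, -0.1, 0.2]
gripper_width: 0.0425
```

Call:
{"op": "play_rows", "data": {"motion": [[[0,0,-0.4,0,0,0,50],[0,0,-0.8,0,0,0,50],[0,0,-1,0,0,0,50],[0,0,-1,0,0,0,50],[0,0,-1,0,0,0,50]]]}}

```text
time: 67.75
ee_pos: [0.6184, -0.0172, 0.2326]
eef_rot: [0.0, -0.042, 0.999, -0.001]
ft_force: [0.4, 0.6, 0.6]
gripper_width: 0.0426
```

Call:
{"op": "play_rows", "data": {"motion": [[[0.6,0.6,-0.4,0,0,0,50],[0.6,0.6,-0.4,0,0,0,50],[0.6,0.6,-0.4,0,0,0,50],[0.6,0.6,-0.4,0,0,0,50],[0.6,0.6,-0.4,0,0,0,50]]]}}

```text
time: 68.25
ee_pos: [0.5534, 0.0378, 0.2858]
eef_rot: [0.007, -0.04, 0.999, -0.002]
ft_force: [0.2, -0.1, 0.6]
gripper_width: 0.0424
```

Call:
{"op": "play_rows", "data": {"motion": [[[0.9,0,-0.2,0,0,0,50],[0.9,0,-0.2,0,0,0,50],[0.9,0,-0.2,0,0,0,50],[0.9,0,-0.2,0,0,0,50],[0.9,0,-0.2,0,0,0,50]]]}}

```text
time: 68.75
ee_pos: [0.4598, 0.0323, 0.3155]
eef_rot: [0.013, -0.042, 0.999, -0.002]
ft_force: [0.4, 0.1, -0.1]
gripper_width: 0.0427
```

```bash
python3 - <<'E'
from h import *
plan([],0)
L=rectpts(.6185,-.0165,.102,.083,.224,.11);  L2=rectpts(.6185,-.0165,.126,.083,.224,.11)
w=cam("side"); crop(w,270,150,130,150,4,"s48.png",[w2p(w,L),w2p(w,L2)])
w=cam("top"); crop(w,180,100,220,130,3.5,"t48.png",[w2p(w,L2)])
E
```

```text
t 68.75 P [0.4598 0.0323 0.3155] yaw -3.058 tilt 0.0268 w 0.0427 F [ 0.4  0.1 -0.1] q [-0.   -0.27  1.44 -0.    1.95 -1.66]
```

View pics/s48.png

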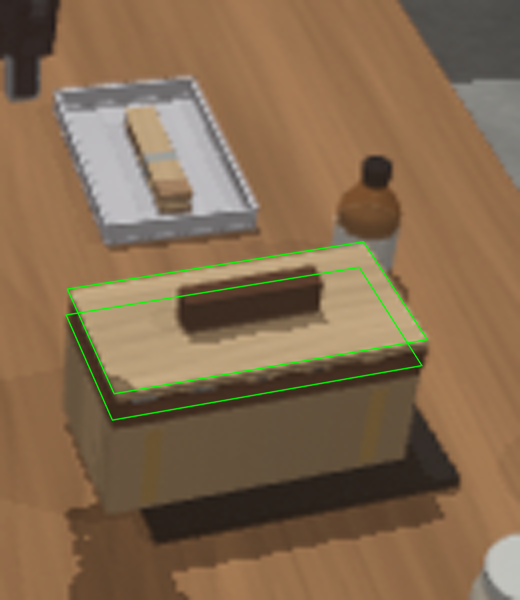

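View pics/t48.png

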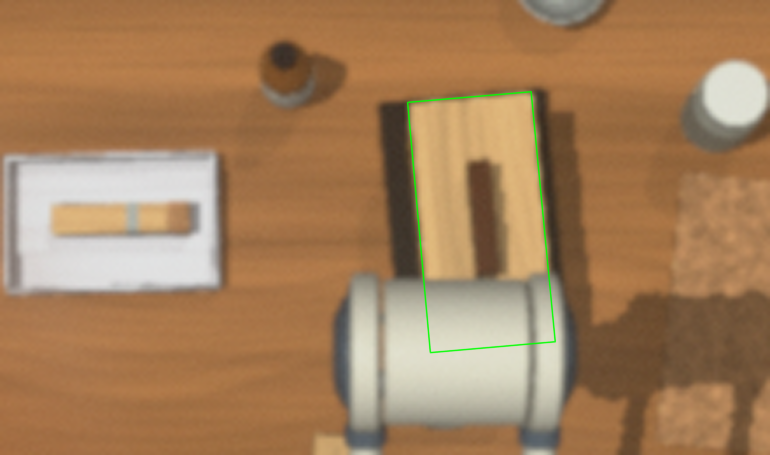

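Call:
{"op": "play_rows", "data": {"motion": [[[0,1,0,0,0,0,50],[0,1,0,0,0,0,50],[0,1,0,0,0,0,50],[0,1,0,0,0,0,50],[0,1,0,0,0,0,50]]]}}

```text
time: 69.35
ee_pos: [0.4538, 0.1333, 0.3211]
eef_rot: [0.019, -0.039, 0.999, -0.002]
ft_force: [0.6, 0.7, 0.7]
gripper_width: 0.043
```

Call:
{"op": "play_rows", "data": {"motion": [[[0,1,0,0,0,0,50],[0,1,0,0,0,0,50],[0,1,0,0,0,0,50],[0,0,0,0,0,0,50],[0,0,0,0,0,0,50]]]}}

```text
time: 69.85
ee_pos: [0.4512, 0.1985, 0.3229]
eef_rot: [0.02, -0.041, 0.999, -0.001]
ft_force: [-0.3, -0.1, -0.6]
gripper_width: 0.0428
```

```bash
python3 - <<'E'
from h import *
w=cam("top"); b,p=segrect(w,290,115,345,215,lambda s:(s[...,0]>160)&(s[...,2]>80),.126)
crop(w,270,100,100,120,5,"t49.png",[p])
E
```

```text
rect [ 0.6316 -0.0161] yaw 0.08 or -3.062 [0.1109, 0.1979]
```

View pics/t49.png

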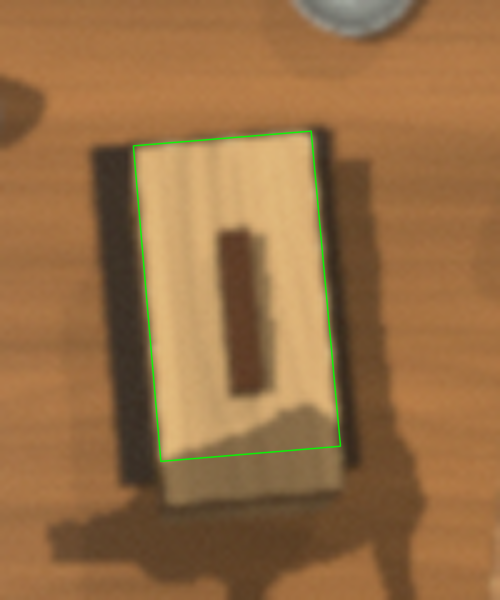

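```bash
python3 - <<'E'
from h import *
s=manip.state(); print(s["time"],s["ft_force"],s["qvel"].round(3)); print(manip.close_job())
E
```

```text
69.9 [-0.13077322  0.06808614 -0.02894264] [-0.015 -0.008  0.009 -0.002  0.001  0.001]
the job is handed in; nothing more can be done
None
```

The job is done and handed in at 69.9 s. The system gave no verdict, so what follows rests on my own camera checks.

- **What I did:** I moved the 130 mm clamp off the pad into the tray while the rack still stood. Then I tipped the rack over the pad edge, pockets up. The four stamps on the mat (no fifth was visible) went into pockets 0 to 3, and the wooden lid went on top.
- **Knocked stamp:** One stamp was knocked up against the jar during the run. I pulled it clear and re-gripped it before lifting, and the jar did not appear to move.
- **Rack and stamps:** All four stamps lay down inside their pockets before the lid went on, and the mat was empty. The rack lay flat on the pad.
- **Clamp:** It lay flat in the tray, about 1 cm from its centre, and was still there in the last side view.
- **Lid:** It was about 2 mm off the rack centre and turned within 0.01 rad of the rack. I judged level by eye in the side view.
- **At hand-in:** The gripper touched nothing and the force reading was about zero.

Two checks disagreed slightly:
- **Rack position:** The top and wrist cameras differed by about 2 mm on where the rack was, so I placed the stamps by the wrist view.
- **Final lid outline:** A shadow cut it short in the last top picture, so I worked out the lid's centre from its far end.

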